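# Pull-test place-card clips

### The job

Check the spring clips of the place-card holders before the board meeting: take hold of each card - never of a holder that still has its card - and pull it gently straight up. If the clip holds and the holder comes up with its card, stand it, card still in the clip, squarely across the long walnut tray with its thumb lever facing the end with the brass plate. If the clip lets go, it is weak: stand the card upright between two wires of the card rack and the empty holder upright in the white repair box, where any holder that has already lost its card goes too; leave everything else on the desk alone.

Things in the scene. Friction and masses are not known exactly. Their poses are not given: they have to be found in the camera images.
- holder_1: weighted place-card holder, 0.2 kg; all look alike. Dark steel base 44 (x) x 60 (y) x 14 mm with an aluminium spring clip on it, mouth up, 32 mm wide in y, to z = 62 mm, bare at both sides from z = 15 to 62 mm for a grasp across y. Origin: centre of the underside; front = -x, where a black thumb lever sticks out to x = -22 mm at z = 26 mm
- clip_1 (a point): middle of the clip's jaws on holder_1, 48 mm above its underside. They hold the card 15 mm deep by spring and friction alone: a sound clip bears 5 to 7 N of pull, about three times the holder's weight; a weak one lets go at about 1 N, half that weight. Which clips are weak cannot be seen, only felt on pulling. Some may stand empty
- card_1: stiff white place card in the clip of holder_1: 54 (y) x 4 (x) x 86 mm tall (z), 14 g, blue band near the top of its front (-x). Origin: middle of the lower edge, z up along the card. In the clip: origin 38 mm above the holder's underside, axes as the holder's, top at 124 mm; grip it across its 54 mm width
- holder_2: weighted place-card holder, 0.2 kg; all look alike. Dark steel base 44 (x) x 60 (y) x 14 mm with an aluminium spring clip on it, mouth up, 32 mm wide in y, to z = 62 mm, bare at both sides from z = 15 to 62 mm for a grasp across y. Origin: centre of the underside; front = -x, where a black thumb lever sticks out to x = -22 mm at z = 26 mm
- clip_2 (a point): middle of the clip's jaws on holder_2, 48 mm above its underside. They hold the card 15 mm deep by spring and friction alone: a sound clip bears 5 to 7 N of pull, about three times the holder's weight; a weak one lets go at about 1 N, half that weight. Which clips are weak cannot be seen, only felt on pulling. Some may stand empty
- card_2: stiff white place card in the clip of holder_2: 54 (y) x 4 (x) x 86 mm tall (z), 14 g, blue band near the top of its front (-x). Origin: middle of the lower edge, z up along the card. In the clip: origin 38 mm above the holder's underside, axes as the holder's, top at 124 mm; grip it across its 54 mm width
- holder_3: weighted place-card holder, 0.2 kg; all look alike. Dark steel base 44 (x) x 60 (y) x 14 mm with an aluminium spring clip on it, mouth up, 32 mm wide in y, to z = 62 mm, bare at both sides from z = 15 to 62 mm for a grasp across y. Origin: centre of the underside; front = -x, where a black thumb lever sticks out to x = -22 mm at z = 26 mm
- clip_3 (a point): middle of the clip's jaws on holder_3, 48 mm above its underside. They hold the card 15 mm deep by spring and friction alone: a sound clip bears 5 to 7 N of pull, about three times the holder's weight; a weak one lets go at about 1 N, half that weight. Which clips are weak cannot be seen, only felt on pulling. Some may stand empty
- card_3: stiff white place card in the clip of holder_3: 54 (y) x 4 (x) x 86 mm tall (z), 14 g, blue band near the top of its front (-x). Origin: middle of the lower edge, z up along the card. In the clip: origin 38 mm above the holder's underside, axes as the holder's, top at 124 mm; grip it across its 54 mm width
- holder_4: weighted place-card holder, 0.2 kg; all look alike. Dark steel base 44 (x) x 60 (y) x 14 mm with an aluminium spring clip on it, mouth up, 32 mm wide in y, to z = 62 mm, bare at both sides from z = 15 to 62 mm for a grasp across y. Origin: centre of the underside; front = -x, where a black thumb lever sticks out to x = -22 mm at z = 26 mm
- clip_4 (a point): middle of the clip's jaws on holder_4, 48 mm above its underside. They hold the card 15 mm deep by spring and friction alone: a sound clip bears 5 to 7 N of pull, about three times the holder's weight; a weak one lets go at about 1 N, half that weight. Which clips are weak cannot be seen, only felt on pulling. Some may stand empty
- card_4: stiff white place card in the clip of holder_4: 54 (y) x 4 (x) x 86 mm tall (z), 14 g, blue band near the top of its front (-x). Origin: middle of the lower edge, z up along the card. In the clip: origin 38 mm above the holder's underside, axes as the holder's, top at 124 mm; grip it across its 54 mm width
- holder_5: weighted place-card holder, 0.2 kg; all look alike. Dark steel base 44 (x) x 60 (y) x 14 mm with an aluminium spring clip on it, mouth up, 32 mm wide in y, to z = 62 mm, bare at both sides from z = 15 to 62 mm for a grasp across y. Origin: centre of the underside; front = -x, where a black thumb lever sticks out to x = -22 mm at z = 26 mm
- clip_5 (a point): middle of the clip's jaws on holder_5, 48 mm above its underside. They hold the card 15 mm deep by spring and friction alone: a sound clip bears 5 to 7 N of pull, about three times the holder's weight; a weak one lets go at about 1 N, half that weight. Which clips are weak cannot be seen, only felt on pulling. Some may stand empty
- card_5: stiff white place card in the clip of holder_5: 54 (y) x 4 (x) x 86 mm tall (z), 14 g, blue band near the top of its front (-x). Origin: middle of the lower edge, z up along the card. In the clip: origin 38 mm above the holder's underside, axes as the holder's, top at 124 mm; grip it across its 54 mm width
- tray: fixed long walnut tray, outside 248 (x) x 80 (y) x 16 mm, inside 236 x 68 mm: holders fit in crosswise, one behind another; floor 6 mm above the desk. Origin: centre of the underside, x along its length, -x towards the end with the brass plate
- tray_front (a point): the brass plate on the tray's front end: middle of the end face, 124 mm from the tray's origin along its -x
- rack: fixed wire card rack: wooden foot 112 (x) x 56 (y) mm, top 6 mm above the desk; seven upright brass wire loops (tines) at x = -45, -30 .. 45 mm, each 3 mm thick, 33 mm wide in y, to z = 46 mm, with six gaps of 12 mm clear; a card stands in a gap, faces to the loops, on the foot. Origin: centre of the underside
- repair_box: fixed white card document box, open at the top, the repair box: outside 235 (x) x 310 (y) x 63 mm, walls and floor 3 mm. Origin: centre of the underside
- mug: blue mug with handle, 82 x 114 x 91 mm, loose, standing on a coaster; origin: centre of the underside. Bystander
- stapler: red stapler 34 x 158 x 50 mm, loose; origin: centre of the underside. Bystander
- glue_stick: glue stick, standing, 28 mm thick, 92 mm high, loose; origin: centre of the underside. Bystander

How it is judged:
By the outcome, as a careful person would: the job done as asked, in the order asked, and still so for the second after the job is handed in, with the robot touching nothing.
Of card_1, card_2, card_3, card_4, card_5 only 3 to 5 are there at a start; the rules pass over those that are not, and their reading is None.
At some moment in a run one of holder_1, holder_2, holder_3, holder_4, holder_5 may be knocked a few centimetres aside while the robot is not near it.
Once in a run the grip may slacken for a moment while it holds something.
It also fails if it takes over 210 s, if anything falls off the work surface, if the arm or the gripper's body presses on something with over 40 N, if the wrist force passes 120 N, or if a joint passes its speed limit or range.

### The arm

A 6-joint arm with a two-finger parallel gripper is mounted at the origin on the work surface; the furniture and walls round the work are solid. World frame = base frame: x ahead of the robot, y to its left, z up, the work surface at z = 0. Lengths are in mm, angles in rad, forces in N, time in s.
With the tool pointing down it reaches from about 400 to 925 mm from the base axis. Payload 3.4 kg.
Tool frame: the origin (TCP) lies midway between the tips of the shut fingers; the grasp point (between the pads) lies 19 mm behind it (r.hold_point_z is the x of the grasp point in the tool frame, in mm); x points along the fingers, z is the direction in which the jaws open and shut, and the axes are right-handed (so a half turn about x gives the same grasp; the last joint's range is limited). The gripper opens to 85 mm and grips with 20 to 120 N. Pads are 22 mm wide; open, the fingers measure 114 mm over their backs; the gripper's body (76 mm by 85 mm) begins 54 mm behind the grasp point. The pads swing forward as they close: fully open they stand 13 mm farther back than shut.
Start: joints at [-1.403, 0.307, 1.506, -0, 1.328, -0.073], TCP at [137.659, -558.284, 231.305] pointing down, gripper open.
Joint ranges: [-3.12, 3.12], [-1.05, 2.28], [0.14, 2.33], [-1.42, 4.57], [0.1, 2.73], [-2.68, 2.68]. Speed limits (rad/s): [2.57, 2.57, 3.14, 3.14, 3.14, 3.14].

### API

Orientations are given as [roll, pitch, yaw] about the fixed x, y, z axes, in that order (R = Rz(yaw) Ry(pitch) Rx(roll)).
In Python, from bench import sensors, cams, close_job, r gives the robot as it stands. The module is installed in compiled form; this text tells all that it offers.
- The arm moves only by the tool send_rows, never from a script. Its arguments are lists of equal length, an entry for each row: "delta_rot": the turn, a rotation vector about the tool's x, y, z in degrees, a list of three; "xyz": the shift along the tool's x, y, z in cm, a list of three; "grip": the finger opening in cm, from 0 to 8.54. In form: {"delta_rot": [[wx, wy, wz], ...], "xyz": [[dx, dy, dz], ...], "grip": [grip, ...]}. A call has 1 to 8 rows; each row shifts and turns the commanded pose from where the row before left it, along the tool's axes as they then stand; what a row does not reach is not made up. A row lasts 1/10 s, in which the tool goes at most 50 mm and 8.59 degrees, less where a joint would pass 70% of its speed; a pose out of reach is approached as far as the arm can. A call with a gripper value outside its range is refused whole. The fingers move at their own pace and stop on an object; the grip force is fixed at half the most. Time passes only in rows, so rows that do not move let the fingers close. It gives the time, the measured TCP pose, the force and the opening at its end, in the units of the state.
- sensors.observe(): the state, without advancing time (a new reading comes with each control period).
- cams.get_image(name): name is "scene" or "top"; returns a dict with "image" (400x640x3 uint8, red, green, blue), "z_map" (400x640 float32, mm along the optical axis (not along the pixel's ray), 0 where there is no reading), "mtx" (3x3 intrinsics, pixels), "distortion" ([k1, k2, p1, p2, k3] as OpenCV has them; the pictures are not rectified), "cam_to_world" (4x4, takes a point from camera to world coordinates). Camera axes: x right, y up, looking along -z (the intrinsics and any distortion apply to the point x, -y, -z); pixel columns grow to the right and rows downward; lengths in mm; the calibration is good to about 2 mm. A picture is of the moment at which its call begins.
- close_job(): hands the job in, once; it reports no verdict.
Trained networks look in a picture, given as the dict that the camera call returned (one of the last four; its "shot" number tells which), for a name from the list of things; names that differ only in an ending like _2 or _b are one class to them, and where a whole thing is asked for, a point or a joint stands for the part that bears it (a point fixed in the world has none). Each returns a list of dicts, best first, with "p" (0 to 1); they miss things now and then, are a little off and sometimes report something else, mostly with a low value. They report only what shows in the picture. A call takes as long as a camera call.
- cams.find_in(query, picture): "location" ([column, row] in pixels, amid what is visible of it).
- cams.spot_point(query, picture): "location" ([column, row] in pixels: a listed point, or the origin of a listed thing).
The state is a dict: "clock": time; "joints": joint angles; "joint_vel": joint speeds; "effort": joint torques, N m; "tool_pos": TCP position; "eef_rot": TCP orientation; "contact_force": force on the tool from outside, world axes, zero at the start; "ft_torque": the same for the moment, N m; "finger_gap": finger opening in mm.
Only numpy, scipy, OpenCV 4.12 (cv2) and the standard library are available. Lean on these libraries where they do the work, as an engineer would, in place of code of your own. Each camera call takes 0.05 s, during which the arm holds its last target.

## Working session

There is one attempt and no reset: what is moved stays moved. The work goes in short steps, Python scripts to look and compute and a tool call to move; the robot and the scene stay as the last step left them, time stands still between calls to the robot, and variables do not carry over. Pictures are saved under pics/ and viewed, and the job is handed in when it is done.

Besides the shell and the picture viewer there is one more tool, called after ">>>" as a command line: name --argument value ..., lists and objects as JSON in quotes. send_rows: Moves the arm, as the interface text tells. Its arguments: {"type":"object","properties":{"delta_rot":{"type":"array","items":{"type":"array","items":{"type":"number"}}},"xyz":{"type":"array","items":{"type":"array","items":{"type":"number"}}},"grip":{"type":"array","items":{"type":"number"}}},"required":["delta_rot","xyz","grip"]}

```bash
mkdir -p pics; ls
cat > h.py <<'E'
from bench import sensors, cams, r
import numpy as np, cv2
from scipy.spatial.transform import Rotation as R
def shot(name, fn=None):
    d=cams.get_image(name)
    if fn: cv2.imwrite('pics/'+fn, d['image'][:,:,::-1])
    return d
def px2w(d,u,v,depth=None,z=None):
    n=cv2.undistortPoints(np.array([[[u,v]]],float),np.array(d['mtx']),np.array(d['distortion']))[0,0]
    ray=np.array([n[0],-n[1],-1.0]); T=np.array(d['cam_to_world'])
    if z is not None:
        w=T[:3,:3]@ray; s=(z-T[2,3])/w[2]
    else:
        s=depth if depth is not None else d['z_map'][int(round(v)),int(round(u))]
    return T[:3,:3]@(ray*s)+T[:3,3]
def cloud(d):
    H,W=d['z_map'].shape
    u,v=np.meshgrid(np.arange(W),np.arange(H))
    p=np.stack([u.ravel(),v.ravel()],1).astype(float)[:,None]
    n=cv2.undistortPoints(p,np.array(d['mtx']),np.array(d['distortion']))[:,0]
    s=d['z_map'].ravel()
    c=np.stack([n[:,0]*s,-n[:,1]*s,-s],1)
    T=np.array(d['cam_to_world'])
    w=c@T[:3,:3].T+T[:3,3]
    w[s==0]=np.nan
    return w.reshape(H,W,3)
E
python3 - <<'E'
from h import *
s=sensors.observe()
print(s, r.hold_point_z)
for n in('scene','top'):
    d=shot(n,n+'0.png'); print(n,d['mtx'],d['distortion'],np.round(d['cam_to_world'],3))
    for q in ['holder_1','card_1','tray','rack','repair_box','mug','stapler','glue_stick']:
        print(q,[(np.round(o['location'],1).tolist(),round(o['p'],2)) for o in cams.find_in(q,d)])
    for q in ['tray_front','clip_1','holder_1','card_1','tray','rack','repair_box']:
        print('pt',q,[(np.round(o['location'],1).tolist(),round(o['p'],2)) for o in cams.spot_point(q,d)])
E
```

```text
pics
{'clock': 0.0, 'joints': array([-1.40250078e+00,  3.07562115e-01,  1.50766983e+00,  4.67324743e-06,
        1.32842615e+00, -7.34943211e-02]), 'joint_vel': array([-3.63331120e-04,  1.97556571e-04, -7.63621407e-04, -3.63937711e-04,
       -5.85679067e-05,  1.74041386e-03]), 'effort': array([-7.02409216e-04, -4.57553244e+01, -2.51915395e+01, -2.94905312e-04,
        1.35466049e-02,  3.39964515e-05]), 'tool_pos': array([ 137.54083136, -557.58025173,  230.38863903]), 'eef_rot': array([3.065903  , 1.56873088, 1.73689542]), 'contact_force': array([-0.10899677,  0.32211787,  0.45959623]), 'ft_torque': array([-0.01251585,  0.0441545 ,  0.00864446]), 'finger_gap': 85.38895051227387} -18.700000000000003
scene [[397.1383588    0.         318.59448013]
 [  0.         397.1383588  197.55111369]
 [  0.           0.           1.        ]] [-0.03747275  0.          0.          0.          0.        ] [[ 8.54000e-01  3.56000e-01 -3.79000e-01  8.95220e+01]
 [-5.20000e-01  6.02000e-01 -6.06000e-01 -8.00104e+02]
 [ 1.30000e-02  7.14000e-01  7.00000e-01  8.81061e+02]
 [ 0.00000e+00  0.00000e+00  0.0
[... 1923 characters left out ...]
[337.6, 233.4], 0.25)]
stapler [([339.0, 155.0], 0.82), ([244.7, 228.6], 0.3)]
glue_stick [([377.2, 152.4], 0.41)]
pt tray_front [([198.4, 261.3], 0.77)]
pt clip_1 [([299.7, 221.7], 0.77), ([241.2, 227.5], 0.74), ([272.3, 178.2], 0.71), ([312.1, 179.2], 0.7), ([339.1, 232.7], 0.45)]
pt holder_1 [([278.1, 181.6], 0.68), ([312.5, 180.5], 0.62), ([242.6, 229.6], 0.58), ([295.8, 223.5], 0.56), ([339.5, 231.8], 0.52), ([296.7, 226.0], 0.34)]
pt card_1 [([273.1, 180.4], 0.59), ([294.1, 221.3], 0.56), ([308.8, 180.5], 0.54), ([338.3, 233.2], 0.42), ([241.4, 228.0], 0.42)]
pt tray [([194.7, 224.7], 0.61)]
pt rack [([371.2, 203.9], 0.91), ([295.2, 224.5], 0.27)]
pt repair_box [([433.5, 212.6], 0.87)]
```

Run:
```python
import cv2
a=cv2.imread('pics/scene0.png')[80:380,200:480]; cv2.imwrite('pics/s0c.png',cv2.resize(a,None,fx=2,fy=2,interpolation=cv2.INTER_CUBIC)[:600,:800])
a=cv2.imread('pics/top0.png')[110:310,150:500]; cv2.imwrite('pics/t0c.png',cv2.resize(a,(788,450),interpolation=cv2.INTER_CUBIC))
```

```text
(no output)
```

View pics/s0c.png

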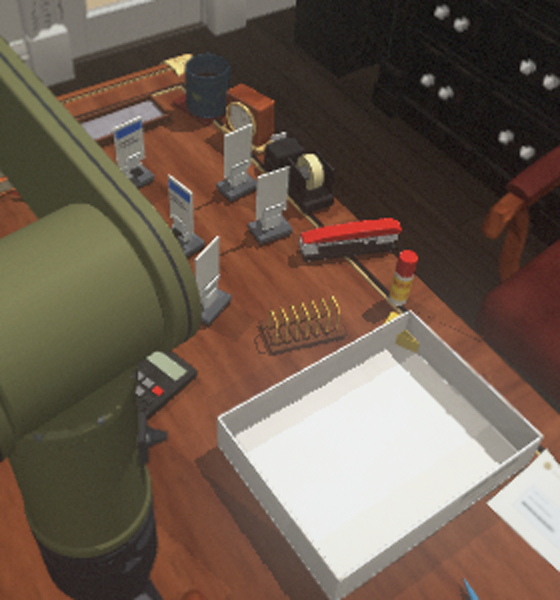

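View pics/t0c.png

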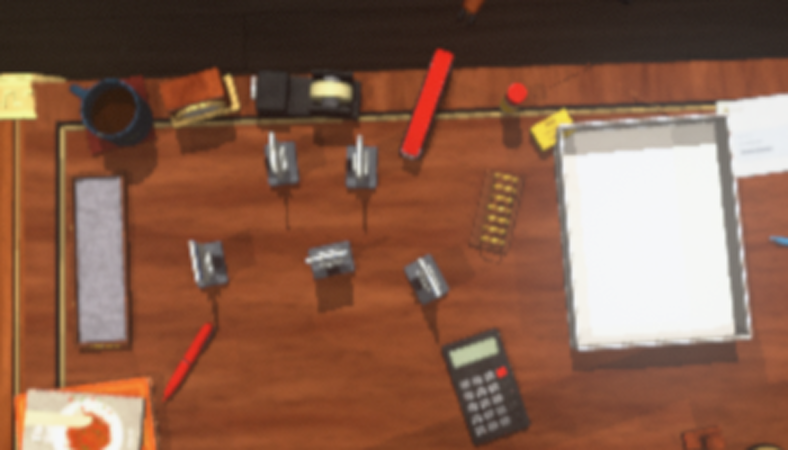

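View pics/top0.png

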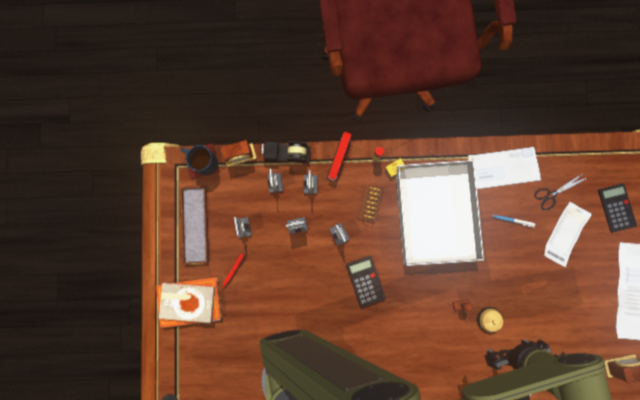

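```bash
cat >> h.py <<'E'
def clouds():
    a=cams.get_image('scene'); b=cams.get_image('top')
    return a,b,cloud(a),cloud(b)
E
python3 - <<'E'
from h import *
a,b,ca,cb=clouds()
np.savez('c0.npz',ca=ca,cb=cb,ia=a['image'],ib=b['image'])
for u,v in [(277.7,181.4),(311.3,181.7),(242,228),(297,225),(339,233)]:
    w=px2w(b,u,v,z=14); print('holder',np.round(w,0))
    for nm,c in(('s',ca),('t',cb)):
        P=c.reshape(-1,3); P=P[np.isfinite(P[:,0])]
        P=P[np.hypot(P[:,0]-w[0],P[:,1]-w[1])<60]
        hi=P[(P[:,2]>68)&(P[:,2]<135)]; lo=P[(P[:,2]>6)&(P[:,2]<22)]
        for k,Q in(('card',hi),('base',lo)):
            if len(Q)<4: print(nm,k,len(Q)); continue
            m=Q[:,:2].mean(0); U,S,V=np.linalg.svd(Q[:,:2]-m); ang=np.degrees(np.arctan2(V[0,1],V[0,0]))
            t=(Q[:,:2]-m)@V[0]; s=(Q[:,:2]-m)@V[1]
            print(nm,k,len(Q),'m',np.round(m,1),'zmax',round(Q[:,2].max(),1),'ang',round(ang,1),'len',np.round([t.min(),t.max(),s.min(),s.max()],1))
for u,v in [(380,250),(450,80),(200,300),(420,330)]:
    print(np.round(cb[v,u],1), np.round(ca[v,u],1))
E
```

```text
holder [625.  50.  14.]
s card 204 m [623.3  58.6] zmax 126.9 ang -174.6 len [-28.3  26.9  -4.4   5.3]
s base 140 m [617.5  51.9] zmax 21.5 ang 167.2 len [-34.5  29.1 -28.9  19.3]
t card 52 m [622.7  59.5] zmax 128.8 ang -175.3 len [-29.1  25.   -3.    1.5]
t base 154 m [619.7  55.5] zmax 21.0 ang 178.2 len [-33.8  34.4 -49.9  34.9]
holder [621. -58.  14.]
s card 234 m [613.8 -56. ] zmax 127.3 ang 175.9 len [-29.3  26.2  -5.    4.8]
s base 160 m [608.7 -62.4] zmax 21.7 ang 158.5 len [-35.2  30.6 -27.2  23.5]
t card 36 m [616.9 -54.9] zmax 126.2 ang 176.2 len [-25.   28.8  -1.4   1.9]
t base 156 m [613.1 -58. ] zmax 21.2 ang 152.3 len [-53.9  33.2 -34.8  35.2]
holder [478. 168.  14.]
s card 215 m [481.  165.1] zmax 127.6 ang -170.2 len [-28.1  27.8  -5.8   5.5]
s base 59 m [494.1 155. ] zmax 21.9 ang -162.9 len [-19.   21.1 -18.   11.8]
t card 80 m [482.4 165.7] zmax 132.1 ang -170.9 len [-26.2  26.3  -8.6   3.7]
t base 115 m [479.1 158.3] zmax 20.7 ang 175.0 len [-56.5  50.5 -33.9  19. ]
holder [483.  -8.  14.]
s card 176 m [481.8 -10.1] zmax 125.7 ang -79.2 len [-29.5  26.9  -4.6   3.1]
s base 84 m [488.2 -27.6] zmax 21.9 ang -175.6 len [-20.7  18.1 -20.8  12.6]
t card 43 m [482.6  -8. ] zmax 127.4 ang -79.2 len [-26.4  26.4  -1.5   2.9]
t base 147 m [483.8  -8.7] zmax 21.9 ang 100.1 len [-48.   36.9 -33.9  53.1]
holder [ 453. -142.   14.]
s card 198 m [ 451.3 -144.2] zmax 126.9 ang -154.4 len [-29.5  26.7  -3.9   2.6]
s base 124 m [ 455.8 -155.5] zmax 21.7 ang -153.5 len [-29.2  29.6 -15.3   8.9]
t card 37 m [ 451.8 -140.7] zmax 126.7 ang -154.6 len [-24.9  25.1  -2.5   1.5]
t base 147 m [ 451.8 -142.1] zmax 21.6 ang -152.7 len [-30.3  29.3 -21.4  22.6]
[ 395.  -272.7   -9.4] [ 570.3 -338.5   60.5]
[1035.3 -599.2 -245.3] [1812.3  569.5 -198.2]
[257.9 297.3  41.7] [  99.  -608.8  600.4]
[ 1.411e+02 -3.864e+02 -1.000e-01] [ 538.5 -547.1    3.4]
```

```bash
cat >> h.py <<'E'
def proj(d,p):
    T=np.array(d['cam_to_world']); c=T[:3,:3].T@(np.array(p,float)-T[:3,3])
    q,_=cv2.projectPoints(np.array([[c[0],-c[1],-c[2]]]),np.zeros(3),np.zeros(3),np.array(d['mtx']),np.array(d['distortion']))
    return q[0,0]
E
python3 - <<'E'
from h import *
a,b,ca,cb=clouds()
for n,p in dict(A=(623,59),B=(616,-55),C=(482,165),D=(482,-9),E=(452,-142)).items(): print(n,np.round(proj(a,(*p,95))),np.round(proj(a,(*p,7))),np.round(proj(b,(*p,95))))
ia=cv2.cvtColor(a['image'],cv2.COLOR_RGB2HSV)
w=ca
m=(w[...,2]>85)&(w[...,2]<130)&(ia[...,0]>95)&(ia[...,0]<130)&(ia[...,1]>90)
n,l,st,ce=cv2.connectedComponentsWithStats(m.astype(np.uint8))
for i in range(1,n):
    if st[i,4]>5: print('blue',st[i,4],ce[i],np.round(np.nanmean(w[l==i],0)))
# crops
def crop(im,x0,x1,y0,y1,f,fn): cv2.imwrite('pics/'+fn,cv2.resize(im[y0:y1,x0:x1,::-1],None,fx=f,fy=f,interpolation=cv2.INTER_NEAREST))
crop(b['image'],170,230,170,280,5,'tray_t.png')
crop(b['image'],225,400,165,260,4,'hold_t.png')
crop(a['image'],310,390,215,265,8,'rack_s.png')
crop(b['image'],350,400,175,235,8,'rack_t.png')
E
```

```text
A [318. 152.] [318. 173.] [272. 179.]
B [336. 173.] [335. 194.] [310. 180.]
C [264. 148.] [266. 169.] [238. 226.]
D [290. 179.] [291. 200.] [296. 224.]
E [303. 211.] [304. 232.] [340. 233.]
blue 45 [263.77777778 144.53333333] [482. 165. 110.]
blue 36 [289.5 175.5] [481. -10. 111.]
```

View pics/hold_t.png

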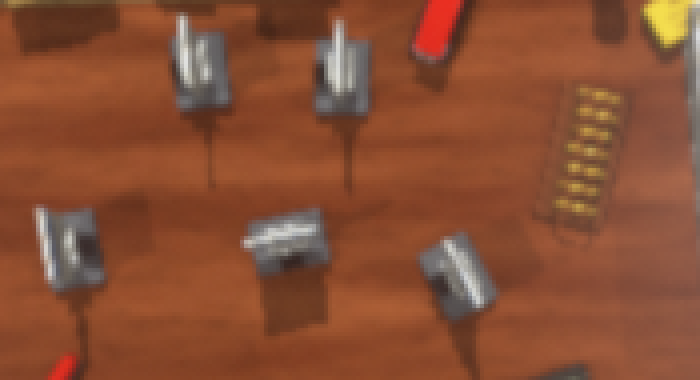

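View pics/rack_s.png

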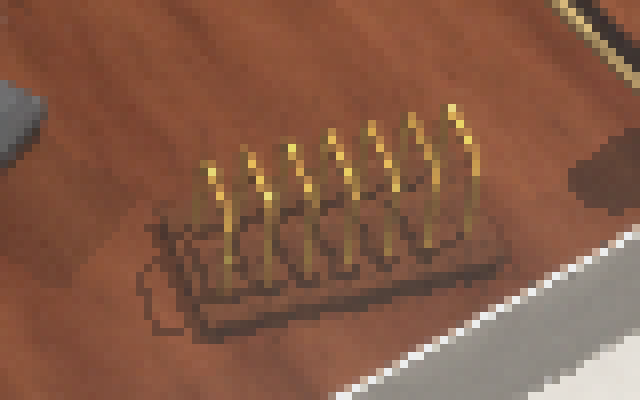

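View pics/tray_t.png

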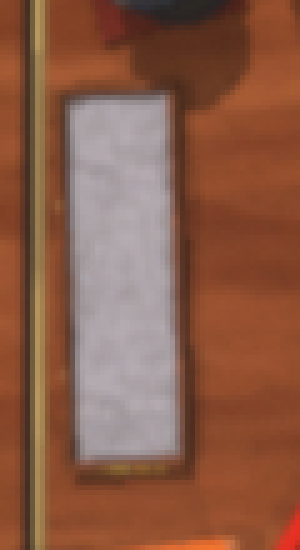

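View pics/rack_t.png

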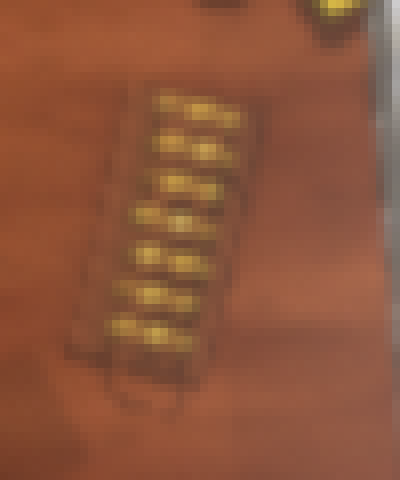

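Run:
```python
from h import *
a,b,ca,cb=clouds()
hb=cv2.cvtColor(b['image'],cv2.COLOR_RGB2HSV)
m=np.zeros((400,640),np.uint8); m[170:280,170:230]=((hb[170:280,170:230,1]<60)&(hb[170:280,170:230,2]>110))
n,l,st,ce=cv2.connectedComponentsWithStats(m); i=1+np.argmax(st[1:,4]); ys,xs=np.where(l==i)
W=np.array([px2w(b,x,y,z=6) for x,y in zip(xs,ys)])
rc=cv2.minAreaRect(W[:,:2].astype(np.float32)); print('tray felt',st[i],rc)
print('felt z',np.nanmedian(cb[l==i][:,2]))
for o in ['tray_front','tray','rack','repair_box']:
    for z,d in ((0,a),(0,b)):
        print(o,[(np.round(px2w(d,*q['location'],z=8 if o=='tray_front' else 0),1).tolist(),round(q['p'],2)) for q in cams.spot_point(o,d)])
# tray via scene cloud? rack brass
for nm,d,c in(('s',a,ca),('t',b,cb)):
    h=cv2.cvtColor(d['image'],cv2.COLOR_RGB2HSV)
    reg=(abs(c[...,0]-540)<90)&(abs(c[...,1]+240)<90)
    br=reg&(c[...,2]>25)&(c[...,2]<60)
    P=c[br]; 
    print(nm,len(P)); 
    if len(P)>5:
        mm=P[:,:2].mean(0);U,S,V=np.linalg.svd(P[:,:2]-mm);print(mm,V[0],np.degrees(np.arctan2(V[0,1],V[0,0])),P[:,2].max())
        np.save('rack_'+nm+'.npy',P)
    # box rim
    reg=(c[...,2]>55)&(c[...,2]<70)&(c[...,1]<-290)&(c[...,1]>-750)&(c[...,0]>330)&(c[...,0]<720)
    print('rim',cv2.minAreaRect(c[reg][:,:2].astype(np.float32)),c[reg][:,2].max())
s=sensors.observe(); print(R.from_euler('xyz',s['eef_rot']).as_matrix().round(3))
```

```text
tray felt [ 183  189   23   73 1459] ((494.0519714355469, 325.13006591796875), (234.92967224121094, 65.84635925292969), 1.5833885669708252)
felt z 6.41644074148121
tray_front [([503.3, 208.1, 8.0], 0.72), ([711.9, 290.6, 8.0], 0.63)]
tray_front [([493.3, -4.8, 8.0], 0.66), ([375.4, 323.6, 8.0], 0.56), ([708.9, -264.2, 8.0], 0.23)]
tray [([507.3, 329.5, 0.0], 0.74), ([480.9, -108.9, -0.0], 0.46), ([650.0, 108.9, -0.0], 0.19)]
tray [([497.9, 327.6, 0.0], 0.88), ([488.4, 182.8, 0.0], 0.6), ([463.0, -141.9, -0.0], 0.56)]
rack [([547.4, -248.4, 0.0], 0.72)]
rack [([541.8, -251.7, 0.0], 0.56)]
repair_box [([513.7, -456.0, 0.0], 0.85), ([713.6, 293.0, 0.0], 0.66), ([487.0, -11.5, 0.0], 0.57)]
repair_box [([516.8, -452.5, 0.0], 0.68), ([500.8, 326.2, 0.0], 0.65)]
s 131
[ 540.51151205 -245.53826377] [ 0.86236182 -0.5062925 ] -30.417189047562495 59.425507959235006
rim ((508.6056823730469, -454.55224609375), (313.05706787109375, 237.31268310546875), 2.2967236042022705) 67.06225812634523
t 76
[ 545.16996062 -245.60827429] [-0.96420115  0.26517189] 164.62283292645552 50.90770454542849
rim ((508.63104248046875, -453.9488830566406), (311.0064392089844, 237.82199096679688), 1.8699966669082642) 69.60266014501462
[[ 0.     0.971  0.239]
 [-0.     0.239 -0.971]
 [-1.    -0.     0.   ]]
```

Run:
```python
from h import *
from scipy.optimize import minimize
a,b,ca,cb=clouds()
def resp(d):
    im=d['image'].astype(float); g=im[...,1]-0.55*im[...,0]-0.0*im[...,2]
    h=cv2.cvtColor(d['image'],cv2.COLOR_RGB2HSV)
    return cv2.GaussianBlur(np.clip(g-5,0,60).astype(np.float32),(0,0),0.8)
ra,rb=resp(a),resp(b)
def pts(p):
    x,y,t=p; c,s=np.cos(t),np.sin(t); o=[]
    for i in range(7):
        X=-45+15*i
        for Y in np.linspace(-15,15,9): o.append((x+c*X-s*Y,y+s*X+c*Y,44.5))
        for Z in (15,22,30,38):
            for Y in (-15,15): o.append((x+c*X-s*Y,y+s*X+c*Y,Z))
    return np.array(o)
def pr(d,P):
    T=np.array(d['cam_to_world']); c=(P-T[:3,3])@T[:3,:3]; c[:,1:]*=-1
    return cv2.projectPoints(c,np.zeros(3),np.zeros(3),np.array(d['mtx']),np.array(d['distortion']))[0][:,0]
def val(r,d,P):
    q=pr(d,P).astype(np.float32); return cv2.remap(r,q[:,0:1],q[:,1:2],cv2.INTER_LINEAR).mean()
for name,ds in (('s',[(ra,a)]),('t',[(rb,b)]),('both',[(ra,a),(rb,b)])):
    best=[]
    for x in range(525,562,3):
        for y in range(-262,-232,3):
            for t in np.radians(range(-24,0,3)): best.append((sum(val(r_,d,pts((x,y,t))) for r_,d in ds),x,y,t))
    best.sort(reverse=True)
    sols=[]
    for k in best[:6]:
        o=minimize(lambda p:-sum(val(r_,d,pts((p[0],p[1],p[2]/100))) for r_,d in ds),[k[1],k[2],k[3]*100],method='Nelder-Mead'); sols.append((round(-o.fun,2),np.round([o.x[0],o.x[1],np.degrees(o.x[2]/100)],1).tolist()))
    sols.sort(reverse=True); print(name,sols[:4])
    x=sols[0][1]
    for d,n in((a,'s'),(b,'t')):
        im=cv2.resize(d['image'][:,:,::-1],None,fx=8,fy=8,interpolation=cv2.INTER_NEAREST)
        for q in pr(d,pts((x[0],x[1],np.radians(x[2])))): cv2.circle(im,tuple(int(round(8*v+4)) for v in q),2,(255,255,0),-1)
        im=im[215*8:265*8,310*8:390*8] if n=='s' else im[175*8:235*8,340*8:400*8]
        cv2.imwrite(f'pics/rackfit_{name}_{n}.png',im)
```

```text
s [(np.float64(20.04), [546.0, -248.8, -16.5]), (np.float64(20.04), [546.0, -248.8, -16.7]), (np.float64(20.03), [546.1, -248.9, -16.2]), (np.float64(20.02), [546.1, -248.9, -16.3])]
t [(np.float64(17.77), [546.0, -246.9, -13.8]), (np.float64(17.77), [546.0, -246.9, -14.3]), (np.float64(17.77), [546.0, -246.9, -14.3]), (np.float64(17.77), [546.0, -246.9, -14.6])]
both [(np.float64(37.52), [545.9, -248.2, -15.1]), (np.float64(37.51), [545.9, -248.3, -15.4]), (np.float64(37.51), [545.9, -248.4, -15.3]), (np.float64(37.5), [546.0, -248.2, -14.9])]
```

View pics/rackfit_both_s.png

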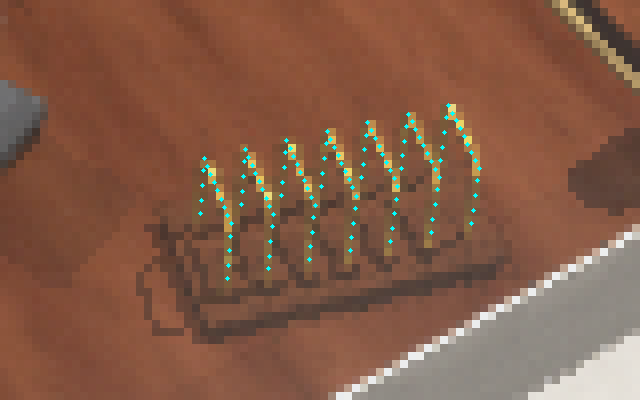

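View pics/rackfit_both_t.png

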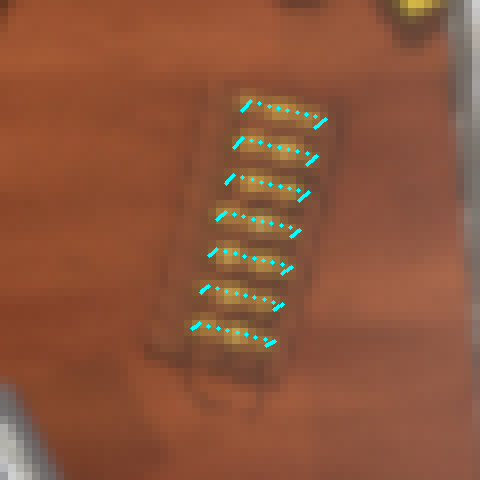

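```bash
cat >> h.py <<'E'
def state():
    s=sensors.observe(); M=R.from_euler('xyz',s['eef_rot']).as_matrix()
    return np.array(s['tool_pos']),M,s
def plan(wps,maxmm=45,cur=None):
    """wps: list of (x,y,z,psi_deg or None, maxmm or None). prints rows"""
    p,M,s=state()
    psi=np.degrees(np.arctan2(M[1,2],M[0,2]))
    if cur: p=np.array(cur[:3],float); psi=cur[3]
    rows=[]
    for wp in wps:
        t=np.array(wp[:3],float); tp=psi if wp[3] is None else wp[3]
        mm=wp[4] if len(wp)>4 else maxmm
        d=(tp-psi+180)%360-180 if abs(tp-psi)>180 else tp-psi
        n=int(max(np.ceil(np.linalg.norm(t-p)/mm),np.ceil(abs(d)/8.2),1))
        for i in range(n):
            a=np.radians(psi); v=(t-p)/n
            X=-v[2]; Y=-np.sin(a)*v[0]+np.cos(a)*v[1]; Z=np.cos(a)*v[0]+np.sin(a)*v[1]
            rows.append(([round(-d/n,2),0,0],[round(X/10,2),round(Y/10,2),round(Z/10,2)]))
            psi+=d/n
        p=t
    for k in range(0,len(rows),8):
        c=rows[k:k+8]
        print(str({"delta_rot":[q[0] for q in c],"xyz":[q[1] for q in c]}).replace(' ',''),len(c))
def st():
    p,M,s=state()
    print('t',round(s['clock'],2),'tcp',p.round(1),'psi',round(np.degrees(np.arctan2(M[1,2],M[0,2])),2),'tilt',M[:2,0].round(4),'F',np.round(s['contact_force'],2),'gap',round(s['finger_gap'],1),'q6',round(s['joints'][5],2))
E
python3 -c "
from h import *
st(); plan([(452,-142,190,25.5)])"
```

```text
t 2.4 tcp [ 137.7 -558.3  231.3] psi -76.15 tilt [-0.  0.] F [0.4  0.46 0.64] gap 85.1 q6 -0.07
{'delta_rot':[[np.float64(-7.82),0,0],[np.float64(-7.82),0,0],[np.float64(-7.82),0,0],[np.float64(-7.82),0,0],[np.float64(-7.82),0,0],[np.float64(-7.82),0,0],[np.float64(-7.82),0,0],[np.float64(-7.82),0,0]],'xyz':[[np.float64(0.32),np.float64(3.11),np.float64(-2.53)],[np.float64(0.32),np.float64(3.43),np.float64(-2.08)],[np.float64(0.32),np.float64(3.68),np.float64(-1.6)],[np.float64(0.32),np.float64(3.86),np.float64(-1.08)],[np.float64(0.32),np.float64(3.98),np.float64(-0.55)],[np.float64(0.32),np.float64(4.01),np.float64(0.0)],[np.float64(0.32),np.float64(3.98),np.float64(0.55)],[np.float64(0.32),np.float64(3.86),np.float64(1.08)]]} 8
{'delta_rot':[[np.float64(-7.82),0,0],[np.float64(-7.82),0,0],[np.float64(-7.82),0,0],[np.float64(-7.82),0,0],[np.float64(-7.82),0,0]],'xyz':[[np.float64(0.32),np.float64(3.68),np.float64(1.6)],[np.float64(0.32),np.float64(3.43),np.float64(2.08)],[np.float64(0.32),np.float64(3.11),np.float64(2.53)],[np.float64(0.32),np.float64(2.74),np.float64(2.93)],[np.float64(0.32),np.float64(2.32),np.float64(3.28)]]} 5
```

```bash
sed -i 's/round(-d\/n,2)/round(float(-d\/n),2)/; s/\[round(X\/10,2),round(Y\/10,2),round(Z\/10,2)\]/[round(float(q)\/10,2)+0 for q in (X,Y,Z)]/' h.py; python3 -c "
from h import *
plan([(452,-142,190,25.5)])"|head -c 200
```

```text
{'delta_rot':[[-7.82,0,0],[-7.82,0,0],[-7.82,0,0],[-7.82,0,0],[-7.82,0,0],[-7.82,0,0],[-7.82,0,0],[-7.82,0,0]],'xyz':[[0.32,3.11,-2.53],[0.32,3.43,-2.08],[0.32,3.68,-1.6],[0.32,3.86,-1.08],[0.32,3.98,
```

>>> send_rows --delta_rot '[[-7.82, 0, 0], [-7.82, 0, 0], [-7.82, 0, 0], [-7.82, 0, 0], [-7.82, 0, 0], [-7.82, 0, 0], [-7.82, 0, 0], [-7.82, 0, 0]]' --xyz '[[0.32, 3.11, -2.53], [0.32, 3.43, -2.08], [0.32, 3.68, -1.6], [0.32, 3.86, -1.08], [0.32, 3.98, -0.55], [0.32, 4.01, 0], [0.32, 3.98, 0.55], [0.32, 3.86, 1.08]]' --grip '[7.4, 7.4, 7.4, 7.4, 7.4, 7.4, 7.4, 7.4]'

```text
clock: 3.2
tool_pos: [331.8, -300.8, 205.9]
eef_rot: [-0.448, 1.57, -0.68]
contact_force: [0.4, -0.8, 0.0]
finger_gap: 73.9
```

>>> send_rows --delta_rot '[[-7.82, 0, 0], [-7.82, 0, 0], [-7.82, 0, 0], [-7.82, 0, 0], [-7.82, 0, 0], [0, 0, 0]]' --xyz '[[0.32, 3.68, 1.6], [0.32, 3.43, 2.08], [0.32, 3.11, 2.53], [0.32, 2.74, 2.93], [0.32, 2.32, 3.28], [0, 0, 0]]' --grip '[7.4, 7.4, 7.4, 7.4, 7.4, 7.4]'

```text
clock: 3.8
tool_pos: [454.4, -138.5, 189.6]
eef_rot: [0.288, 1.569, 0.74]
contact_force: [-1.1, -0.0, -0.5]
finger_gap: 74.1
```

```bash
python3 -c "
from h import *
st(); plan([(452,-142,190,25.5)])"
```

```text
t 3.8 tcp [ 454.4 -138.5  189.6] psi 25.92 tilt [0.0017 0.0015] F [-1.13 -0.   -0.48] gap 74.1 q6 -0.84
{'delta_rot':[[0.42,0,0]],'xyz':[[-0.04,-0.2,-0.37]]} 1
```

>>> send_rows --delta_rot '[[0.42, 0, 0], [0, 0, 0], [0, 0, 0]]' --xyz '[[3, -0.12, -0.4], [3, 0, 0], [0, 0, 0]]' --grip '[7.4, 7.4, 7.4]'

```text
clock: 4.1
tool_pos: [445.5, -144.0, 126.9]
eef_rot: [2.35, 1.563, 2.787]
contact_force: [-0.8, 1.3, 0.2]
finger_gap: 74.3
```

```bash
python3 -c "
from h import *
st(); plan([(451.2,-141.5,83,25.5,25)])
a=shot('scene'); b=shot('top')
cv2.imwrite('pics/e1.png',cv2.resize(a['image'][100:280,230:400,::-1],None,fx=3.3,fy=3.3))
cv2.imwrite('pics/e1t.png',cv2.resize(b['image'][170:270,270:400,::-1],None,fx=5,fy=5))
"
```

```text
t 4.1 tcp [ 445.5 -144.   126.9] psi 25.04 tilt [-0.0074  0.0027] F [-0.8   1.28  0.22] gap 74.3 q6 -0.84
{'delta_rot':[[-0.23,0,0],[-0.23,0,0]],'xyz':[[2.19,-0.01,0.31],[2.19,-0.01,0.31]]} 2
```

View pics/e1.png

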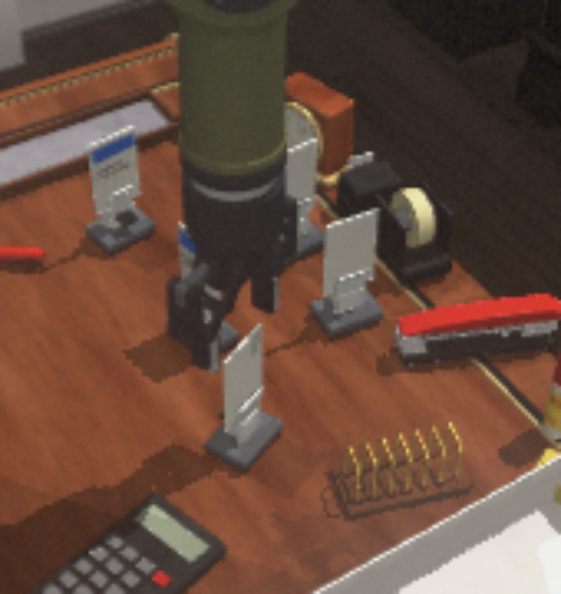

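>>> send_rows --delta_rot '[[0, 0, 0], [0, 0, 0], [0, 0, 0]]' --xyz '[[0, 0, 0], [0, 0, 0], [0, 0, 0]]' --grip '[7.4, 7.4, 7.4]'

```text
clock: 4.5
tool_pos: [449.6, -145.3, 130.9]
eef_rot: [-0.849, 1.568, -0.411]
contact_force: [-0.9, 0.5, 0.6]
finger_gap: 74.2
```

```bash
python3 -c "
from h import *
st(); plan([(451.2,-141.5,83,25.5,25)])
"
```

```text
t 4.5 tcp [ 449.6 -145.3  130.9] psi 25.07 tilt [ 0.0023 -0.001 ] F [-0.89  0.5   0.57] gap 74.2 q6 -0.84
{'delta_rot':[[-0.21,0,0],[-0.21,0,0]],'xyz':[[2.39,0.14,0.16],[2.39,0.14,0.16]]} 2
```

>>> send_rows --delta_rot '[[-0.4, 0, 0], [0, 0, 0], [0, 0, 0], [0, 0, 0], [0, 0, 0]]' --xyz '[[0, 0.28, 0.3], [2, 0, 0], [2, 0, 0], [0.8, 0, 0], [0, 0, 0]]' --grip '[7.4, 7.4, 7.4, 7.4, 7.4]'

```text
clock: 5.0
tool_pos: [449.5, -140.4, 80.9]
eef_rot: [2.278, 1.568, 2.723]
contact_force: [-0.6, 0.1, 0.3]
finger_gap: 73.9
```

```bash
python3 -c "
from h import *
st()
a=shot('scene'); b=shot('top')
cv2.imwrite('pics/e2.png',cv2.resize(a['image'][150:250,250:360,::-1],None,fx=6,fy=6))
cv2.imwrite('pics/e2t.png',cv2.resize(b['image'][170:270,270:400,::-1],None,fx=5,fy=5))
"
```

```text
t 5.0 tcp [ 449.5 -140.4   80.9] psi 25.51 tilt [-0.0024  0.0011] F [-0.6   0.06  0.31] gap 73.9 q6 -0.84
```

View pics/e2.png

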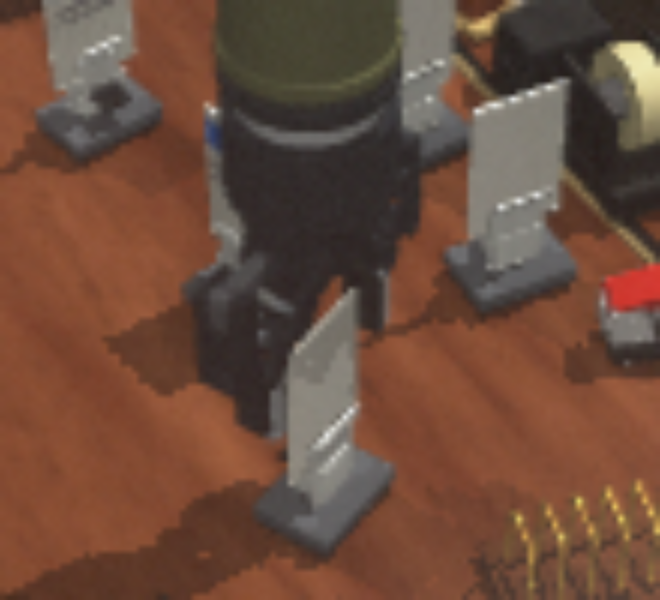

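```bash
python3 -c "
from h import *
a,b,ca,cb=clouds()
p,M,s=state(); print(p)
ps=np.radians(25.5); u=np.array([np.cos(ps),np.sin(ps)]); v=np.array([-u[1],u[0]])
for n,c in(('s',ca),('t',cb)):
    P=c.reshape(-1,3); P=P[np.isfinite(P[:,0])]
    for z0,z1 in((70,80),(80,90),(90,100),(100,110),(110,120),(120,130)):
        Q=P[(P[:,2]>z0)&(P[:,2]<z1)&(np.hypot(*(P[:,:2]-p[:2]).T)<75)]
        d=(Q[:,:2]-p[:2]); t=d@u; w=d@v
        for k,m in(('L',t<-29),('C',abs(t)<29),('R',t>29)):
            if m.sum(): print(n,z0,k,m.sum(),'t',t[m].min().round(),t[m].max().round(),'w',w[m].min().round(),w[m].max().round())
for t in(-37,37): print(proj(a,[p[0]+u[0]*t,p[1]+u[1]*t,85]))
"
```

```text
[ 451.07622366 -141.22112033   82.5014674 ]
s 70 C 33 t -27.0 27.0 w -4.0 -1.0
s 80 C 29 t -26.0 28.0 w -5.0 -2.0
s 90 L 5 t -50.0 -43.0 w -9.0 -6.0
s 90 C 27 t -27.0 28.0 w -5.0 -1.0
s 90 R 8 t 34.0 40.0 w -10.0 -1.0
s 100 L 23 t -53.0 -41.0 w -12.0 7.0
s 100 C 32 t -27.0 28.0 w -5.0 -2.0
s 100 R 16 t 35.0 40.0 w -11.0 11.0
s 110 L 15 t -52.0 -39.0 w -11.0 5.0
s 110 C 30 t -28.0 28.0 w -5.0 -2.0
s 110 R 17 t 35.0 40.0 w -11.0 10.0
s 120 L 12 t -52.0 -41.0 w -12.0 -5.0
s 120 C 30 t -27.0 24.0 w -5.0 1.0
s 120 R 22 t 35.0 41.0 w -11.0 10.0
[294.89617501 221.52392119]
[310.25426032 205.27036115]
```

View pics/e2t.png

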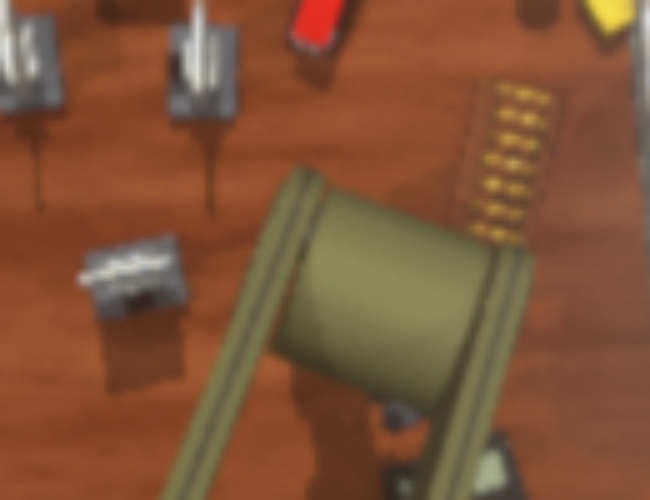

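>>> send_rows --delta_rot '[[0, 0, 0], [0, 0, 0], [0, 0, 0], [0, 0, 0], [0, 0, 0], [0, 0, 0]]' --xyz '[[0, 0, 0], [0, 0, 0], [0, 0, 0], [0, 0, 0], [0, 0, 0], [0, 0, 0]]' --grip '[4.5, 4.5, 4.5, 4.5, 4.5, 4.5]'

```text
clock: 5.8
tool_pos: [451.1, -141.2, 82.7]
eef_rot: [-0.765, 1.569, -0.321]
contact_force: [-0.3, 1.0, 5.7]
finger_gap: 53.0
```

>>> send_rows --delta_rot '[[0, 0, 0], [0, 0, 0], [0, 0, 0], [0, 0, 0], [0, 0, 0], [0, 0, 0]]' --xyz '[[-0.1, 0, 0], [-0.2, 0, 0], [-0.3, 0, 0], [-0.3, 0, 0], [-0.1, 0, 0], [0, 0, 0]]' --grip '[4.5, 4.5, 4.5, 4.5, 4.5, 4.5]'

```text
clock: 6.4
tool_pos: [450.5, -141.2, 92.0]
eef_rot: [-1.061, 1.57, -0.616]
contact_force: [0.4, -1.7, 0.4]
finger_gap: 52.7
```

```bash
python3 -c "
from h import *
st()
a=shot('scene')
cv2.imwrite('pics/e3.png',cv2.resize(a['image'][150:250,250:360,::-1],None,fx=6,fy=6))
"
```

```text
t 6.4 tcp [ 450.5 -141.2   92. ] psi 25.49 tilt [ 0.0006 -0.0004] F [ 0.4  -1.71  0.37] gap 52.7 q6 -0.84
```

View pics/e3.png

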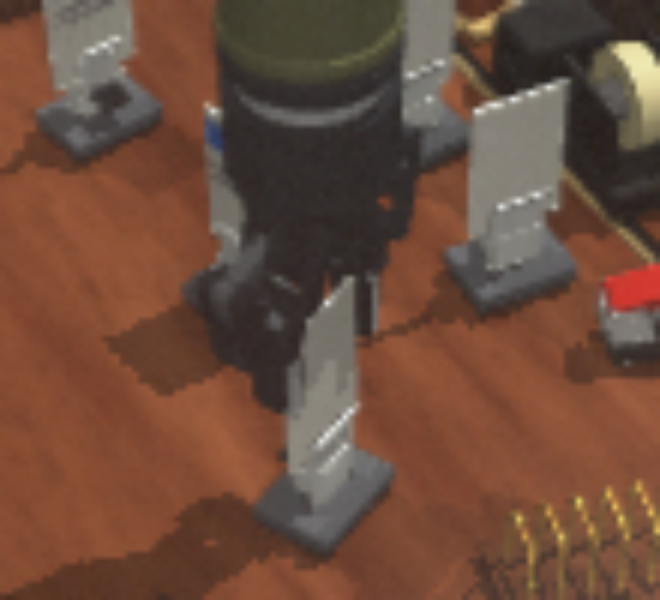

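>>> send_rows --delta_rot '[[0, 0, 0], [0, 0, 0], [0, 0, 0], [0, 0, 0], [0, 0, 0], [0, 0, 0]]' --xyz '[[-0.3, 0, 0], [-0.4, 0, 0], [-0.4, 0, 0], [-0.4, 0, 0], [-0.1, 0, 0], [0, 0, 0]]' --grip '[4.5, 4.5, 4.5, 4.5, 4.5, 4.5]'

```text
clock: 7.05
tool_pos: [450.4, -140.9, 108.0]
eef_rot: [-0.618, 1.57, -0.173]
contact_force: [-0.3, 0.1, -0.6]
finger_gap: 52.7
```

```bash
python3 -c "
from h import *
st()
a=shot('scene')
cv2.imwrite('pics/e4.png',cv2.resize(a['image'][150:250,250:360,::-1],None,fx=6,fy=6))
"
```

```text
t 7.05 tcp [ 450.4 -140.9  108. ] psi 25.49 tilt [ 0.0004 -0.0001] F [-0.34  0.1  -0.62] gap 52.7 q6 -0.84
```

View pics/e4.png

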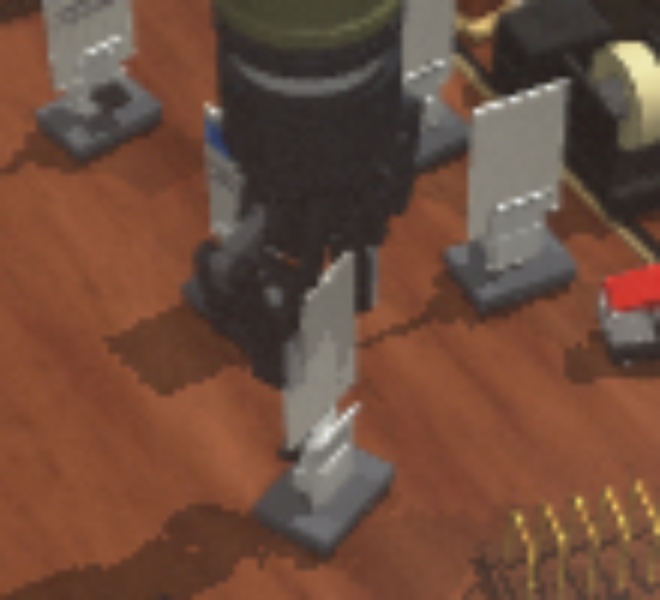

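```bash
python3 -c "
from h import *
plan([(451,-141,120,25.5),(567.7,-254.1,118,75,30)],cur=(451,-141.2,108,25.5))
"
```

```text
{'delta_rot':[[-0.0,0,0],[-7.07,0,0],[-7.07,0,0],[-7.07,0,0],[-7.07,0,0],[-7.07,0,0],[-7.07,0,0],[-7.07,0,0]],'xyz':[[-1.2,0.02,0.01],[0.03,-2.18,0.81],[0.03,-2.26,0.54],[0.03,-2.31,0.25],[0.03,-2.32,-0.03],[0.03,-2.3,-0.32],[0.03,-2.24,-0.6],[0.03,-2.15,-0.87]]} 8
```

>>> send_rows --delta_rot '[[0, 0, 0], [-7.07, 0, 0], [-7.07, 0, 0], [-7.07, 0, 0], [-7.07, 0, 0], [-7.07, 0, 0], [-7.07, 0, 0], [-7.07, 0, 0]]' --xyz '[[-1.2, 0, 0], [0.03, -2.18, 0.81], [0.03, -2.26, 0.54], [0.03, -2.31, 0.25], [0.03, -2.32, -0.03], [0.03, -2.3, -0.32], [0.03, -2.24, -0.6], [0.03, -2.15, -0.87]]' --grip '[4.5, 4.5, 4.5, 4.5, 4.5, 4.5, 4.5, 4.5]'

```text
clock: 7.9
tool_pos: [567.3, -254.6, 117.1]
eef_rot: [1.233, 1.57, 2.547]
contact_force: [1.1, 0.3, -0.9]
finger_gap: 52.9
```

>>> send_rows --delta_rot '[[0, 0, 0], [0, 0, 0], [0, 0, 0], [0, 0, 0]]' --xyz '[[0, 0, 0], [0, 0, 0], [0, 0, 0], [0, 0, 0]]' --grip '[4.5, 4.5, 4.5, 4.5]'

```text
clock: 8.3
tool_pos: [565.9, -253.1, 117.4]
eef_rot: [1.283, 1.569, 2.591]
contact_force: [0.0, 1.2, -0.2]
finger_gap: 52.8
```

```bash
cat >> h.py <<'E'
RK=(545.9,-248.3,np.radians(-15.0))
def rackframe(P):
    c,s=np.cos(RK[2]),np.sin(RK[2]); d=P[:,:2]-np.array(RK[:2])
    return np.stack([d@[c,s],d@[-s,c],P[:,2]],1)
E
python3 -c "
from h import *
st()
a=shot('scene'); c=cloud(a)
P=c.reshape(-1,3); P=P[np.isfinite(P[:,0])]; Q=rackframe(P); 
for z0,z1 in((60,70),(70,80),(80,90),(90,100),(100,110),(110,120),(120,130),(130,140)):
    q=Q[(Q[:,2]>z0)&(Q[:,2]<z1)&(abs(Q[:,1])<22)&(abs(Q[:,0])<80)]
    if len(q): print(z0,len(q),q.min(0).round(1),q.max(0).round(1),np.median(q,0).round(1))
cv2.imwrite('pics/r1.png',cv2.resize(a['image'][170:270,290:400,::-1],None,fx=6,fy=6))
"
```

```text
t 8.3 tcp [ 565.9 -253.1  117.4] psi 74.96 tilt [-0.0013  0.0008] F [ 0.    1.23 -0.16] gap 52.8 q6 -1.8
70 8 [ 19.  -17.4  75.4] [20.1 21.  79.5] [19.6 -3.7 77.3]
80 19 [ 18.  -20.6  80.6] [20.7 17.7 89.9] [19.5 -0.9 84.8]
90 18 [ 18.7 -20.   90.6] [20.2 19.  99.9] [19.3  3.2 95.1]
100 13 [ 18.6 -15.7 100.2] [ 20.4  21.4 108.6] [ 19.5   5.8 105.1]
110 9 [ 18.6   0.8 110.1] [ 20.2  21.2 118.3] [ 19.6   9.3 114.4]
120 14 [ 18.5  -3.8 120.2] [ 20.6  20.1 129.5] [ 19.8   9.5 123.3]
130 13 [ 18.4  -5.4 131. ] [ 19.9  21.  139.6] [ 19.4   5.7 135.4]
```

View pics/r1.png

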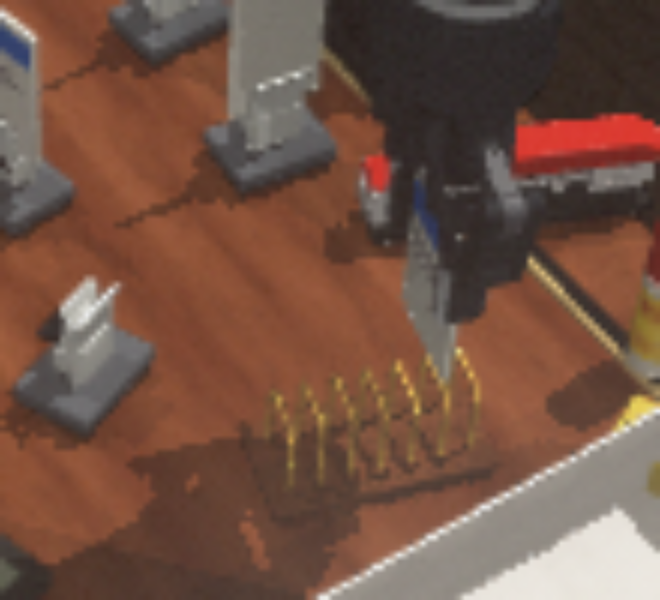

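>>> send_rows --delta_rot '[[0, 0, 0], [0, 0, 0], [0, 0, 0], [0, 0, 0]]' --xyz '[[1.2, 0, 0], [0, 0, 0], [0, 0, 0], [0, 0, 0]]' --grip '[4.5, 4.5, 4.5, 4.5]'

```text
clock: 8.75
tool_pos: [567.0, -254.0, 105.5]
eef_rot: [1.245, 1.571, 2.554]
contact_force: [0.7, -0.8, 0.5]
finger_gap: 52.5
```

```bash
cat >> h.py <<'E'
def rackcheck(fn=None):
    st()
    a=shot('scene'); c=cloud(a)
    p,M,s=state(); print('tcp rack',rackframe(p[None]).round(1))
    P=c.reshape(-1,3); P=P[np.isfinite(P[:,0])]; Q=rackframe(P)
    z=p[2]
    for z0,z1 in((z-40,z-25),(z-25,z-10),(z-10,z+5),(z+5,z+20)):
        q=Q[(Q[:,2]>max(z0,50))&(Q[:,2]<z1)&(abs(Q[:,1])<22)&(abs(Q[:,0]-rackframe(p[None])[0,0])<15)]
        if len(q): print(round(z0),len(q),q.min(0).round(1),q.max(0).round(1),np.median(q,0).round(1))
    if fn: cv2.imwrite('pics/'+fn,cv2.resize(a['image'][170:270,290:400,::-1],None,fx=6,fy=6))
E
python3 -c "
from h import *
rackcheck('r2.png')"
```

```text
t 8.75 tcp [ 567.  -254.   105.5] psi 74.99 tilt [-0.0002  0.0001] F [ 0.73 -0.83  0.53] gap 52.5 q6 -1.8
tcp rack [[ 2.200e+01 -1.000e-01  1.056e+02]]
66 32 [ 19.7 -21.2  65.6] [22.3 21.9 80.4] [20.9 -1.6 73. ]
81 20 [ 19.6 -18.8  82.5] [21.9 22.  95.4] [20.9  5.9 88.1]
96 16 [20.  -7.4 96.3] [ 21.3  21.8 110.1] [ 20.6   8.2 103.9]
111 19 [ 19.6  -5.2 112.1] [ 21.8  21.7 124.4] [ 20.7   6.9 117.4]
```

View pics/r2.png

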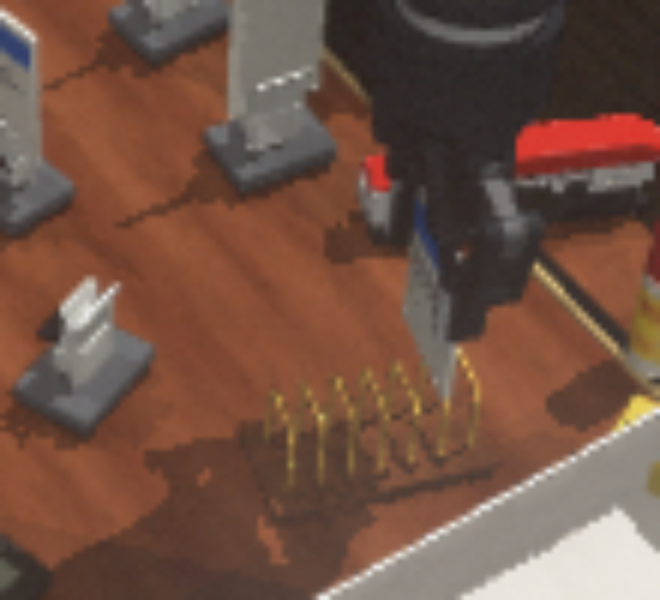

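>>> send_rows --delta_rot '[[0, 0, 0], [0, 0, 0], [0, 0, 0], [0, 0, 0], [0, 0, 0]]' --xyz '[[1.2, 0, 0], [1.2, 0, 0], [0.4, 0, 0], [0, 0, 0], [0, 0, 0]]' --grip '[4.5, 4.5, 4.5, 4.5, 4.5]'

```text
clock: 9.3
tool_pos: [566.9, -254.1, 77.2]
eef_rot: [1.345, 1.57, 2.654]
contact_force: [0.2, 0.4, 0.5]
finger_gap: 52.6
```

```bash
python3 -c "
from h import *
rackcheck('r3.png')"
```

```text
t 9.3 tcp [ 566.9 -254.1   77.2] psi 74.98 tilt [-0.0006  0.0003] F [0.16 0.42 0.54] gap 52.6 q6 -1.8
tcp rack [[22.1 -0.2 77.6]]
38 5 [ 12.9 -18.7  50.2] [21.2 18.6 50.9] [20.4 -1.7 50.5]
53 22 [ 19.5 -19.5  52.6] [22.1 21.2 67.2] [20.5  7.2 59.1]
68 15 [20.  -5.7 68.1] [21.2 19.3 81.9] [20.8  8.1 75.5]
83 18 [19.8 -4.9 84.1] [21.9 21.5 96.7] [20.9  6.8 88.6]
```

View pics/r3.png

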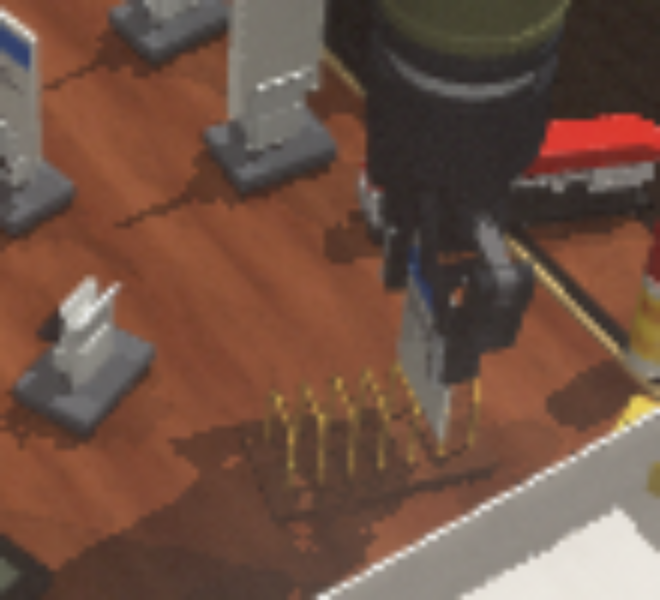

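>>> send_rows --delta_rot '[[0, 0, 0], [0, 0, 0], [0, 0, 0], [0, 0, 0], [0, 0, 0]]' --xyz '[[0.8, 0, 0], [0.8, 0, 0], [0.5, 0, 0], [0.2, 0, 0], [0, 0, 0]]' --grip '[4.5, 4.5, 4.5, 4.5, 4.5]'

```text
clock: 9.85
tool_pos: [566.7, -253.9, 53.9]
eef_rot: [1.325, 1.57, 2.634]
contact_force: [0.2, -1.1, -0.0]
finger_gap: 52.4
```

>>> send_rows --delta_rot '[[0, 0, 0], [0, 0, 0], [0, 0, 0]]' --xyz '[[0.15, 0, 0], [0, 0, 0], [0, 0, 0]]' --grip '[4.5, 4.5, 4.5]'

```text
clock: 10.15
tool_pos: [567.2, -254.2, 53.3]
eef_rot: [-1.768, 1.57, -0.459]
contact_force: [-0.3, 0.3, 0.5]
finger_gap: 52.8
```

>>> send_rows --delta_rot '[[0, 0, 0], [0, 0, 0], [0, 0, 0], [0, 0, 0], [0, 0, 0], [0, 0, 0]]' --xyz '[[0.15, 0, 0], [0, 0, 0], [0, 0, 0], [0, 0, 0], [0, 0, 0], [0, 0, 0]]' --grip '[4.5, 4.5, 7.0, 7.0, 7.0, 7.0]'

```text
clock: 10.75
tool_pos: [567.0, -254.1, 51.6]
eef_rot: [1.257, 1.571, 2.566]
contact_force: [0.3, 0.4, 1.4]
finger_gap: 70.3
```

>>> send_rows --delta_rot '[[0, 0, 0], [0, 0, 0], [0, 0, 0], [0, 0, 0]]' --xyz '[[-1, 0, 0], [-3, 0, 0], [-4, 0, 0], [0, 0, 0]]' --grip '[7.0, 7.0, 7.0, 7.0]'

```text
clock: 11.15
tool_pos: [571.0, -256.2, 138.1]
eef_rot: [-1.795, 1.559, -0.486]
contact_force: [1.1, -1.0, 0.3]
finger_gap: 70.0
```

```bash
cat >> h.py <<'E'
YAW={}
def holders(guess):
    a,b,ca,cb=clouds()
    for n,g in guess.items():
        for nm,c in(('s',ca),('t',cb)):
            P=c.reshape(-1,3); P=P[np.isfinite(P[:,0])]
            P=P[np.hypot(P[:,0]-g[0],P[:,1]-g[1])<48]
            zr=(68,135) if g[2]=='card' else (35,68)
            Q=P[(P[:,2]>zr[0])&(P[:,2]<zr[1])]
            if len(Q)<6: print(n,nm,len(Q)); continue
            m=Q[:,:2].mean(0); U,S,V=np.linalg.svd(Q[:,:2]-m); ang=np.degrees(np.arctan2(V[0,1],V[0,0]))%180
            t=(Q[:,:2]-m)@V[0]; s=(Q[:,:2]-m)@V[1]
            mc=m+V[0]*(t.min()+t.max())/2
            print(n,nm,len(Q),'mid',np.round(mc,1),'ang',round(ang,1),'len',np.round([np.ptp(t),np.ptp(s)],1))
    return a,b
E
python3 -c "
from h import *
st()
a,b=holders(dict(A=(623,59,'card'),B=(616,-55,'card'),C=(482,165,'card'),D=(482,-9,'card'),E=(451,-141,'clip')))
cv2.imwrite('pics/e5.png',cv2.resize(a['image'][100:280,230:400,::-1],None,fx=3.3,fy=3.3))
"
```

```text
t 11.15 tcp [ 571.  -256.2  138.1] psi 74.99 tilt [ 0.0105 -0.0056] F [ 1.14 -1.02  0.35] gap 70.0 q6 -1.8
A s 201 mid [623.7  58.7] ang 5.8 len [56.8 10.5]
A t 55 mid [623.7  59.5] ang 4.8 len [55.1  4.5]
B s 235 mid [614.4 -56. ] ang 176.2 len [54.7  9.3]
B t 37 mid [614.9 -54.7] ang 176.2 len [53.  7.]
C s 214 mid [481.9 165.3] ang 9.2 len [56.5 10.1]
C t 79 mid [482.3 165.9] ang 9.3 len [52.5  4.8]
D s 178 mid [481.7  -9.2] ang 100.9 len [54.6  7.5]
D t 43 mid [482.6  -8.2] ang 100.8 len [52.7  4.3]
E s 89 mid [ 452.3 -145.5] ang 22.7 len [32.  17.9]
E t 27 mid [ 457.  -135.1] ang 140.0 len [31.6 14.7]
```

View pics/e5.png

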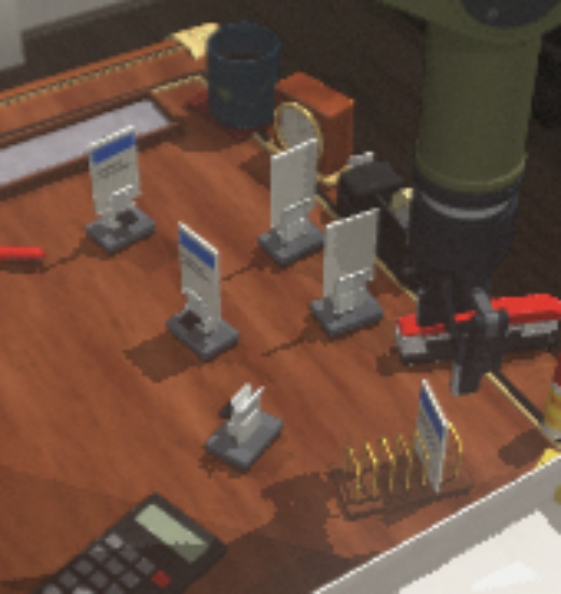

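```bash
python3 -c "
from h import *
plan([(451.4,-141.6,120,25.5,40),(451.4,-141.6,70,25.5,25)],cur=(567,-254.1,131.6,75))
"
```

```text
{'delta_rot':[[7.07,0,0],[7.07,0,0],[7.07,0,0],[7.07,0,0],[7.07,0,0],[7.07,0,0],[7.07,0,0],[0.0,0,0]],'xyz':[[0.17,2.01,1.12],[0.17,2.13,0.87],[0.17,2.23,0.6],[0.17,2.28,0.32],[0.17,2.3,0.04],[0.17,2.29,-0.25],[0.17,2.24,-0.53],[2.5,0.0,0.0]]} 8
{'delta_rot':[[0.0,0,0]],'xyz':[[2.5,0.0,0.0]]} 1
```

>>> send_rows --delta_rot '[[7.07, 0, 0], [7.07, 0, 0], [7.07, 0, 0], [7.07, 0, 0], [7.07, 0, 0], [7.07, 0, 0], [7.07, 0, 0], [0, 0, 0]]' --xyz '[[0.17, 2.01, 1.12], [0.17, 2.13, 0.87], [0.17, 2.23, 0.6], [0.17, 2.28, 0.32], [0.17, 2.3, 0.04], [0.17, 2.29, -0.25], [0.17, 2.24, -0.53], [2.5, 0, 0]]' --grip '[6, 6, 6, 6, 6, 6, 6, 6]'

```text
clock: 12.05
tool_pos: [449.1, -139.8, 95.4]
eef_rot: [1.693, 1.57, 2.136]
contact_force: [0.9, -0.6, -0.8]
finger_gap: 59.8
```

>>> send_rows --delta_rot '[[0, 0, 0], [0, 0, 0], [0, 0, 0]]' --xyz '[[1.5, 0, 0], [0, 0, 0], [0, 0, 0]]' --grip '[6, 6, 6]'

```text
clock: 12.35
tool_pos: [450.8, -141.4, 79.1]
eef_rot: [2.307, 1.569, 2.752]
contact_force: [-0.4, -0.0, -0.4]
finger_gap: 60.2
```

```bash
python3 -c "
from h import *
st(); plan([(451.4,-141.6,25,25.5,25)])
a=shot('scene')
cv2.imwrite('pics/e6.png',cv2.resize(a['image'][150:250,250:360,::-1],None,fx=6,fy=6))
"
```

```text
t 12.35 tcp [ 450.8 -141.4   79.1] psi 25.5 tilt [-0.0021  0.0009] F [-0.39 -0.01 -0.41] gap 60.2 q6 -0.84
{'delta_rot':[[-0.0,0,0],[-0.0,0,0],[-0.0,0,0]],'xyz':[[1.8,-0.01,0.02],[1.8,-0.01,0.02],[1.8,-0.01,0.02]]} 3
```

View pics/e6.png

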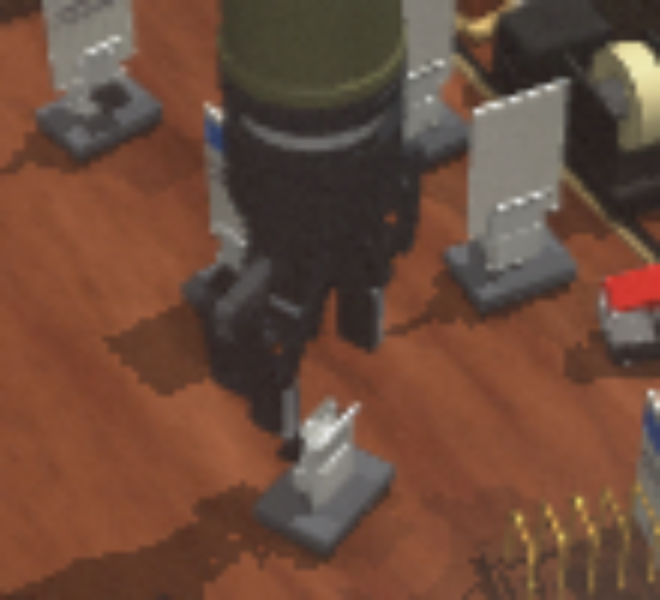

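Aligned with the clip of E (around (325,440) in the crop). Descend, grip, lift.

>>> send_rows --delta_rot '[[0, 0, 0], [0, 0, 0], [0, 0, 0], [0, 0, 0], [0, 0, 0]]' --xyz '[[2, 0, 0], [2, 0, 0], [1.3, 0, 0], [0, 0, 0], [0, 0, 0]]' --grip '[6, 6, 6, 6, 6]'

```text
clock: 12.9
tool_pos: [452.0, -142.0, 27.2]
eef_rot: [-0.857, 1.57, -0.412]
contact_force: [-0.2, 0.5, -0.5]
finger_gap: 59.9
```

>>> send_rows --delta_rot '[[0, 0, 0], [0, 0, 0], [0, 0, 0], [0, 0, 0], [0, 0, 0], [0, 0, 0], [0, 0, 0], [0, 0, 0]]' --xyz '[[0, 0, 0], [0, 0, 0], [0, 0, 0], [0, 0, 0], [0, 0, 0], [0, 0, 0], [-0.5, 0, 0], [-1, 0, 0]]' --grip '[2.4, 2.4, 2.4, 2.4, 2.4, 2.4, 2.4, 2.4]'

```text
clock: 13.7
tool_pos: [450.6, -141.4, 41.7]
eef_rot: [2.316, 1.569, 2.761]
contact_force: [0.2, -0.0, -1.1]
finger_gap: 30.5
```

```bash
python3 -c "
from h import *
st()
"
```

```text
t 13.7 tcp [ 450.6 -141.4   41.7] psi 25.5 tilt [-0.0019  0.0008] F [ 0.19 -0.02 -1.15] gap 30.5 q6 -0.84
```

```bash
python3 -c "
from h import *
plan([(451.4,-141.6,107,25.5,33),(470,-380,107,0,32),(470,-380,50,0,30)],cur=(451.4,-141.6,42,25.5))
"
```

```text
{'delta_rot':[[-0.0,0,0],[-0.0,0,0],[3.19,0,0],[3.19,0,0],[3.19,0,0],[3.19,0,0],[3.19,0,0],[3.19,0,0]],'xyz':[[-3.25,0.0,0.0],[-3.25,0.0,0.0],[0.0,-2.79,-1.07],[0.0,-2.85,-0.92],[0.0,-2.89,-0.76],[0.0,-2.93,-0.59],[0.0,-2.96,-0.43],[0.0,-2.98,-0.27]]} 8
{'delta_rot':[[3.19,0,0],[3.19,0,0],[-0.0,0,0],[-0.0,0,0]],'xyz':[[0.0,-2.99,-0.1],[0.0,-2.99,0.07],[2.85,0.0,0.0],[2.85,0.0,0.0]]} 4
```

>>> send_rows --delta_rot '[[0, 0, 0], [0, 0, 0], [3.19, 0, 0], [3.19, 0, 0], [3.19, 0, 0], [3.19, 0, 0], [3.19, 0, 0], [3.19, 0, 0]]' --xyz '[[-3.25, 0, 0], [-3.25, 0, 0], [0, -2.79, -1.07], [0, -2.85, -0.92], [0, -2.89, -0.76], [0, -2.93, -0.59], [0, -2.96, -0.43], [0, -2.98, -0.27]]' --grip '[2.4, 2.4, 2.4, 2.4, 2.4, 2.4, 2.4, 2.4]'

```text
clock: 14.5
tool_pos: [465.0, -321.6, 107.3]
eef_rot: [2.192, 1.571, 2.3]
contact_force: [0.5, 0.8, -1.7]
finger_gap: 30.4
```

>>> send_rows --delta_rot '[[3.19, 0, 0], [3.19, 0, 0], [0, 0, 0], [0, 0, 0], [0, 0, 0], [0, 0, 0]]' --xyz '[[0, -2.99, -0.1], [0, -2.99, 0.07], [0, 0, 0], [2.85, 0, 0], [2.85, 0, 0], [0, 0, 0]]' --grip '[2.4, 2.4, 2.4, 2.4, 2.4, 2.4]'

```text
clock: 15.1
tool_pos: [467.0, -377.2, 46.5]
eef_rot: [2.379, 1.562, 2.379]
contact_force: [-2.3, 0.5, -2.1]
finger_gap: 30.6
```

```bash
python3 -c "
from h import *
st()
a=shot('scene')
cv2.imwrite('pics/e7.png',cv2.resize(a['image'][180:360,290:480,::-1],None,fx=3.3,fy=3.3))
"
```

```text
t 15.1 tcp [ 467.  -377.2   46.5] psi -0.01 tilt [-0.0066  0.0063] F [-2.33  0.47 -2.1 ] gap 30.6 q6 -0.75
```

View pics/e7.png

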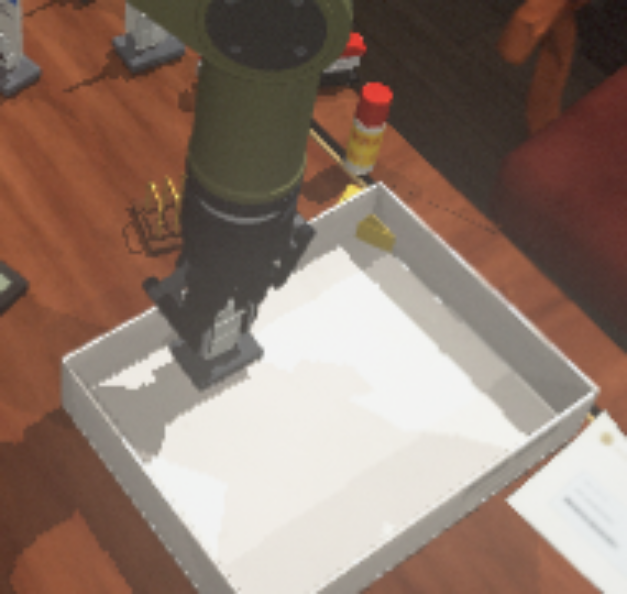

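>>> send_rows --delta_rot '[[0, 0, 0], [0, 0, 0], [0, 0, 0], [0, 0, 0], [0, 0, 0]]' --xyz '[[0.7, 0, 0], [0.7, 0, 0], [0.4, 0, 0], [0, 0, 0], [0, 0, 0]]' --grip '[2.4, 2.4, 2.4, 2.4, 2.4]'

```text
clock: 15.65
tool_pos: [470.2, -380.3, 32.0]
eef_rot: [-0.783, 1.57, -0.784]
contact_force: [0.1, -0.1, -0.7]
finger_gap: 30.5
```

>>> send_rows --delta_rot '[[0, 0, 0], [0, 0, 0], [0, 0, 0]]' --xyz '[[0.15, 0, 0], [0, 0, 0], [0, 0, 0]]' --grip '[2.4, 2.4, 2.4]'

```text
clock: 15.95
tool_pos: [470.5, -380.6, 30.8]
eef_rot: [-0.721, 1.569, -0.721]
contact_force: [0.0, 0.5, 2.7]
finger_gap: 30.8
```

>>> send_rows --delta_rot '[[0, 0, 0], [0, 0, 0], [0, 0, 0], [0, 0, 0], [0, 0, 0], [0, 0, 0], [0, 0, 0], [0, 0, 0]]' --xyz '[[0, 0, 0], [0, 0, 0], [0, 0, 0], [0, 0, 0], [-2, 0, 0], [-4, 0, 0], [-4, 0, 0], [-3, 0, 0]]' --grip '[6, 6, 6, 6, 6, 6, 6, 6]'

```text
clock: 16.75
tool_pos: [470.5, -380.7, 162.5]
eef_rot: [-0.755, 1.569, -0.756]
contact_force: [-0.2, -1.4, 0.7]
finger_gap: 60.2
```

```bash
python3 -c "
from h import *
st()
plan([(482.2,-8.7,150,-79.2,45)],cur=(470.3,-380.3,160.5,0))
"
```

```text
t 16.75 tcp [ 470.5 -380.7  162.5] psi -0.03 tilt [ 0.0015 -0.0014] F [-0.18 -1.42  0.72] gap 60.2 q6 -0.75
{'delta_rot':[[7.92,0,0],[7.92,0,0],[7.92,0,0],[7.92,0,0],[7.92,0,0],[7.92,0,0],[7.92,0,0],[7.92,0,0]],'xyz':[[0.11,3.72,0.12],[0.11,3.7,-0.39],[0.11,3.61,-0.9],[0.11,3.45,-1.39],[0.11,3.22,-1.85],[0.11,2.94,-2.28],[0.11,2.6,-2.66],[0.11,2.21,-2.99]]} 8
{'delta_rot':[[7.92,0,0],[7.92,0,0]],'xyz':[[0.11,1.77,-3.27],[0.11,1.31,-3.48]]} 2
```

>>> send_rows --delta_rot '[[7.92, 0, 0], [7.92, 0, 0], [7.92, 0, 0], [7.92, 0, 0], [7.92, 0, 0], [7.92, 0, 0], [7.92, 0, 0], [7.92, 0, 0]]' --xyz '[[0.11, 3.72, 0.12], [0.11, 3.7, -0.39], [0.11, 3.61, -0.9], [0.11, 3.45, -1.39], [0.11, 3.22, -1.85], [0.11, 2.94, -2.28], [0.11, 2.6, -2.66], [0.11, 2.21, -2.99]]' --grip '[7.4, 7.4, 7.4, 7.4, 7.4, 7.4, 7.4, 7.4]'

```text
clock: 17.55
tool_pos: [479.6, -81.4, 151.4]
eef_rot: [1.092, 1.571, -0.02]
contact_force: [0.4, 0.6, 0.0]
finger_gap: 74.2
```

>>> send_rows --delta_rot '[[7.92, 0, 0], [7.92, 0, 0], [0, 0, 0], [0, 0, 0], [0, 0, 0]]' --xyz '[[0.11, 1.77, -3.27], [0.11, 1.31, -3.48], [0, 0, 0], [0, 0, 0], [0, 0, 0]]' --grip '[7.4, 7.4, 7.4, 7.4, 7.4]'

```text
clock: 18.05
tool_pos: [482.3, -9.2, 149.3]
eef_rot: [0.211, 1.57, -1.171]
contact_force: [-0.3, -1.7, -0.7]
finger_gap: 73.7
```

```bash
cat >> h.py <<'E'
def relcheck(fn=None,rad=70,win=(130,250,230,360),f=5):
    """card & finger extents in tool frame (t along jaw z, w along tool y)"""
    st(); a=shot('scene'); c=cloud(a); p,M,s=state()
    ps=np.arctan2(M[1,2],M[0,2]); u=np.array([np.cos(ps),np.sin(ps)]); v=np.array([-u[1],u[0]])
    P=c.reshape(-1,3); P=P[np.isfinite(P[:,0])]; P=P[np.hypot(*(P[:,:2]-p[:2]).T)<rad]
    for z0,z1 in((2,12),(12,20),(35,62),(68,80),(80,92),(92,105),(105,125)):
        Q=P[(P[:,2]>z0)&(P[:,2]<z1)]; d=Q[:,:2]-p[:2]; t=d@u; w=d@v
        o=[]
        for k,m in(('L',t<-29.5),('C',abs(t)<29.5),('R',t>29.5)):
            if m.sum()>2: o.append((k,int(m.sum()),'t',t[m].min().round(1),t[m].max().round(1),'w',w[m].min().round(1),np.median(w[m]).round(1),w[m].max().round(1)))
        print(z0,*[' '.join(map(str,x)) for x in o],sep=' | ')
    if fn: cv2.imwrite('pics/'+fn,cv2.resize(a['image'][win[0]:win[1],win[2]:win[3],::-1],None,fx=f,fy=f))
E
python3 -c "
from h import *
relcheck('d1.png')
holders(dict(D=(482,-9,'card')))
plan([(482.2,-8.7,83,-79.2,20)])
"
```

```text
t 18.05 tcp [482.3  -9.2 149.3] psi -79.16 tilt [ 0.0002 -0.0006] F [-0.34 -1.71 -0.73] gap 73.7 q6 1.28
2 | C 48 t -28.8 28.7 w -40.2 -16.5 23.6
12 | C 101 t -28.7 28.5 w -22.6 -6.6 22.4
35 | C 80 t -26.6 26.5 w -17.3 -1.9 1.9
68 | C 36 t -23.5 25.9 w -3.0 -1.2 3.0
80 | C 37 t -29.3 25.9 w -3.2 -0.4 2.7
92 | C 37 t -27.8 26.1 w -2.5 -0.8 0.9
105 | C 66 t -27.6 26.6 w -2.6 -0.8 2.5
D s 178 mid [481.7  -9. ] ang 100.5 len [56.3  7.4]
D t 0
{'delta_rot':[[-0.02,0,0],[-0.02,0,0],[-0.02,0,0],[-0.02,0,0]],'xyz':[[1.66,0.0,-0.02],[1.66,0.0,-0.02],[1.66,0.0,-0.02],[1.66,0.0,-0.02]]} 4
```

View pics/d1.png

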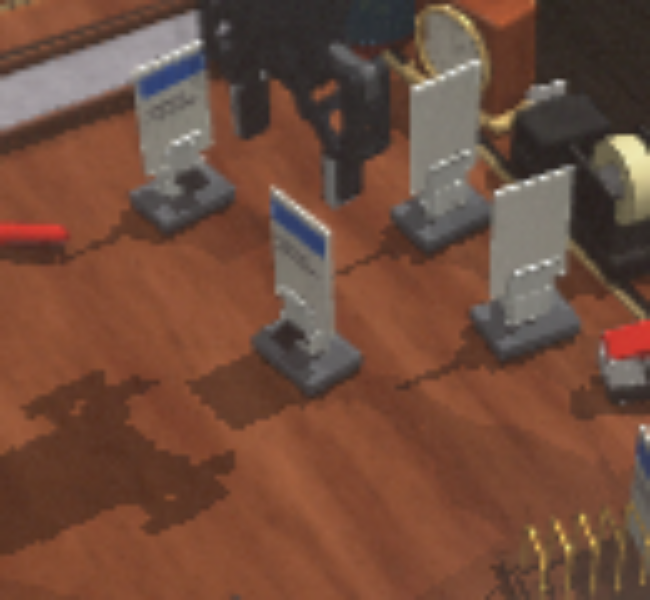

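>>> send_rows --delta_rot '[[0, 0, 0], [0, 0, 0], [0, 0, 0], [0, 0, 0], [0, 0, 0], [0, 0, 0]]' --xyz '[[1.6, 0, 0], [2, 0, 0], [2, 0, 0], [1, 0, 0], [0, 0, 0], [0, 0, 0]]' --grip '[7.4, 7.4, 7.4, 7.4, 7.4, 7.4]'

```text
clock: 18.8
tool_pos: [482.6, -9.0, 83.4]
eef_rot: [1.24, 1.571, -0.143]
contact_force: [0.6, -0.6, -0.3]
finger_gap: 74.1
```

```bash
python3 -c "
from h import *
relcheck('d2.png')
"
```

```text
t 18.8 tcp [482.6  -9.   83.4] psi -79.26 tilt [ 0.0002 -0.    ] F [ 0.6  -0.61 -0.25] gap 74.1 q6 1.28
2 | C 54 t -29.3 29.3 w -23.4 -14.9 22.6 | R 3 t 29.7 30.1 w -4.2 -0.6 15.8
12 | C 92 t -28.4 28.4 w -23.9 -7.8 20.0
35 | C 80 t -26.8 27.0 w -12.4 -2.3 2.9
68 | C 33 t -26.0 25.6 w -3.7 -1.8 3.6
80 | C 28 t -29.4 21.7 w -3.6 -1.6 0.7
92 | L 16 t -40.9 -33.8 w -14.8 -4.5 3.0 | C 37 t -27.8 21.3 w -4.1 -1.3 0.6 | R 17 t 35.7 51.3 w -12.5 -7.3 6.3
105 | L 37 t -49.4 -34.0 w -13.0 -4.5 10.2 | C 61 t -26.5 24.4 w -4.7 -1.6 3.2 | R 36 t 37.3 52.6 w -13.9 -7.5 5.7
```

>>> send_rows --delta_rot '[[0, 0, 0], [0, 0, 0], [0, 0, 0], [0, 0, 0], [0, 0, 0], [0, 0, 0]]' --xyz '[[0, 0, 0], [0, 0, 0], [0, 0, 0], [0, 0, 0], [0, 0, 0], [0, 0, 0]]' --grip '[4.5, 4.5, 4.5, 4.5, 4.5, 4.5]'

```text
clock: 19.45
tool_pos: [483.0, -8.3, 84.2]
eef_rot: [1.478, 1.569, 0.095]
contact_force: [-0.6, 0.8, 5.9]
finger_gap: 52.8
```

>>> send_rows --delta_rot '[[0, 0, 0], [0, 0, 0], [0, 0, 0], [0, 0, 0], [0, 0, 0], [0, 0, 0]]' --xyz '[[-0.1, 0, 0], [-0.2, 0, 0], [-0.3, 0, 0], [-0.3, 0, 0], [-0.1, 0, 0], [0, 0, 0]]' --grip '[4.5, 4.5, 4.5, 4.5, 4.5, 4.5]'

```text
clock: 20.05
tool_pos: [482.3, -8.6, 93.4]
eef_rot: [1.126, 1.57, -0.257]
contact_force: [-0.3, 0.7, -1.8]
finger_gap: 52.8
```

>>> send_rows --delta_rot '[[0, 0, 0], [0, 0, 0], [0, 0, 0], [0, 0, 0], [0, 0, 0], [0, 0, 0]]' --xyz '[[-0.3, 0, 0], [-0.4, 0, 0], [-0.4, 0, 0], [-0.4, 0, 0], [-0.1, 0, 0], [0, 0, 0]]' --grip '[4.5, 4.5, 4.5, 4.5, 4.5, 4.5]'

```text
clock: 20.65
tool_pos: [482.4, -8.6, 109.6]
eef_rot: [1.23, 1.57, -0.152]
contact_force: [0.3, -0.2, -1.3]
finger_gap: 52.6
```

```bash
python3 -c "
from h import *
relcheck('d3.png')
"
```

```text
t 20.65 tcp [482.4  -8.6 109.6] psi -79.23 tilt [ 0.0008 -0.0001] F [ 0.33 -0.17 -1.33] gap 52.6 q6 1.28
2
12
35 | C 171 t -27.1 29.3 w -23.2 -9.0 21.7 | R 7 t 29.8 31.9 w -18.5 -11.2 17.1
68 | C 35 t -28.3 29.1 w -8.8 -2.7 1.9
80 | C 47 t -28.1 28.3 w -10.2 -2.3 0.7
92 | C 36 t -27.6 27.4 w -4.1 -1.4 0.4
105 | C 54 t -29.4 24.5 w -12.9 -1.6 0.9 | R 13 t 30.5 40.4 w -12.1 -7.4 5.1
```

View pics/d3.png

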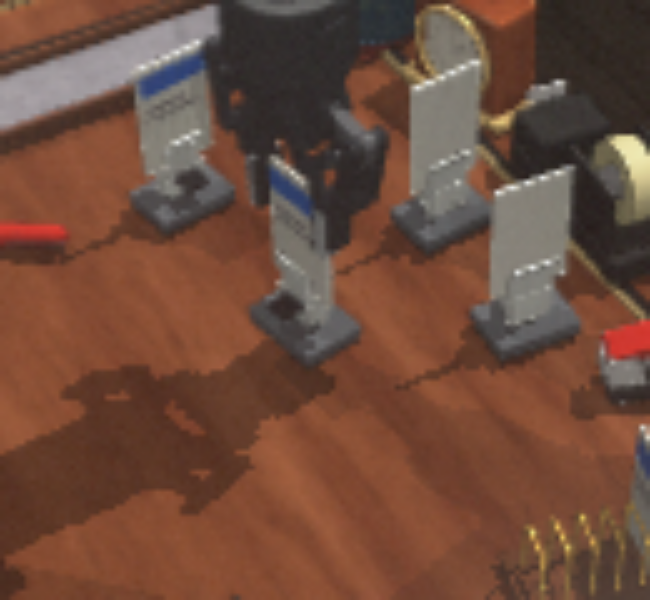

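```bash
python3 -c "
from h import *
plan([(395,90,122,-84,35),(395,230,125,-88.4,35),(450,320,125,-88.4,35),(582,327.5,125,-88.4,35)],cur=(482.4,-8.7,109.5,-79.2))
"
```

```text
{'delta_rot':[[1.2,0,0],[1.2,0,0],[1.2,0,0],[1.2,0,0],[0.88,0,0],[0.88,0,0],[0.88,0,0],[0.88,0,0]],'xyz':[[-0.31,-1.68,-2.83],[-0.31,-1.74,-2.8],[-0.31,-1.8,-2.76],[-0.31,-1.86,-2.72],[-0.06,0.29,-2.78],[-0.06,0.25,-2.79],[-0.06,0.21,-2.79],[-0.06,0.16,-2.8]]} 8
{'delta_rot':[[0.88,0,0],[0.0,0,0],[0.0,0,0],[0.0,0,0],[0.0,0,0],[0.0,0,0],[0.0,0,0],[0.0,0,0]],'xyz':[[-0.06,0.12,-2.8],[0.0,1.44,-2.21],[0.0,1.44,-2.21],[0.0,1.44,-2.21],[0.0,1.44,-2.21],[0.0,3.3,-0.1],[0.0,3.3,-0.1],[0.0,3.3,-0.1]]} 8
{'delta_rot':[[0.0,0,0]],'xyz':[[0.0,3.3,-0.1]]} 1
```

>>> send_rows --delta_rot '[[1.2, 0, 0], [1.2, 0, 0], [1.2, 0, 0], [1.2, 0, 0], [0.88, 0, 0], [0.88, 0, 0], [0.88, 0, 0], [0.88, 0, 0]]' --xyz '[[-0.31, -1.68, -2.83], [-0.31, -1.74, -2.8], [-0.31, -1.8, -2.76], [-0.31, -1.86, -2.72], [-0.06, 0.29, -2.78], [-0.06, 0.25, -2.79], [-0.06, 0.21, -2.79], [-0.06, 0.16, -2.8]]' --grip '[4.5, 4.5, 4.5, 4.5, 4.5, 4.5, 4.5, 4.5]'

```text
clock: 21.5
tool_pos: [394.7, 203.3, 124.0]
eef_rot: [1.543, 1.571, 0.015]
contact_force: [1.1, -0.0, -2.3]
finger_gap: 52.4
```

>>> send_rows --delta_rot '[[0.88, 0, 0], [0, 0, 0], [0, 0, 0], [0, 0, 0], [0, 0, 0], [0, 0, 0]]' --xyz '[[-0.06, 0.12, -2.8], [0, 1.44, -2.21], [0, 1.44, -2.21], [0, 1.44, -2.21], [0, 1.44, -2.21], [0, 0, 0]]' --grip '[4.5, 4.5, 4.5, 4.5, 4.5, 4.5]'

```text
clock: 22.1
tool_pos: [453.0, 323.6, 124.7]
eef_rot: [2.253, 1.566, 0.711]
contact_force: [0.2, 0.5, -0.7]
finger_gap: 52.7
```

>>> send_rows --delta_rot '[[0, 0, 0], [0, 0, 0], [0, 0, 0], [0, 0, 0], [0, 0, 0], [0, 0, 0], [0, 0, 0]]' --xyz '[[0, 3.3, -0.1], [0, 3.3, -0.1], [0, 3.3, -0.1], [0, 3.3, -0.1], [0, 0, 0], [0, 0, 0], [0, 0, 0]]' --grip '[4.5, 4.5, 4.5, 4.5, 4.5, 4.5, 4.5]'

```text
clock: 22.8
tool_pos: [580.2, 327.0, 123.8]
eef_rot: [-1.203, 1.568, -2.746]
contact_force: [-0.7, 0.1, -2.4]
finger_gap: 52.4
```

```bash
python3 -c "
from h import *
relcheck('d4.png',win=(80,200,180,330))
b=shot('top'); cv2.imwrite('pics/d4t.png',cv2.resize(b['image'][150:280,160:260,::-1],None,fx=4,fy=4))
"
```

```text
t 22.8 tcp [580.2 327.  123.8] psi -88.43 tilt [-0.0029 -0.0012] F [-0.65  0.11 -2.38] gap 52.4 q6 1.99
2 | L 29 t -59.6 -29.7 w -58.6 -30.2 -3.7 | C 168 t -29.5 26.6 w -68.6 -13.9 69.4 | R 37 t 33.0 44.9 w -22.6 10.6 38.6
12 | L 20 t -41.0 -30.5 w -60.0 -37.6 -7.3 | C 14 t -29.3 28.1 w -47.9 31.9 36.3 | R 22 t 31.5 44.4 w -22.4 10.0 35.9
35 | C 104 t -24.3 29.4 w -23.3 -8.1 21.2 | R 12 t 29.6 34.1 w -13.8 0.8 15.2
68 | C 24 t -14.7 23.7 w -24.2 -7.6 1.4
80 | C 23 t -27.0 27.6 w -7.0 -3.8 3.9
92 | C 27 t -23.7 25.9 w -11.1 -1.8 10.5
105 | C 28 t -25.8 29.2 w -5.6 -1.9 -0.0
```

View pics/d4.png

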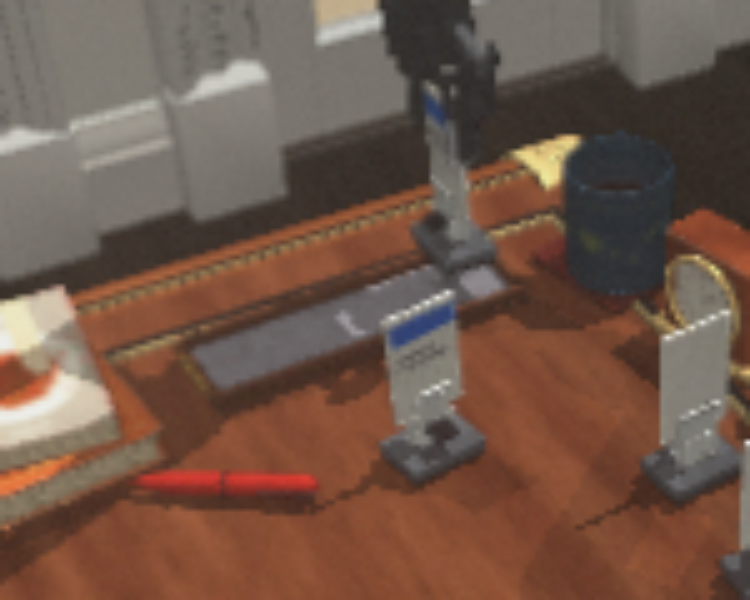

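View pics/d4t.png

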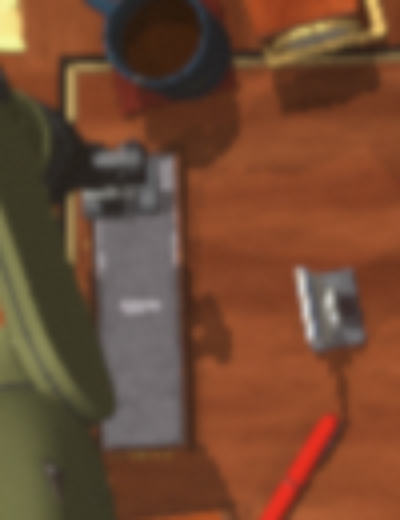

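```bash
cat >> h.py <<'E'
def baserect(zoff, ret=False):
    """carried holder: base top plane at zoff+14. report extents in tool frame from both cams"""
    p,M,s=state(); ps=np.arctan2(M[1,2],M[0,2]); u=np.array([np.cos(ps),np.sin(ps)]); v=np.array([-u[1],u[0]])
    a,b,ca,cb=clouds()
    for n,c in(('s',ca),('t',cb)):
        P=c.reshape(-1,3); P=P[np.isfinite(P[:,0])]; P=P[np.hypot(*(P[:,:2]-p[:2]).T)<50]
        for z0,z1 in((zoff-2,zoff+9),(zoff+9,zoff+19)):
            Q=P[(P[:,2]>z0)&(P[:,2]<z1)]
            if len(Q)<8: continue
            d=Q[:,:2]-p[:2]; q=np.stack([d@u,d@v],1).astype(np.float32)
            print(n,round(z0),len(Q),'t',np.percentile(q[:,0],[1,99]).round(1),'w',np.percentile(q[:,1],[1,99]).round(1),'rect',[np.round(x,1) for x in cv2.minAreaRect(q)])
E
python3 -c "
from h import *
st(); baserect(40)
a,b,ca,cb=clouds()
# tray walls in tool frame at several sections
for n,c in(('s',ca),('t',cb)):
  P=c.reshape(-1,3);P=P[np.isfinite(P[:,0])]
  th=np.radians(1.6); d=P[:,:2]-np.array([494,325.]); X=d@[np.cos(th),np.sin(th)]; Y=d@[-np.sin(th),np.cos(th)]
  for x0 in (-110,-80,-50,-20,10,40,70):
    m=(X>x0)&(X<x0+30)&(abs(Y)<60)&(P[:,2]>11)&(P[:,2]<22)
    y=Y[m]; print(n,x0,'Yneg',np.round(np.percentile(y[y<0],[5,50,95]),1) if (y<0).any() else '','Ypos',np.round(np.percentile(y[y>0],[5,50,95]),1) if (y>0).any() else '')
"
```

```text
t 22.9 tcp [580.3 327.4 124.3] psi -88.4 tilt [-0.0017 -0.0007] F [ 0.39 -0.71 -2.23] gap 52.4 q6 1.99
s 38 43 t [-24.7  34.7] w [-23.9  21.2] rect [array([10.8, -9.3]), array([68.9, 41.4]), np.float64(46.5)]
s 49 71 t [-26.5  31.4] w [-23.2  19.2] rect [array([ 2.4, -2. ]), array([62.3, 42.6]), np.float64(1.2)]
t 38 38 t [-30.4  30.1] w [-21.3  17.7] rect [array([-0.9, -1.9]), array([60.7, 41.3]), np.float64(2.8)]
t 49 73 t [-29.3  30.9] w [-20.7  17.4] rect [array([ 2.1, -7.2]), array([67.2, 34.8]), np.float64(18.1)]
s -110 Yneg [-43.8 -39.7 -36.1] Ypos [28.9 33.8 39.9]
s -80 Yneg [-43.5 -39.9 -33.1] Ypos [29.9 34.1 39. ]
s -50 Yneg [-45.5 -40.8 -34.9] Ypos [27.2 34.9 39.4]
s -20 Yneg [-42.9 -37.8 -34. ] Ypos [24.4 34.8 38. ]
s 10 Yneg  Ypos [31.  35.  39.4]
s 40 Yneg [-43.2 -39.9 -39.7] Ypos [29.2 33.6 38.8]
s 70 Yneg [-46.4 -39.7 -32.7] Ypos [29.6 32.5 34.4]
t -110 Yneg [-41.  -37.7 -18. ] Ypos [15.3 33.7 38.5]
t -80 Yneg [-40.4 -36.7 -10.2] Ypos [10.2 11.5 12.8]
t -50 Yneg [-40.3 -37.   -5.3] Ypos [ 5.5  5.7 23. ]
t -20 Yneg [-40.9 -37.5 -15. ] Ypos [10.7 33.4 39.3]
t 10 Yneg [-40.9 -36.   -5.7] Ypos [ 8.2 34.6 39.3]
t 40 Yneg [-40.9 -37.4  -7.1] Ypos [13.8 34.6 38.2]
t 70 Yneg [-41.9 -38.4 -24.3] Ypos
```

>>> send_rows --delta_rot '[[0, 0, 0], [0, 0, 0], [0, 0, 0], [0, 0, 0], [0, 0, 0], [0, 0, 0]]' --xyz '[[0.8, 0, 0], [0.8, 0, 0], [0.8, 0, 0], [0.6, 0, 0], [0, 0, 0], [0, 0, 0]]' --grip '[4.5, 4.5, 4.5, 4.5, 4.5, 4.5]'

```text
clock: 23.7
tool_pos: [581.8, 327.7, 94.2]
eef_rot: [-1.202, 1.57, -2.745]
contact_force: [-0.1, -0.9, -2.5]
finger_gap: 52.6
```

>>> send_rows --delta_rot '[[0, 0, 0], [0, 0, 0], [0, 0, 0], [0, 0, 0]]' --xyz '[[0.2, 0, 0], [0.1, 0, 0], [0, 0, 0], [0, 0, 0]]' --grip '[4.5, 4.5, 4.5, 4.5]'

```text
clock: 24.1
tool_pos: [582.4, 328.0, 92.4]
eef_rot: [2.01, 1.569, 0.467]
contact_force: [-0.7, 0.3, 2.5]
finger_gap: 52.7
```

```bash
python3 -c "
from h import *
relcheck('d5.png',win=(80,200,180,330))
"
```

```text
t 24.1 tcp [582.4 328.   92.4] psi -88.42 tilt [0.0013 0.0006] F [-0.66  0.33  2.45] gap 52.7 q6 1.99
2 | L 18 t -56.5 -29.7 w -58.6 -37.8 31.2 | C 106 t -28.9 28.6 w -68.9 -37.2 67.8 | R 35 t 35.1 45.1 w -25.3 4.9 36.9
12 | L 17 t -38.8 -29.6 w -59.5 -37.0 32.4 | C 64 t -28.4 29.3 w -61.4 -2.2 34.8 | R 33 t 29.7 44.7 w -22.9 1.7 33.5
35 | C 56 t -25.4 28.4 w -22.6 -5.7 4.4
68 | C 19 t -21.8 26.5 w -10.2 -1.8 7.6
80 | C 14 t -25.1 26.9 w -4.3 -2.4 0.5
92 | L 3 t -32.3 -30.4 w -9.3 -6.9 -2.3 | C 18 t -27.3 29.0 w -12.2 -2.2 6.0 | R 8 t 29.8 38.0 w -9.9 -4.8 5.8
105 | L 4 t -36.0 -29.9 w -11.9 -5.7 -0.6 | C 36 t -29.4 28.4 w -13.5 -2.7 10.7 | R 30 t 32.4 42.2 w -12.5 -3.9 9.9
```

View pics/d5.png

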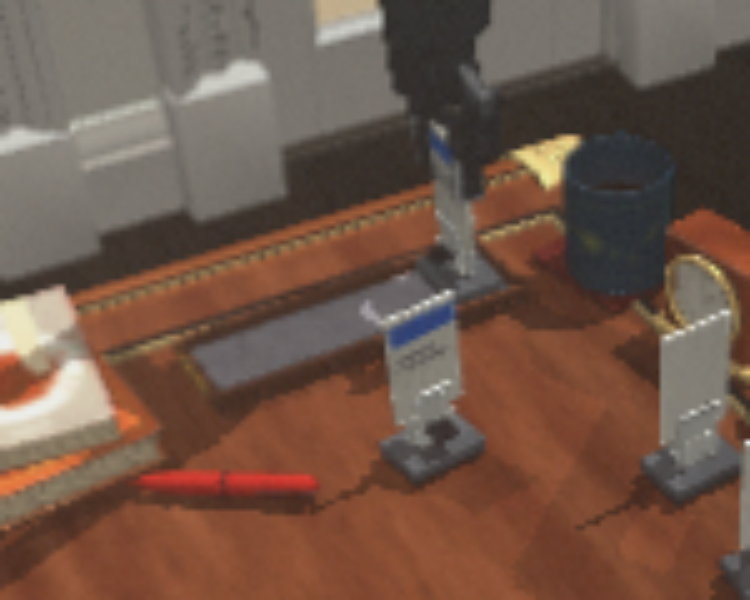

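>>> send_rows --delta_rot '[[0, 0, 0], [0, 0, 0], [0, 0, 0], [0, 0, 0], [0, 0, 0], [0, 0, 0], [0, 0, 0], [0, 0, 0]]' --xyz '[[0, 0, 0], [0, 0, 0], [0, 0, 0], [-1, 0, 0], [-2, 0, 0], [-2.5, 0, 0], [-1, 0, 0], [0, 0, 0]]' --grip '[7.2, 7.2, 7.2, 7.2, 7.2, 7.2, 7.2, 7.2]'

```text
clock: 24.95
tool_pos: [583.3, 328.5, 159.1]
eef_rot: [1.997, 1.566, 0.454]
contact_force: [0.8, 0.4, 0.1]
finger_gap: 72.1
```

```bash
python3 -c "
from h import *
st()
holders(dict(D=(582,327.5,'card'),C=(482,165.5,'card')))
plan([(482,165.6,150,9.3,45)],cur=(582,327.8,156,-88.4))
"
```

```text
t 24.95 tcp [583.3 328.5 159.1] psi -88.43 tilt [0.0044 0.0021] F [0.75 0.37 0.07] gap 72.1 q6 1.99
D s 118 mid [580.7 327.3] ang 92.0 len [55.6 15.3]
D t 37 mid [580.3 327.7] ang 92.0 len [53.   9.5]
C s 219 mid [481.3 164.9] ang 10.5 len [56.2  9.1]
C t 81 mid [482.1 165.8] ang 9.4 len [52.4 10.3]
{'delta_rot':[[-8.14,0,0],[-8.14,0,0],[-8.14,0,0],[-8.14,0,0],[-8.14,0,0],[-8.14,0,0],[-8.14,0,0],[-8.14,0,0]],'xyz':[[0.05,-0.87,1.33],[0.05,-1.05,1.19],[0.05,-1.21,1.03],[0.05,-1.34,0.85],[0.05,-1.45,0.65],[0.05,-1.53,0.44],[0.05,-1.57,0.22],[0.05,-1.59,-0.01]]} 8
{'delta_rot':[[-8.14,0,0],[-8.14,0,0],[-8.14,0,0],[-8.14,0,0]],'xyz':[[0.05,-1.57,-0.23],[0.05,-1.52,-0.45],[0.05,-1.44,-0.66],[0.05,-1.33,-0.86]]} 4
```

D stands in the tray with its card. On to C.

>>> send_rows --delta_rot '[[-8.14, 0, 0], [-8.14, 0, 0], [-8.14, 0, 0], [-8.14, 0, 0], [-8.14, 0, 0], [-8.14, 0, 0], [-8.14, 0, 0], [-8.14, 0, 0]]' --xyz '[[0.05, -0.87, 1.33], [0.05, -1.05, 1.19], [0.05, -1.21, 1.03], [0.05, -1.34, 0.85], [0.05, -1.45, 0.65], [0.05, -1.53, 0.44], [0.05, -1.57, 0.22], [0.05, -1.59, -0.01]]' --grip '[7.2, 7.2, 7.2, 7.2, 7.2, 7.2, 7.2, 7.2]'

```text
clock: 25.85
tool_pos: [513.7, 218.7, 151.0]
eef_rot: [-2.413, 1.568, -2.814]
contact_force: [-0.4, 0.2, -0.5]
finger_gap: 71.9
```

>>> send_rows --delta_rot '[[-8.14, 0, 0], [-8.14, 0, 0], [-8.14, 0, 0], [-8.14, 0, 0], [0, 0, 0], [0, 0, 0], [0, 0, 0]]' --xyz '[[0.05, -1.57, -0.23], [0.05, -1.52, -0.45], [0.05, -1.44, -0.66], [0.05, -1.33, -0.86], [0, 0, 0], [0, 0, 0], [0, 0, 0]]' --grip '[7.4, 7.4, 7.4, 7.4, 7.4, 7.4, 7.4]'

```text
clock: 26.55
tool_pos: [482.4, 166.2, 150.3]
eef_rot: [1.244, 1.57, 1.403]
contact_force: [-0.4, -0.2, -0.4]
finger_gap: 73.8
```

```bash
python3 -c "
from h import *
relcheck('c1.png',win=(80,200,180,330))
"
```

```text
t 26.55 tcp [482.4 166.2 150.3] psi 9.12 tilt [0.0001 0.0003] F [-0.38 -0.22 -0.37] gap 73.8 q6 0.09
2 | L 11 t -68.4 -29.5 w -21.9 -2.1 57.1 | C 47 t -29.4 27.4 w -24.2 -19.9 57.2
12 | C 85 t -29.2 28.5 w -23.8 -8.9 21.4
35 | C 87 t -27.9 23.8 w -9.5 -4.0 5.7
68 | C 45 t -27.2 25.4 w -3.5 -1.2 3.2
80 | C 42 t -26.5 26.8 w -5.3 -1.3 2.7
92 | C 45 t -28.6 24.0 w -4.8 -1.0 1.9
105 | C 82 t -28.5 27.2 w -4.9 -0.6 2.8
```

View pics/c1.png

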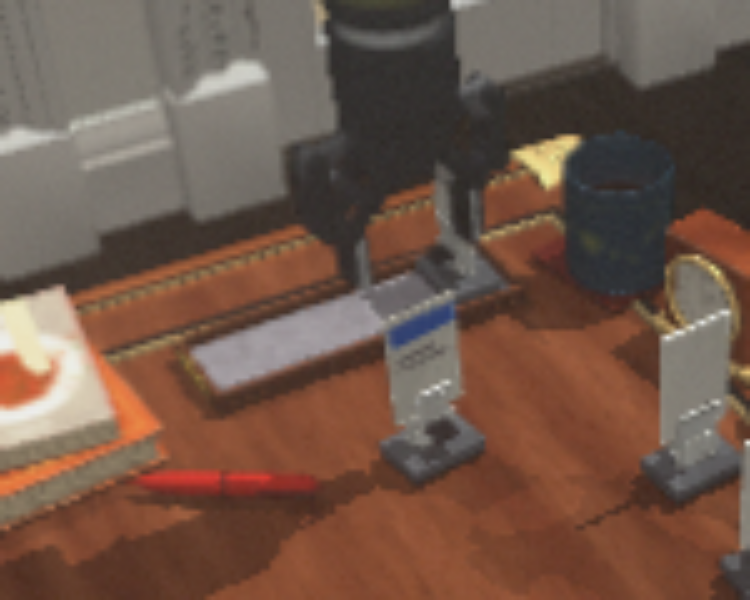

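>>> send_rows --delta_rot '[[0, 0, 0], [0, 0, 0], [0, 0, 0], [0, 0, 0], [0, 0, 0], [0, 0, 0], [0, 0, 0], [0, 0, 0]]' --xyz '[[1.6, 0, -0.05], [2, 0, 0], [2, 0, 0], [1.1, 0, 0], [0, 0, 0], [0, 0, 0], [0, 0, 0], [0, 0, 0]]' --grip '[7.4, 7.4, 7.4, 7.4, 7.4, 7.4, 4.5, 4.5]'

```text
clock: 27.4
tool_pos: [482.4, 165.9, 84.8]
eef_rot: [0.106, 1.568, 0.268]
contact_force: [-0.9, 1.0, 1.6]
finger_gap: 53.1
```

>>> send_rows --delta_rot '[[0, 0, 0], [0, 0, 0], [0, 0, 0], [0, 0, 0]]' --xyz '[[0, 0, 0], [0, 0, 0], [0, 0, 0], [0, 0, 0]]' --grip '[4.5, 4.5, 4.5, 4.5]'

```text
clock: 27.8
tool_pos: [482.3, 165.9, 84.8]
eef_rot: [0.131, 1.568, 0.293]
contact_force: [-0.3, -0.1, 6.2]
finger_gap: 52.7
```

>>> send_rows --delta_rot '[[0, 0, 0], [0, 0, 0], [0, 0, 0], [0, 0, 0], [0, 0, 0], [0, 0, 0]]' --xyz '[[-0.1, 0, 0], [-0.2, 0, 0], [-0.3, 0, 0], [-0.3, 0, 0], [-0.1, 0, 0], [0, 0, 0]]' --grip '[4.5, 4.5, 4.5, 4.5, 4.5, 4.5]'

```text
clock: 28.4
tool_pos: [481.5, 165.7, 93.9]
eef_rot: [0.31, 1.57, 0.472]
contact_force: [-0.8, 0.8, 0.4]
finger_gap: 52.9
```

>>> send_rows --delta_rot '[[0, 0, 0], [0, 0, 0], [0, 0, 0], [0, 0, 0], [0, 0, 0], [0, 0, 0]]' --xyz '[[-0.3, 0, 0], [-0.4, 0, 0], [-0.4, 0, 0], [-0.4, 0, 0], [-0.1, 0, 0], [0, 0, 0]]' --grip '[4.5, 4.5, 4.5, 4.5, 4.5, 4.5]'

```text
clock: 29.0
tool_pos: [481.6, 165.5, 110.0]
eef_rot: [-0.089, 1.57, 0.073]
contact_force: [1.4, 0.4, -0.1]
finger_gap: 52.7
```

```bash
python3 -c "
from h import *
relcheck('c2.png',win=(80,200,180,330))
"
```

```text
t 29.0 tcp [481.6 165.5 110. ] psi 9.25 tilt [0.0007 0.0001] F [ 1.36  0.37 -0.06] gap 52.7 q6 0.09
2 | L 6 t -61.1 -29.7 w -12.9 0.3 30.4 | C 45 t -29.4 28.1 w -27.1 -19.2 24.1 | R 3 t 29.8 56.8 w -16.8 9.4 22.5
12 | C 90 t -29.2 29.0 w -23.6 -8.7 19.7
35 | C 67 t -15.8 16.2 w -22.1 -2.5 8.1
68 | C 42 t -26.4 26.2 w -6.4 -0.4 3.0
80 | C 39 t -28.5 25.7 w -3.3 -0.2 3.4
92 | C 45 t -27.7 25.4 w -4.4 -1.3 2.5
105 | L 9 t -38.6 -30.2 w -8.7 -5.4 8.8 | C 79 t -28.6 27.8 w -11.7 -0.9 4.2 | R 3 t 31.7 37.1 w -9.5 -9.0 -7.6
```

View pics/c2.png

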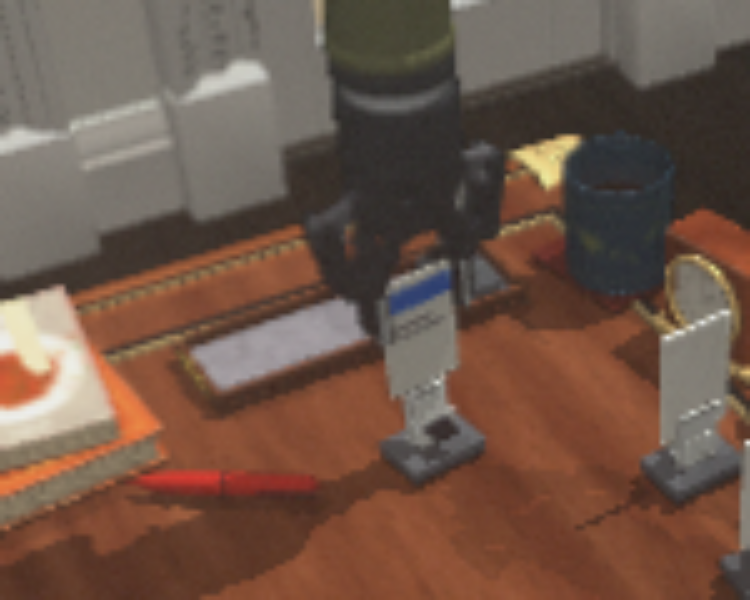

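```bash
python3 -c "
from h import *
plan([(482,165.6,122,9.3,45),(500,-60,122,45,45),(538.7,-246.4,120,75,45)],cur=(482,165.6,110,9.2))
"
```

```text
{'delta_rot':[[-0.1,0,0],[-5.95,0,0],[-5.95,0,0],[-5.95,0,0],[-5.95,0,0],[-5.95,0,0],[-5.95,0,0],[-6.0,0,0]],'xyz':[[-1.2,0.0,0.0],[0.0,-3.76,-0.31],[0.0,-3.71,-0.7],[0.0,-3.61,-1.08],[0.0,-3.48,-1.45],[0.0,-3.31,-1.8],[0.0,-3.11,-2.14],[0.04,-3.18,-2.09]]} 8
{'delta_rot':[[-6.0,0,0],[-6.0,0,0],[-6.0,0,0],[-6.0,0,0]],'xyz':[[0.04,-2.95,-2.41],[0.04,-2.68,-2.71],[0.04,-2.38,-2.97],[0.04,-2.06,-3.2]]} 4
```

>>> send_rows --delta_rot '[[0, 0, 0], [-5.95, 0, 0], [-5.95, 0, 0], [-5.95, 0, 0], [-5.95, 0, 0], [-5.95, 0, 0], [-5.95, 0, 0], [-6.0, 0, 0]]' --xyz '[[-1.2, 0, 0], [0, -3.76, -0.31], [0, -3.71, -0.7], [0, -3.61, -1.08], [0, -3.48, -1.45], [0, -3.31, -1.8], [0, -3.11, -2.14], [0.04, -3.18, -2.09]]' --grip '[4.5, 4.5, 4.5, 4.5, 4.5, 4.5, 4.5, 4.5]'

```text
clock: 29.85
tool_pos: [506.4, -98.8, 122.0]
eef_rot: [1.577, 1.571, 2.47]
contact_force: [0.8, 0.2, -0.5]
finger_gap: 52.5
```

>>> send_rows --delta_rot '[[-6.0, 0, 0], [-6.0, 0, 0], [-6.0, 0, 0], [-6.0, 0, 0], [0, 0, 0], [0, 0, 0], [0, 0, 0], [0, 0, 0]]' --xyz '[[0.04, -2.95, -2.41], [0.04, -2.68, -2.71], [0.04, -2.38, -2.97], [0.04, -2.06, -3.2], [0, 0, 0], [1, 0, 0], [0, 0, 0], [0, 0, 0]]' --grip '[4.5, 4.5, 4.5, 4.5, 4.5, 4.5, 4.5, 4.5]'

```text
clock: 30.65
tool_pos: [536.7, -244.7, 109.0]
eef_rot: [1.232, 1.568, 2.541]
contact_force: [-0.3, 0.0, -0.4]
finger_gap: 52.3
```

```bash
python3 -c "
from h import *
rackcheck('c3.png')"
```

```text
t 30.65 tcp [ 536.7 -244.7  109. ] psi 75.0 tilt [-0.0021  0.0014] F [-0.34  0.02 -0.38] gap 52.3 q6 -1.81
tcp rack [[ -9.4   1.  109.4]]
69 26 [-14.3 -19.8  70.3] [-12.   20.7  83.6] [-13.4   2.   76.1]
84 21 [-14.  -19.9  84.8] [-12.4  21.5  97.5] [-13.3   0.8  90.3]
99 17 [-14.2  -9.5  99.8] [-12.4  18.7 111.8] [-13.5   7.1 107. ]
114 19 [-14.2  -6.5 114.4] [-12.3  19.6 127.8] [-13.5   5.6 120.8]
```

View pics/c3.png

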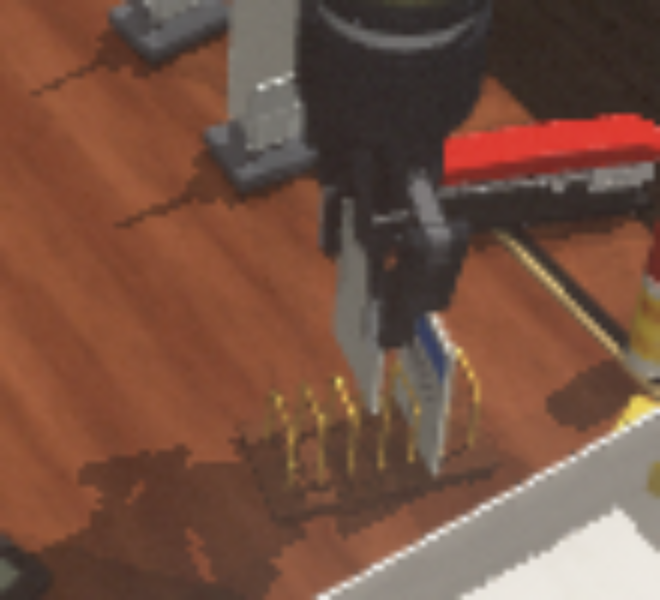

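>>> send_rows --delta_rot '[[0, 0, 0], [0, 0, 0], [0, 0, 0], [0, 0, 0]]' --xyz '[[0, -0.2, 0], [0, 0, 0], [0, 0, 0], [0, 0, 0]]' --grip '[4.5, 4.5, 4.5, 4.5]'

```text
clock: 31.1
tool_pos: [539.7, -246.8, 109.8]
eef_rot: [-1.777, 1.571, -0.468]
contact_force: [-0.3, 0.1, -0.7]
finger_gap: 53.0
```

```bash
python3 -c "
from h import *
rackcheck()"
```

```text
t 31.1 tcp [ 539.7 -246.8  109.8] psi 74.97 tilt [ 0.0002 -0.0001] F [-0.25  0.12 -0.71] gap 53.0 q6 -1.81
tcp rack [[ -6.4  -0.2 109.7]]
70 27 [-10.6 -20.1  69.7] [-8.5 21.4 83.8] [-9.6 -2.2 78.1]
85 22 [-10.7 -21.5  84.8] [-8.6 18.7 98.7] [-9.6  1.5 91.2]
100 19 [-10.5  -8.  100.4] [ -8.5  20.2 114.4] [ -9.7   5.2 106.4]
115 18 [-10.6  -8.5 114.9] [ -8.8  22.  128.7] [-10.    5.3 122.4]
```

>>> send_rows --delta_rot '[[0, 0, 0], [0, 0, 0], [0, 0, 0], [0, 0, 0], [0, 0, 0]]' --xyz '[[1.2, 0, 0], [1.2, 0, 0], [0.6, 0, 0], [0, 0, 0], [0, 0, 0]]' --grip '[4.5, 4.5, 4.5, 4.5, 4.5]'

```text
clock: 31.65
tool_pos: [539.4, -246.9, 79.0]
eef_rot: [1.334, 1.57, 2.642]
contact_force: [-0.6, 0.1, -0.1]
finger_gap: 52.9
```

```bash
python3 -c "
from h import *
rackcheck('c4.png')"
```

```text
t 31.65 tcp [ 539.4 -246.9   79. ] psi 74.95 tilt [-0.0009  0.0005] F [-0.57  0.12 -0.07] gap 52.9 q6 -1.81
tcp rack [[-6.3 -0.4 79.4]]
39 7 [-10.8 -17.4  50.5] [-9.7 17.3 53. ] [-9.8 -2.9 52.1]
54 23 [-11.8 -21.4  55. ] [-9.4 20.5 69.3] [-10.1   1.9  62.7]
69 16 [-10.8  -4.8  70. ] [-9.1 21.7 84.1] [-10.2   8.1  77.4]
84 19 [-11.3  -8.   84.5] [-9.1 17.1 98.8] [-9.9  6.4 92.7]
```

View pics/c4.png

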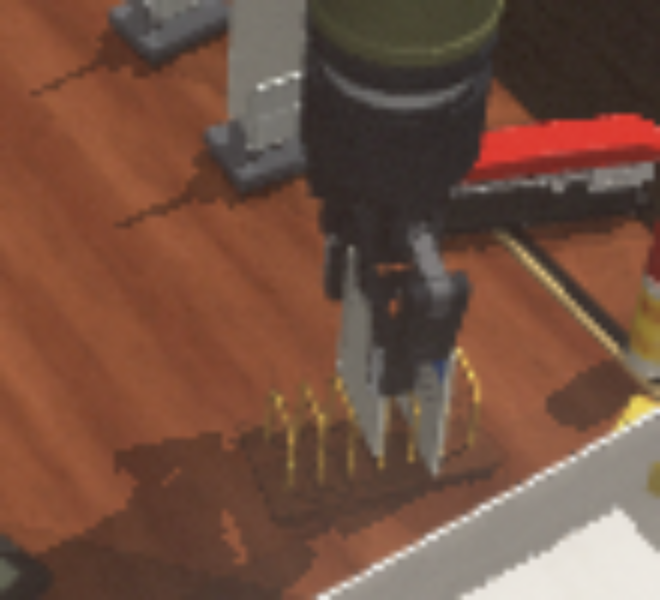

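In between tines 3 and 4. Continue down.

>>> send_rows --delta_rot '[[0, 0, 0], [0, 0, 0], [0, 0, 0], [0, 0, 0], [0, 0, 0]]' --xyz '[[0.8, 0, 0], [0.8, 0, 0], [0.6, 0, 0], [0.2, 0, 0], [0, 0, 0]]' --grip '[4.5, 4.5, 4.5, 4.5, 4.5]'

```text
clock: 32.2
tool_pos: [539.2, -246.7, 54.9]
eef_rot: [1.331, 1.569, 2.64]
contact_force: [1.0, 0.1, -0.6]
finger_gap: 52.5
```

>>> send_rows --delta_rot '[[0, 0, 0], [0, 0, 0], [0, 0, 0]]' --xyz '[[0.1, 0, 0], [0, 0, 0], [0, 0, 0]]' --grip '[4.5, 4.5, 4.5]'

```text
clock: 32.5
tool_pos: [539.8, -247.0, 54.8]
eef_rot: [-1.753, 1.57, -0.444]
contact_force: [-0.7, 0.1, 0.0]
finger_gap: 52.6
```

>>> send_rows --delta_rot '[[0, 0, 0], [0, 0, 0], [0, 0, 0], [0, 0, 0], [0, 0, 0], [0, 0, 0], [0, 0, 0], [0, 0, 0]]' --xyz '[[0.1, 0, 0], [0, 0, 0], [0, 0, 0], [0, 0, 0], [0, 0, 0], [-1, 0, 0], [-3, 0, 0], [-4, 0, 0]]' --grip '[4.5, 7.0, 7.0, 7.0, 7.0, 7.0, 7.0, 7.0]'

```text
clock: 33.3
tool_pos: [538.1, -246.2, 133.1]
eef_rot: [1.332, 1.566, 2.64]
contact_force: [0.7, -1.1, 0.5]
finger_gap: 69.9
```

```bash
python3 -c "
from h import *
st()
a,b=holders(dict(A=(623,59,'card'),B=(615,-55,'card'),C=(482,165,'clip')))
cv2.imwrite('pics/c5.png',cv2.resize(a['image'][100:280,230:400,::-1],None,fx=3.3,fy=3.3))
plan([(500,-40,130,45,45),(482,165.6,120,9.3,45),(482,165.6,80,9.3,25)],cur=(539.5,-246.8,133,75))
"
```

```text
t 33.3 tcp [ 538.1 -246.2  133.1] psi 74.95 tilt [-0.0042  0.0023] F [ 0.7  -1.13  0.46] gap 69.9 q6 -1.81
A s 205 mid [623.6  58.5] ang 5.9 len [54.8  8.1]
A t 54 mid [624.1  59.7] ang 4.8 len [54.6  4.8]
B s 188 mid [610.1 -55.5] ang 175.5 len [44.9  8.1]
B t 34 mid [614.7 -54.7] ang 176.3 len [52.9  3.3]
C s 81 mid [481.8 166. ] ang 9.6 len [33.3 20.7]
C t 71 mid [482.3 167.1] ang 11.0 len [29.3 31.9]
{'delta_rot':[[6.0,0,0],[6.0,0,0],[6.0,0,0],[6.0,0,0],[6.0,0,0],[7.14,0,0],[7.14,0,0],[7.14,0,0]],'xyz':[[0.06,1.83,3.79],[0.06,2.22,3.58],[0.06,2.58,3.33],[0.06,2.92,3.04],[0.06,3.22,2.72],[0.2,3.16,2.65],[0.2,3.47,2.24],[0.2,3.72,1.79]]} 8
{'delta_rot':[[7.14,0,0],[7.14,0,0],[-0.0,0,0],[-0.0,0,0]],'xyz':[[0.2,3.91,1.31],[0.2,4.05,0.82],[2.0,0.0,0.0],[2.0,0.0,0.0]]} 4
```

View pics/c5.png

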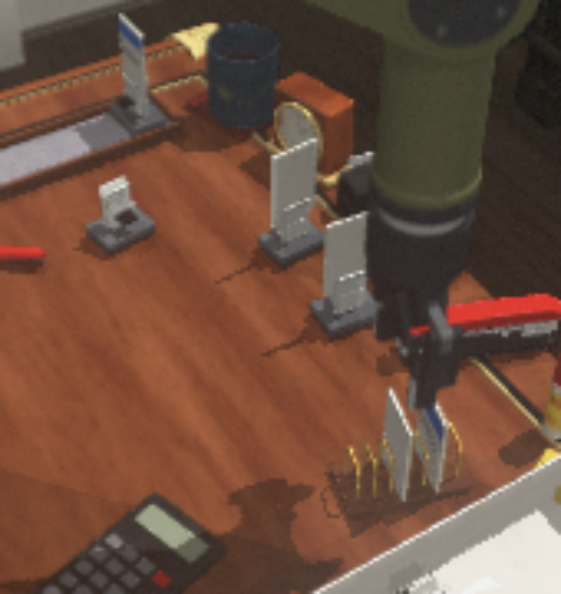

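Both cards stand in the rack. Go for holder C.

>>> send_rows --delta_rot '[[6.0, 0, 0], [6.0, 0, 0], [6.0, 0, 0], [6.0, 0, 0], [6.0, 0, 0], [7.14, 0, 0], [7.14, 0, 0], [7.14, 0, 0]]' --xyz '[[0.06, 1.83, 3.79], [0.06, 2.22, 3.58], [0.06, 2.58, 3.33], [0.06, 2.92, 3.04], [0.06, 3.22, 2.72], [0.2, 3.16, 2.65], [0.2, 3.47, 2.24], [0.2, 3.72, 1.79]]' --grip '[6, 6, 6, 6, 6, 6, 6, 6]'

```text
clock: 34.2
tool_pos: [489.1, 84.9, 124.9]
eef_rot: [-0.313, 1.57, 0.093]
contact_force: [1.1, 0.5, -0.4]
finger_gap: 60.0
```

>>> send_rows --delta_rot '[[7.14, 0, 0], [7.14, 0, 0], [0, 0, 0], [0, 0, 0], [0, 0, 0], [0, 0, 0], [0, 0, 0]]' --xyz '[[0.2, 3.91, 1.31], [0.2, 4.05, 0.82], [2, 0, 0], [2, 0, 0], [0, 0, 0], [0, 0, 0], [0, 0, 0]]' --grip '[6, 6, 6, 6, 6, 6, 6]'

```text
clock: 34.9
tool_pos: [483.2, 165.4, 81.5]
eef_rot: [0.095, 1.569, 0.256]
contact_force: [-0.2, 0.4, -0.1]
finger_gap: 60.0
```

```bash
python3 -c "
from h import *
relcheck('c6.png',win=(80,200,180,330))
plan([(482.2,165.8,26,9.3,20)])
"
```

```text
t 34.9 tcp [483.2 165.4  81.5] psi 9.22 tilt [0.0014 0.0004] F [-0.21  0.39 -0.1 ] gap 60.0 q6 0.09
2 | L 8 t -64.2 -29.5 w -10.8 3.0 19.3 | C 47 t -29.0 29.3 w -66.0 -18.5 20.0
12 | L 8 t -32.7 -30.2 w -15.1 -5.3 10.5 | C 82 t -29.1 27.0 w -24.4 -6.3 22.4
35 | C 75 t -18.1 12.0 w -13.4 -0.8 13.2
68
80 | R 5 t 29.7 30.9 w -9.6 0.1 11.6
92 | L 20 t -45.2 -30.0 w -13.1 -6.3 4.9 | C 5 t 27.7 28.8 w -9.3 -3.0 7.4 | R 15 t 29.7 41.5 w -12.9 -7.1 12.9
105 | L 30 t -45.8 -33.3 w -13.9 -6.9 4.7 | C 9 t 27.3 29.4 w -11.3 -4.4 7.8 | R 23 t 29.6 44.0 w -13.6 -6.4 10.4
{'delta_rot':[[-0.03,0,0],[-0.03,0,0],[-0.03,0,0]],'xyz':[[1.85,0.02,-0.04],[1.85,0.02,-0.04],[1.85,0.02,-0.04]]} 3
```

View pics/c6.png

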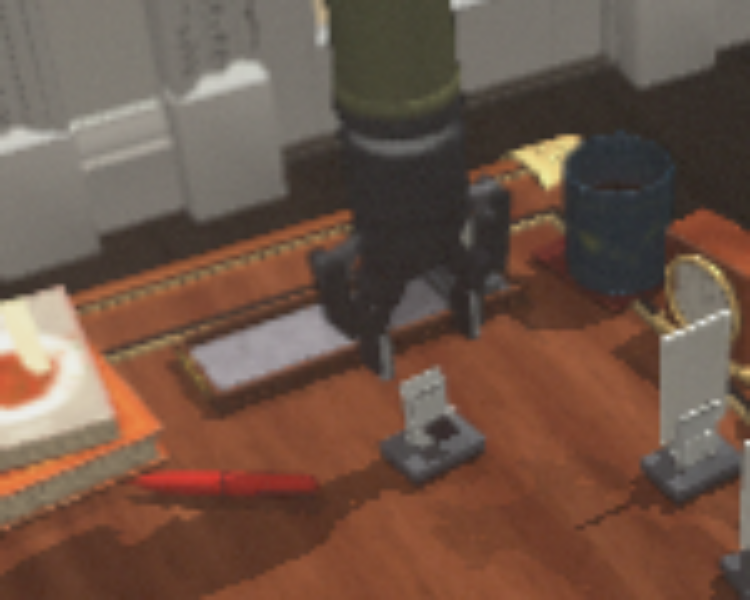

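>>> send_rows --delta_rot '[[0, 0, 0], [0, 0, 0], [0, 0, 0], [0, 0, 0], [0, 0, 0], [0, 0, 0], [0, 0, 0]]' --xyz '[[1.5, 0, -0.1], [2, 0, 0], [1.5, 0, 0], [0.5, 0, 0], [0, 0, 0], [0, 0, 0], [0, 0, 0]]' --grip '[6, 6, 6, 6, 6, 2.4, 2.4]'

```text
clock: 35.65
tool_pos: [482.4, 165.6, 26.6]
eef_rot: [0.085, 1.568, 0.247]
contact_force: [3.3, 1.1, 0.5]
finger_gap: 31.9
```

>>> send_rows --delta_rot '[[0, 0, 0], [0, 0, 0], [0, 0, 0], [0, 0, 0], [0, 0, 0], [0, 0, 0], [0, 0, 0]]' --xyz '[[0, 0, 0], [0, 0, 0], [0, 0, 0], [0, 0, 0], [-0.5, 0, 0], [-1, 0, 0], [0, 0, 0]]' --grip '[2.4, 2.4, 2.4, 2.4, 2.4, 2.4, 2.4]'

```text
clock: 36.35
tool_pos: [482.1, 165.7, 41.8]
eef_rot: [0.099, 1.569, 0.26]
contact_force: [0.4, 1.0, -2.1]
finger_gap: 30.5
```

```bash
python3 -c "
from h import *
st()
plan([(482,165.6,107,9.3,33),(480,-40,107,5,45),(462,-300,110,0,45),(555,-380,108,0,45)],cur=(482.2,165.6,42,9.3))
"
```

```text
t 36.35 tcp [482.1 165.7  41.8] psi 9.26 tilt [0.002  0.0005] F [ 0.37  1.01 -2.1 ] gap 30.5 q6 0.09
{'delta_rot':[[-0.0,0,0],[-0.0,0,0],[0.86,0,0],[0.86,0,0],[0.86,0,0],[0.86,0,0],[0.86,0,0],[0.83,0,0]],'xyz':[[-3.25,0.0,-0.01],[-3.25,0.0,-0.01],[0.0,-4.05,-0.7],[0.0,-4.06,-0.64],[0.0,-4.07,-0.58],[0.0,-4.08,-0.52],[0.0,-4.09,-0.46],[-0.05,-4.29,-0.68]]} 8
{'delta_rot':[[0.83,0,0],[0.83,0,0],[0.83,0,0],[0.83,0,0],[0.83,0,0],[-0.0,0,0],[-0.0,0,0],[-0.0,0,0]],'xyz':[[-0.05,-4.3,-0.61],[-0.05,-4.31,-0.55],[-0.05,-4.32,-0.49],[-0.05,-4.32,-0.43],[-0.05,-4.33,-0.36],[0.07,-2.67,3.1],[0.07,-2.67,3.1],[0.07,-2.67,3.1]]} 8
```

>>> send_rows --delta_rot '[[0, 0, 0], [0, 0, 0], [0.86, 0, 0], [0.86, 0, 0], [0.86, 0, 0], [0.86, 0, 0], [0.86, 0, 0], [0.83, 0, 0]]' --xyz '[[-3.25, 0, 0], [-3.25, 0, 0], [0, -4.05, -0.7], [0, -4.06, -0.64], [0, -4.07, -0.58], [0, -4.08, -0.52], [0, -4.09, -0.46], [-0.05, -4.29, -0.68]]' --grip '[2.4, 2.4, 2.4, 2.4, 2.4, 2.4, 2.4, 2.4]'

```text
clock: 37.15
tool_pos: [476.2, -84.9, 106.2]
eef_rot: [-0.011, 1.57, 0.061]
contact_force: [0.3, -1.0, -2.7]
finger_gap: 30.5
```

>>> send_rows --delta_rot '[[0.83, 0, 0], [0.83, 0, 0], [0.83, 0, 0], [0.83, 0, 0], [0.83, 0, 0], [0, 0, 0], [0, 0, 0], [0, 0, 0]]' --xyz '[[-0.05, -4.3, -0.61], [-0.05, -4.31, -0.55], [-0.05, -4.32, -0.49], [-0.05, -4.32, -0.43], [-0.05, -4.33, -0.36], [0.07, -2.67, 3.1], [0.07, -2.67, 3.1], [0.07, -2.67, 3.1]]' --grip '[2.4, 2.4, 2.4, 2.4, 2.4, 2.4, 2.4, 2.4]'

```text
clock: 37.95
tool_pos: [554.4, -381.7, 106.3]
eef_rot: [2.267, 1.57, 2.266]
contact_force: [-0.5, -0.5, -1.8]
finger_gap: 30.6
```

>>> send_rows --delta_rot '[[0, 0, 0], [0, 0, 0], [0, 0, 0], [0, 0, 0], [0, 0, 0], [0, 0, 0]]' --xyz '[[0, 0, 0], [2.5, 0, 0], [2.5, 0, 0], [1, 0, 0], [0, 0, 0], [0, 0, 0]]' --grip '[2.4, 2.4, 2.4, 2.4, 2.4, 2.4]'

```text
clock: 38.55
tool_pos: [554.3, -380.3, 47.0]
eef_rot: [-0.615, 1.571, -0.615]
contact_force: [0.2, -0.1, -1.6]
finger_gap: 30.7
```

```bash
python3 -c "
from h import *
st()
a=shot('scene')
cv2.imwrite('pics/c7.png',cv2.resize(a['image'][180:360,290:480,::-1],None,fx=3.3,fy=3.3))
"
```

```text
t 38.55 tcp [ 554.3 -380.3   47. ] psi -0.02 tilt [ 0.0002 -0.0002] F [ 0.19 -0.09 -1.61] gap 30.7 q6 -0.66
```

View pics/c7.png

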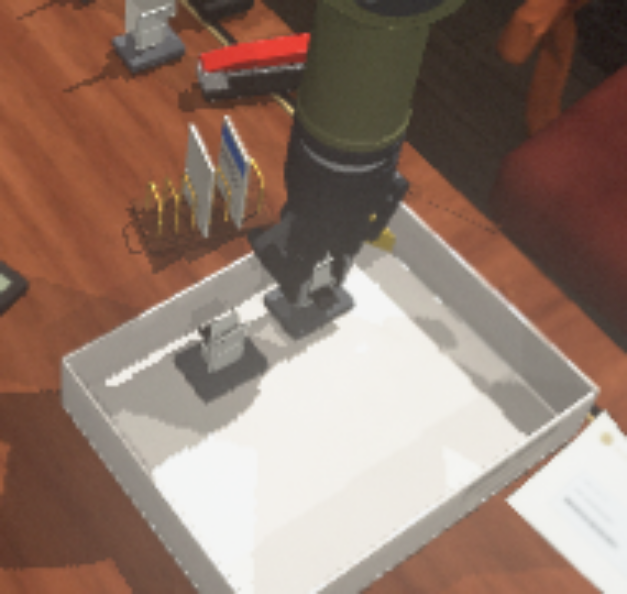

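>>> send_rows --delta_rot '[[0, 0, 0], [0, 0, 0], [0, 0, 0], [0, 0, 0], [0, 0, 0]]' --xyz '[[0.7, 0, 0], [0.6, 0, 0], [0.3, 0, 0], [0, 0, 0], [0, 0, 0]]' --grip '[2.4, 2.4, 2.4, 2.4, 2.4]'

```text
clock: 39.1
tool_pos: [554.1, -380.3, 30.4]
eef_rot: [2.577, 1.571, 2.576]
contact_force: [0.1, 0.1, -1.4]
finger_gap: 30.6
```

>>> send_rows --delta_rot '[[0, 0, 0], [0, 0, 0], [0, 0, 0]]' --xyz '[[0.15, 0, 0], [0, 0, 0], [0, 0, 0]]' --grip '[2.4, 2.4, 2.4]'

```text
clock: 39.4
tool_pos: [554.4, -380.5, 29.7]
eef_rot: [-0.675, 1.57, -0.675]
contact_force: [-1.1, -0.3, 3.2]
finger_gap: 30.7
```

>>> send_rows --delta_rot '[[0, 0, 0], [0, 0, 0], [0, 0, 0], [0, 0, 0], [0, 0, 0], [0, 0, 0], [0, 0, 0], [0, 0, 0]]' --xyz '[[0, 0, 0], [0, 0, 0], [0, 0, 0], [0, 0, 0], [-2, 0, 0], [-4, 0, 0], [-4, 0, 0], [-3, 0, 0]]' --grip '[6, 6, 6, 6, 6, 6, 6, 6]'

```text
clock: 40.2
tool_pos: [554.8, -380.8, 161.5]
eef_rot: [-0.652, 1.568, -0.653]
contact_force: [1.0, -0.1, 0.4]
finger_gap: 60.2
```

```bash
python3 -c "
from h import *
st()
a,b=holders(dict(B=(615,-55,'card')))
plan([(614.7,-54.6,150,-3.8,45)],cur=(554.5,-380.4,159.7,0))
"
```

```text
t 40.2 tcp [ 554.8 -380.8  161.5] psi -0.03 tilt [ 0.0019 -0.0014] F [ 0.97 -0.09  0.37] gap 60.2 q6 -0.66
B s 235 mid [614.9 -56. ] ang 175.6 len [55.9 11. ]
B t 36 mid [614.7 -54.6] ang 176.3 len [52.2 10.3]
{'delta_rot':[[0.47,0,0],[0.47,0,0],[0.47,0,0],[0.47,0,0],[0.47,0,0],[0.47,0,0],[0.47,0,0],[0.47,0,0]],'xyz':[[0.12,4.07,0.75],[0.12,4.08,0.72],[0.12,4.08,0.68],[0.12,4.09,0.65],[0.12,4.1,0.62],[0.12,4.1,0.58],[0.12,4.1,0.55],[0.12,4.11,0.52]]} 8
```

>>> send_rows --delta_rot '[[0.47, 0, 0], [0.47, 0, 0], [0.47, 0, 0], [0.47, 0, 0], [0.47, 0, 0], [0.47, 0, 0], [0.47, 0, 0], [0.47, 0, 0]]' --xyz '[[0.12, 4.07, 0.75], [0.12, 4.08, 0.72], [0.12, 4.08, 0.68], [0.12, 4.09, 0.65], [0.12, 4.1, 0.62], [0.12, 4.1, 0.58], [0.12, 4.1, 0.55], [0.12, 4.11, 0.52]]' --grip '[7.4, 7.4, 7.4, 7.4, 7.4, 7.4, 7.4, 7.4]'

```text
clock: 41.1
tool_pos: [613.8, -52.9, 148.3]
eef_rot: [3.078, 1.569, 3.011]
contact_force: [1.2, -0.1, 0.2]
finger_gap: 74.2
```

>>> send_rows --delta_rot '[[0, 0, 0], [0, 0, 0], [0, 0, 0], [0, 0, 0]]' --xyz '[[0, 0, 0], [0, 0, 0], [0, 0, 0], [0, 0, 0]]' --grip '[7.4, 7.4, 7.4, 7.4]'

```text
clock: 41.5
tool_pos: [614.0, -55.9, 149.1]
eef_rot: [-2.595, 1.57, -2.662]
contact_force: [0.1, 0.3, 0.4]
finger_gap: 74.4
```

```bash
python3 -c "
from h import *
relcheck('b1.png')
plan([(614.7,-54.6,84,-3.8,25)])
"
```

```text
t 41.5 tcp [614.  -55.9 149.1] psi -3.87 tilt [-0.0006 -0.0003] F [0.06 0.28 0.38] gap 74.4 q6 -0.09
2 | C 55 t -29.2 27.9 w -63.6 -17.8 22.8 | R 6 t 30.3 69.4 w -12.3 7.7 11.5
12 | C 106 t -29.5 27.9 w -23.2 -7.4 22.8 | R 3 t 29.9 68.3 w 4.5 7.1 11.8
35 | C 100 t -25.1 28.0 w -65.3 -3.5 3.7
68 | C 45 t -25.8 27.3 w -3.0 -0.2 3.3
80 | C 51 t -26.3 27.1 w -4.0 -0.1 2.5
92 | C 49 t -26.6 25.3 w -3.8 -0.3 2.7
105 | C 84 t -26.9 27.6 w -3.7 0.2 4.2
{'delta_rot':[[-0.03,0,0],[-0.03,0,0],[-0.03,0,0]],'xyz':[[2.17,0.05,0.02],[2.17,0.05,0.02],[2.17,0.05,0.02]]} 3
```

View pics/b1.png

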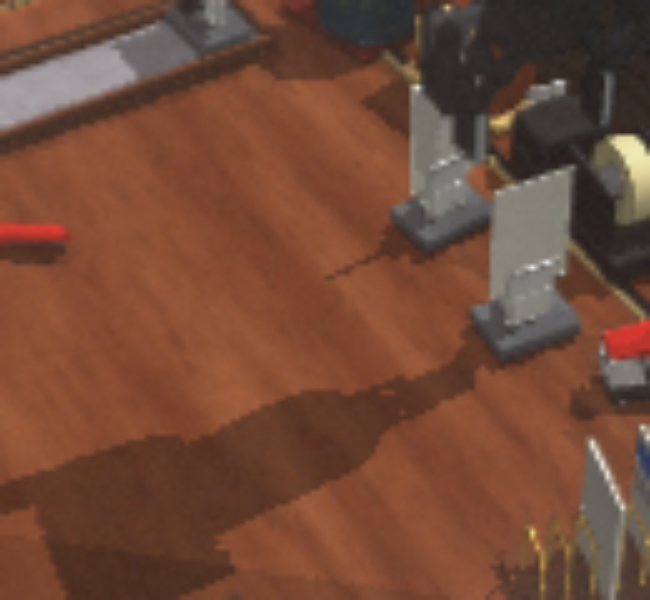

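>>> send_rows --delta_rot '[[0, 0, 0], [0, 0, 0], [0, 0, 0], [0, 0, 0], [0, 0, 0], [0, 0, 0], [0, 0, 0], [0, 0, 0]]' --xyz '[[1.6, 0.12, 0.03], [2, 0, 0], [2, 0, 0], [1, 0, 0], [0, 0, 0], [0, 0, 0], [0, 0, 0], [0, 0, 0]]' --grip '[7, 7, 7, 7, 7, 7, 4.5, 4.5]'

```text
clock: 42.35
tool_pos: [615.9, -53.7, 84.8]
eef_rot: [-0.142, 1.568, -0.208]
contact_force: [1.2, 0.1, 3.4]
finger_gap: 52.7
```

>>> send_rows --delta_rot '[[0, 0, 0], [0, 0, 0], [0, 0, 0], [0, 0, 0]]' --xyz '[[0, 0, 0], [0, 0, 0], [0, 0, 0], [0, 0, 0]]' --grip '[4.5, 4.5, 4.5, 4.5]'

```text
clock: 42.75
tool_pos: [615.9, -53.7, 84.8]
eef_rot: [-0.197, 1.568, -0.263]
contact_force: [0.3, -0.4, 5.4]
finger_gap: 52.5
```

>>> send_rows --delta_rot '[[0, 0, 0], [0, 0, 0], [0, 0, 0], [0, 0, 0], [0, 0, 0], [0, 0, 0]]' --xyz '[[-0.1, 0, 0], [-0.2, 0, 0], [-0.3, 0, 0], [-0.3, 0, 0], [-0.1, 0, 0], [0, 0, 0]]' --grip '[4.5, 4.5, 4.5, 4.5, 4.5, 4.5]'

```text
clock: 43.35
tool_pos: [614.8, -53.4, 93.5]
eef_rot: [0.102, 1.571, 0.036]
contact_force: [0.4, 0.4, -1.6]
finger_gap: 53.1
```

>>> send_rows --delta_rot '[[0, 0, 0], [0, 0, 0], [0, 0, 0], [0, 0, 0], [0, 0, 0], [0, 0, 0]]' --xyz '[[-0.3, 0, 0], [-0.4, 0, 0], [-0.4, 0, 0], [-0.4, 0, 0], [-0.1, 0, 0], [0, 0, 0]]' --grip '[4.5, 4.5, 4.5, 4.5, 4.5, 4.5]'

```text
clock: 43.95
tool_pos: [615.0, -53.5, 109.8]
eef_rot: [-0.084, 1.57, -0.15]
contact_force: [-0.0, -0.7, -1.8]
finger_gap: 52.5
```

```bash
python3 -c "
from h import *
relcheck('b2.png')
"
```

```text
t 43.95 tcp [615.  -53.5 109.8] psi -3.79 tilt [ 0.0008 -0.0001] F [-0.   -0.69 -1.83] gap 52.5 q6 -0.09
2
12 | R 3 t 67.8 69.3 w 6.9 10.5 10.5
35 | L 6 t -31.2 -29.6 w -21.0 3.4 14.6 | C 181 t -29.3 29.2 w -67.8 -8.5 20.8
68 | C 40 t -26.6 21.7 w -9.3 -5.5 0.6
80 | C 55 t -26.6 28.3 w -12.6 -2.7 1.2
92 | C 52 t -29.3 25.3 w -7.0 -2.5 1.6
105 | L 8 t -39.5 -30.9 w -12.7 -7.0 6.5 | C 83 t -28.7 28.7 w -11.9 -2.6 0.7
```

View pics/b2.png

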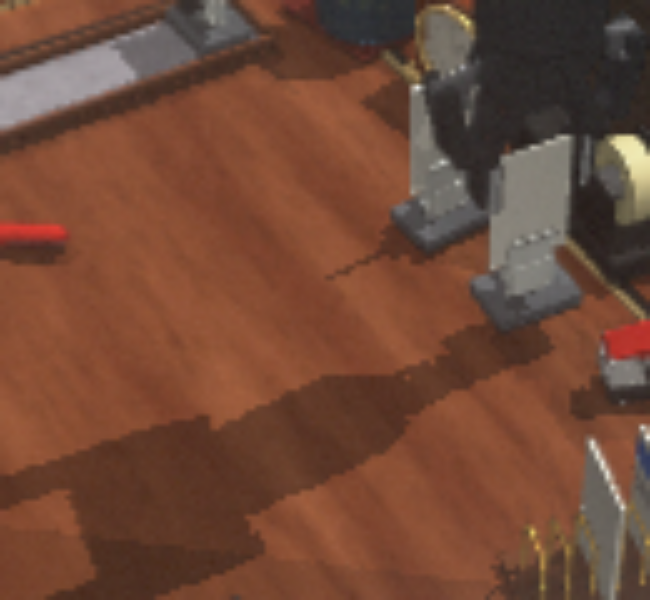

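```bash
python3 -c "
from h import *
plan([(500,0,124,15,35),(480,180,124,60,35),(526,325.9,125,91.6,35)],cur=(615.2,-53.6,110,-3.8))
"
```

```text
{'delta_rot':[[-4.7,0,0],[-4.7,0,0],[-4.7,0,0],[-4.7,0,0],[-7.5,0,0],[-7.5,0,0],[-7.5,0,0],[-7.5,0,0]],'xyz':[[-0.35,1.15,-2.96],[-0.35,1.39,-2.86],[-0.35,1.61,-2.74],[-0.35,1.83,-2.59],[0.0,2.98,0.45],[0.0,2.9,0.84],[0.0,2.76,1.21],[0.0,2.58,1.56]]} 8
{'delta_rot':[[-7.5,0,0],[-7.5,0,0],[-6.32,0,0],[-6.32,0,0],[-6.32,0,0],[-6.32,0,0],[-6.32,0,0]],'xyz':[[0.0,2.36,1.89],[0.0,2.09,2.18],[-0.02,0.66,2.99],[-0.02,0.33,3.04],[-0.02,-0.01,3.06],[-0.02,-0.34,3.04],[-0.02,-0.68,2.98]]} 7
```

>>> send_rows --delta_rot '[[-4.7, 0, 0], [-4.7, 0, 0], [-4.7, 0, 0], [-4.7, 0, 0], [-7.5, 0, 0], [-7.5, 0, 0], [-7.5, 0, 0], [-7.5, 0, 0]]' --xyz '[[-0.35, 1.15, -2.96], [-0.35, 1.39, -2.86], [-0.35, 1.61, -2.74], [-0.35, 1.83, -2.59], [0, 2.98, 0.45], [0, 2.9, 0.84], [0, 2.76, 1.21], [0, 2.58, 1.56]]' --grip '[4.5, 4.5, 4.5, 4.5, 4.5, 4.5, 4.5, 4.5]'

```text
clock: 44.8
tool_pos: [485.9, 121.1, 123.6]
eef_rot: [-0.58, 1.57, 0.211]
contact_force: [0.3, 0.2, -2.2]
finger_gap: 53.0
```

>>> send_rows --delta_rot '[[-7.5, 0, 0], [-7.5, 0, 0], [-6.32, 0, 0], [-6.32, 0, 0], [-6.32, 0, 0], [-6.32, 0, 0], [-6.32, 0, 0], [0, 0, 0]]' --xyz '[[0, 2.36, 1.89], [0, 2.09, 2.18], [-0.02, 0.66, 2.99], [-0.02, 0.33, 3.04], [-0.02, -0.01, 3.06], [-0.02, -0.34, 3.04], [-0.02, -0.68, 2.98], [0, 0, 0]]' --grip '[4.5, 4.5, 4.5, 4.5, 4.5, 4.5, 4.5, 4.5]'

```text
clock: 45.6
tool_pos: [527.5, 330.3, 124.5]
eef_rot: [-0.762, 1.566, 0.842]
contact_force: [0.2, -0.2, -2.2]
finger_gap: 52.7
```

>>> send_rows --delta_rot '[[0, 0, 0], [0, 0, 0], [0, 0, 0], [0, 0, 0]]' --xyz '[[0, 0, 0], [0, 0, 0], [0, 0, 0], [0, 0, 0]]' --grip '[4.5, 4.5, 4.5, 4.5]'

```text
clock: 46.0
tool_pos: [525.2, 325.0, 124.4]
eef_rot: [2.22, 1.57, -2.465]
contact_force: [-0.1, -0.3, -2.1]
finger_gap: 52.7
```

```bash
python3 -c "
from h import *
relcheck('b3.png',win=(80,200,180,330))
baserect(40)
b=shot('top'); cv2.imwrite('pics/b3t.png',cv2.resize(b['image'][150:280,160:260,::-1],None,fx=4,fy=4))
"
```

```text
t 46.0 tcp [525.2 325.  124.4] psi 91.54 tilt [-0.0004 -0.0003] F [-0.08 -0.26 -2.09] gap 52.7 q6 -1.11
2 | L 62 t -63.9 -33.7 w -53.2 1.1 57.8 | C 224 t -27.7 29.0 w -57.1 23.2 69.8 | R 29 t 29.7 61.0 w 8.1 36.1 61.1
12 | L 57 t -46.7 -29.5 w -60.0 -1.5 55.8 | C 39 t -29.1 29.1 w -67.5 -42.0 18.0 | R 24 t 31.4 41.9 w -47.1 31.2 59.4
35 | C 176 t -27.7 27.6 w -62.4 -5.1 23.6
68 | C 44 t -26.6 26.8 w -57.5 1.7 22.1
80 | C 40 t -29.4 22.9 w -57.8 1.0 7.9
92 | C 47 t -29.0 28.0 w -58.8 0.2 10.1
105 | L 3 t -30.7 -29.6 w 2.6 2.8 4.1 | C 62 t -29.0 27.2 w -60.6 -53.7 4.5
s 38 73 t [-28.1  25.9] w [-47.9  23.1] rect [array([ -1.4, -13. ]), array([72.7, 55.8]), np.float64(89.1)]
s 49 48 t [-19.   34.9] w [-49.1  22.9] rect [array([12.7, -9.4]), array([53.4, 74.7]), np.float64(12.6)]
t 38 62 t [-24.8  31.9] w [-49.   21.7] rect [array([  3.9, -14. ]), array([70.5, 60.5]), np.float64(86.6)]
t 49 44 t [-22.3  34.6] w [-3.2 21.3] rect [array([ 3.2, 12.7]), array([61.6, 26.7]), np.float64(15.6)]
```

View pics/b3.png

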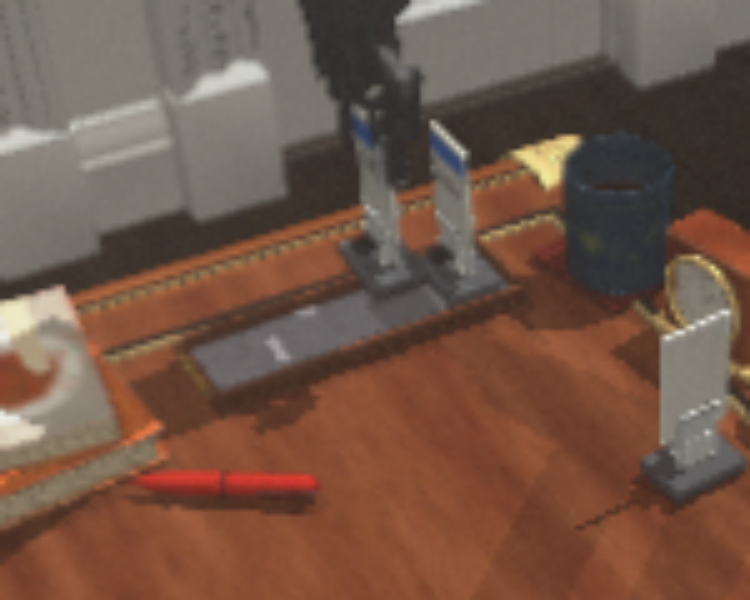

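View pics/b3t.png

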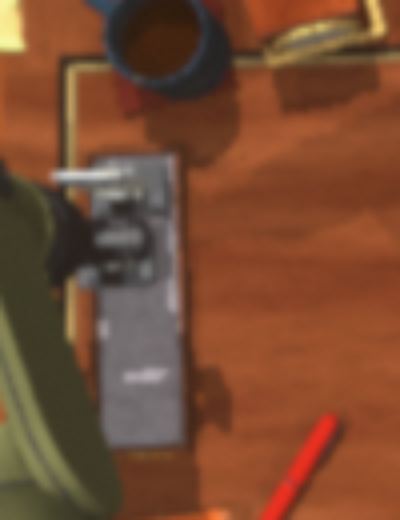

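```bash
cat > br.py <<'E'
from h import *
import sys
zo=float(sys.argv[1])
p,M,s=state(); ps=np.arctan2(M[1,2],M[0,2]); u=np.array([np.cos(ps),np.sin(ps)]); v=np.array([-u[1],u[0]])
a,b,ca,cb=clouds()
for n,c in(('s',ca),('t',cb)):
    P=c.reshape(-1,3); P=P[np.isfinite(P[:,0])]; d=P[:,:2]-p[:2]; t=d@u; w=d@v
    for w0 in range(-28,28,7):
        m=(w>=w0)&(w<w0+7)&(abs(t)<48)&(P[:,2]>zo+3)&(P[:,2]<zo+18)
        if m.sum(): print(n,w0,m.sum(),'t',t[m].min().round(1),t[m].max().round(1),'zmax',P[m][:,2].max().round(), 'zmed',np.median(P[m][:,2]).round())
E
python3 br.py 40
```

```text
s -28 1 t 16.8 16.8 zmax 46.0 zmed 46.0
s -21 12 t -21.7 4.7 zmax 51.0 zmed 49.0
s -14 9 t -26.8 -0.9 zmax 51.0 zmed 47.0
s -7 12 t -25.4 -6.7 zmax 55.0 zmed 48.0
s 0 17 t -22.7 9.3 zmax 58.0 zmed 49.0
s 7 11 t -26.0 11.5 zmax 55.0 zmed 49.0
s 14 24 t -24.0 31.4 zmax 55.0 zmed 49.0
s 21 12 t -22.9 27.4 zmax 53.0 zmed 48.0
t -28 1 t -22.2 -22.2 zmax 46.0 zmed 46.0
t -21 2 t -22.4 -22.0 zmax 47.0 zmed 46.0
t -14 2 t -23.3 -23.1 zmax 51.0 zmed 51.0
t -7 2 t -21.9 -21.9 zmax 47.0 zmed 47.0
t 0 5 t -21.9 -3.9 zmax 51.0 zmed 48.0
t 7 33 t -24.8 34.1 zmax 57.0 zmed 50.0
t 14 27 t -21.0 33.2 zmax 57.0 zmed 49.0
t 21 5 t -2.2 12.3 zmax 51.0 zmed 49.0
```

```bash
cat > br2.py <<'E'
from h import *
import sys
zo=float(sys.argv[1])
p,M,s=state(); ps=np.arctan2(M[1,2],M[0,2]); u=np.array([np.cos(ps),np.sin(ps)]); v=np.array([-u[1],u[0]])
a,b,ca,cb=clouds()
for n,c in(('s',ca),('t',cb)):
    P=c.reshape(-1,3); P=P[np.isfinite(P[:,0])]; d=P[:,:2]-p[:2]; t=d@u; w=d@v
    for t0 in range(-42,49,6):
        m=(w>=-24)&(w<24)&(t>=t0)&(t<t0+6)&(P[:,2]>zo-8)&(P[:,2]<zo+22)
        if m.sum(): print(n,t0,m.sum(),'z pct',np.percentile(P[m][:,2],[5,50,95]).round(1),'w',w[m].min().round(),w[m].max().round())
E
python3 br2.py 40; python3 -c "
from h import *
a=shot('scene'); cv2.imwrite('pics/b4.png',cv2.resize(a['image'][80:150,230:300,::-1],None,fx=8,fy=8,interpolation=cv2.INTER_CUBIC))"
```

```text
s -30 12 z pct [40.  44.5 49.3] w -15.0 20.0
s -24 31 z pct [35.7 44.5 49.5] w -17.0 22.0
s -18 19 z pct [44.6 49.5 59.3] w -17.0 23.0
s -12 13 z pct [48.9 51.  60.4] w -18.0 16.0
s -6 14 z pct [42.2 48.2 55.8] w -20.0 22.0
s 0 9 z pct [44.5 47.7 57.4] w 6.0 21.0
s 6 8 z pct [44.1 48.5 51.8] w -20.0 22.0
s 12 5 z pct [46.4 48.2 50.6] w 7.0 21.0
s 18 5 z pct [43.7 50.6 53. ] w 15.0 22.0
s 24 5 z pct [42.8 51.6 55.2] w 18.0 22.0
t -30 5 z pct [42.6 44.2 45.7] w -18.0 17.0
t -24 25 z pct [40.1 46.3 52.4] w -21.0 20.0
t -18 12 z pct [43.7 47.9 55. ] w 4.0 20.0
t -12 11 z pct [39.8 48.6 52.1] w 4.0 22.0
t -6 11 z pct [43.1 49.  60.1] w 6.0 22.0
t 0 3 z pct [47.5 47.6 58.5] w 19.0 22.0
t 6 2 z pct [45.  45.3 45.6] w 21.0 21.0
t 12 2 z pct [51.  51.1 51.3] w 21.0 21.0
t 18 12 z pct [47.5 51.6 54.5] w 8.0 21.0
t 24 9 z pct [51.  52.7 55.9] w 8.0 21.0
t 30 9 z pct [48.4 49.9 54.7] w 8.0 20.0
```

View pics/b4.png

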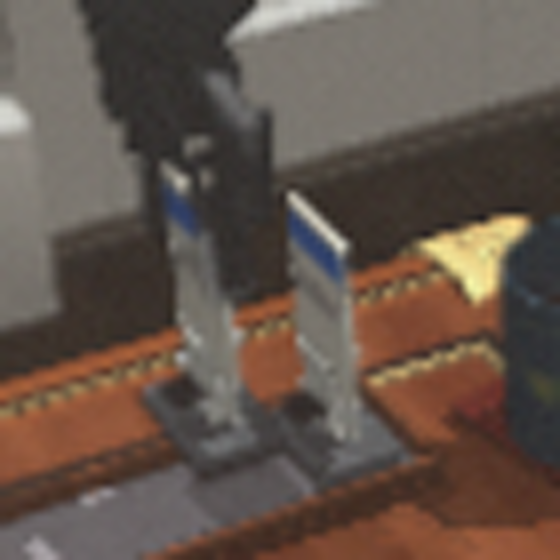

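>>> send_rows --delta_rot '[[0, 2, 0], [0, 2, 0], [0, 0, 0], [0, 0, 0], [0, 0, 0]]' --xyz '[[0, 0, 0], [0, 0, 0], [0, 0, 0], [0, 0, 0], [0, 0, 0]]' --grip '[4.5, 4.5, 4.5, 4.5, 4.5]'

```text
clock: 46.95
tool_pos: [525.4, 325.8, 124.3]
eef_rot: [3.138, 1.501, -1.547]
contact_force: [-0.9, -0.7, -1.9]
finger_gap: 52.6
```

```bash
python3 -c "
from h import *
st()
a=shot('scene'); cv2.imwrite('pics/b5.png',cv2.resize(a['image'][80:150,230:300,::-1],None,fx=8,fy=8,interpolation=cv2.INTER_CUBIC))"; python3 br2.py 40;python3 br.py 40
```

```text
t 46.95 tcp [525.4 325.8 124.3] psi 91.61 tilt [ 0.0017 -0.0694] F [-0.87 -0.75 -1.94] gap 52.6 q6 -1.05
s -36 12 z pct [39.7 43.8 50.1] w -17.0 19.0
s -30 32 z pct [37.2 44.9 51. ] w -18.0 23.0
s -24 11 z pct [40.9 48.8 51.5] w -14.0 22.0
s -18 17 z pct [45.5 50.  57.3] w -12.0 24.0
s -12 16 z pct [45.2 48.8 55.3] w -21.0 23.0
s -6 7 z pct [46.3 50.  50.7] w -19.0 21.0
s 0 11 z pct [45.  48.2 50.9] w -20.0 22.0
s 6 5 z pct [37.5 49.2 50.3] w -19.0 22.0
s 12 4 z pct [42.8 46.8 51.5] w 9.0 21.0
s 18 4 z pct [43.5 46.6 50. ] w 19.0 24.0
s 24 2 z pct [42.9 45.5 48.1] w 17.0 22.0
s 30 1 z pct [48.6 48.6 48.6] w 20.0 20.0
t -36 5 z pct [43.6 47.4 53.5] w -17.0 20.0
t -30 31 z pct [38.2 47.1 51. ] w -21.0 20.0
t -24 26 z pct [42.7 49.4 52.2] w -22.0 20.0
t -18 11 z pct [43.  49.5 58.2] w 4.0 19.0
t -12 11 z pct [44.8 48.1 52.8] w 6.0 22.0
t -6 4 z pct [45.2 46.5 50.9] w 9.0 22.0
t 0 2 z pct [48.  48.6 49.2] w 21.0 22.0
t 6 2 z pct [46.5 49.2 51.9] w 21.0 21.0
t 12 7 z pct [46.  49.4 55.8] w 8.0 21.0
t 18 9 z pct [44.2 49.7 50.9] w 8.0 20.0
t 24 10 z pct [49.5 51.  54.3] w 8.0 20.0
s -21 15 t -31.6 12.7 zmax 52.0 zmed 49.0
s -14 11 t -33.1 -6.1 zmax 53.0 zmed 50.0
s -7 11 t -33.0 -9.3 zmax 52.0 zmed 48.0
s 0 12 t -33.8 8.3 zmax 54.0 zmed 50.0
s 7 17 t -30.0 6.5 zmax 57.0 zmed 50.0
s 14 22 t -33.1 31.8 zmax 52.0 zmed 49.0
s 21 14 t -30.2 26.2 zmax 51.0 zmed 46.0
t -28 2 t -25.4 -19.1 zmax 46.0 zmed 46.0
t -21 9 t -29.9 -19.9 zmax 51.0 zmed 50.0
t -14 8 t -29.4 -19.2 zmax 54.0 zmed 51.0
t -7 7 t -28.8 -19.5 zmax 51.0 zmed 49.0
t 0 11 t -29.8 -5.7 zmax 53.0 zmed 49.0
t 7 28 t -28.7 28.7 zmax 54.0 zmed 50.0
t 14 33 t -29.9 27.9 zmax 56.0 zmed 50.0
t 21 6 t -4.3 17.3 zmax 55.0 zmed 49.0
```

View pics/b5.png

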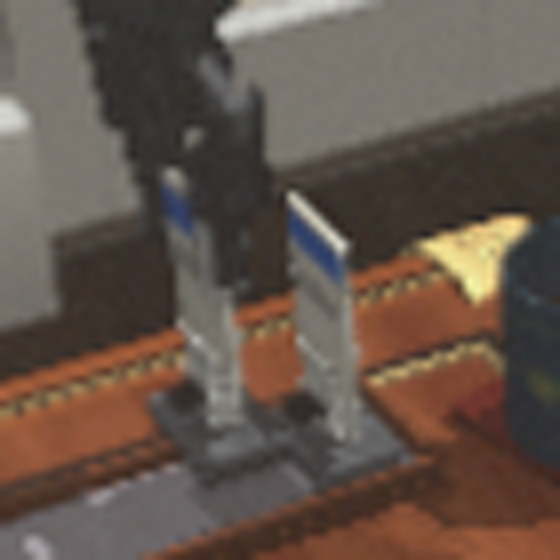

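>>> send_rows --delta_rot '[[0, 0, 0], [0, 0, 0], [0, 0, 0], [0, 0, 0], [0, 0, 0], [0, 0, 0]]' --xyz '[[0.8, 0, 0.06], [0.8, 0, 0.06], [0.6, 0, 0.04], [0.4, 0, 0.03], [0, 0, 0], [0, 0, 0]]' --grip '[4.5, 4.5, 4.5, 4.5, 4.5, 4.5]'

```text
clock: 47.8
tool_pos: [525.5, 326.1, 98.1]
eef_rot: [3.138, 1.501, -1.546]
contact_force: [-0.7, 0.0, -1.7]
finger_gap: 52.4
```

```bash
python3 -c "
from h import *
st()
a=shot('scene'); cv2.imwrite('pics/b6.png',cv2.resize(a['image'][80:150,230:300,::-1],None,fx=8,fy=8,interpolation=cv2.INTER_CUBIC))"
```

```text
t 47.8 tcp [525.5 326.1  98.1] psi 91.62 tilt [ 0.0017 -0.0699] F [-0.69  0.01 -1.7 ] gap 52.4 q6 -1.04
```

View pics/b6.png

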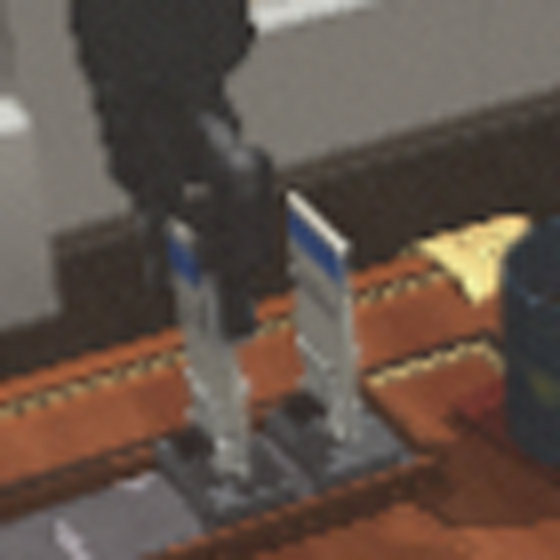

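>>> send_rows --delta_rot '[[0, 0, 0], [0, 0, 0], [0, 0, 0], [0, 0, 0]]' --xyz '[[0.15, 0, 0.01], [0.1, 0, 0.01], [0, 0, 0], [0, 0, 0]]' --grip '[4.5, 4.5, 4.5, 4.5]'

```text
clock: 48.25
tool_pos: [525.6, 326.1, 95.9]
eef_rot: [-3.139, 1.501, -1.54]
contact_force: [0.6, -0.5, -1.4]
finger_gap: 52.6
```

>>> send_rows --delta_rot '[[0, 0, 0], [0, 0, 0], [0, 0, 0], [0, 0, 0]]' --xyz '[[0.15, 0, 0.01], [0.05, 0, 0], [0, 0, 0], [0, 0, 0]]' --grip '[4.5, 4.5, 4.5, 4.5]'

```text
clock: 48.65
tool_pos: [525.9, 326.8, 94.6]
eef_rot: [-3.125, 1.502, -1.526]
contact_force: [-2.1, 2.6, 5.1]
finger_gap: 52.9
```

>>> send_rows --delta_rot '[[0, 0, 0], [0, 0, 0], [0, 0, 0], [0, 0, 0]]' --xyz '[[-0.05, 0, 0], [0, 0, 0], [0, 0, 0], [0, 0, 0]]' --grip '[4.5, 7, 7, 7]'

```text
clock: 49.05
tool_pos: [525.4, 325.5, 93.9]
eef_rot: [3.132, 1.5, -1.552]
contact_force: [0.1, -0.2, -0.4]
finger_gap: 70.1
```

```bash
python3 -c "
from h import *
st()
a=shot('scene'); cv2.imwrite('pics/b7.png',cv2.resize(a['image'][80:150,230:300,::-1],None,fx=8,fy=8,interpolation=cv2.INTER_CUBIC))"
```

```text
t 49.05 tcp [525.4 325.5  93.9] psi 91.61 tilt [ 0.0013 -0.0707] F [ 0.15 -0.17 -0.39] gap 70.1 q6 -1.04
```

View pics/b7.png

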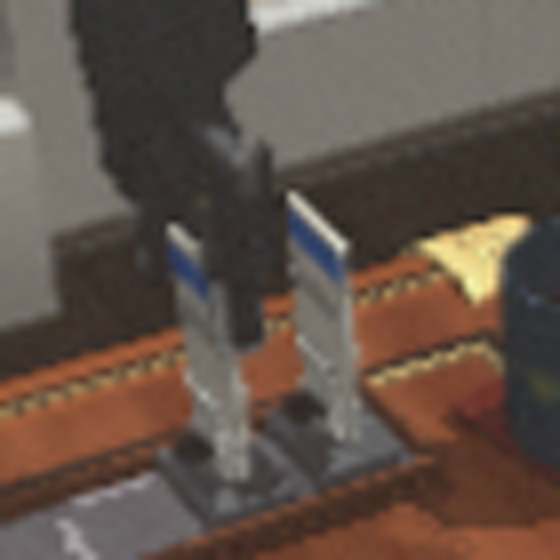

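>>> send_rows --delta_rot '[[0, 0, 0], [0, 0, 0], [0, 0, 0], [0, -2, 0], [0, -2, 0], [0, 0, 0], [0, 0, 0], [0, 0, 0]]' --xyz '[[-1, 0, -0.07], [-2.5, 0, -0.17], [-2.5, 0, -0.17], [0, 0, 0], [0, 0, 0], [0, 0, 0], [0, 0, 0], [0, 0, 0]]' --grip '[7, 7, 7, 7, 7, 7, 7, 7]'

```text
clock: 49.9
tool_pos: [525.6, 326.3, 154.6]
eef_rot: [-3.091, 1.57, -1.492]
contact_force: [0.3, 0.7, -0.5]
finger_gap: 70.3
```

```bash
python3 -c "
from h import *
st()
holders(dict(D=(582,327.5,'card'),B=(526,325.9,'card'),A=(623.7,59,'card')))
plan([(560,200,155,50,45),(623.8,59.4,150,5.3,45)])
a=shot('scene'); cv2.imwrite('pics/b8.png',cv2.resize(a['image'][70:200,200:360,::-1],None,fx=4.5,fy=4.5,interpolation=cv2.INTER_CUBIC))"
```

```text
t 49.9 tcp [525.6 326.3 154.6] psi 91.62 tilt [ 0.     -0.0005] F [ 0.3   0.66 -0.47] gap 70.3 q6 -1.11
D s 119 mid [580.6 327.2] ang 92.8 len [54.  17.5]
D t 77 mid [581.  327.5] ang 91.5 len [55.3 11.9]
B s 118 mid [524.8 324.6] ang 92.8 len [56.5 51.5]
B t 10 mid [522.7 318.1] ang 88.3 len [42.2 15.7]
A s 199 mid [623.4  58.5] ang 5.5 len [55.6  8. ]
A t 54 mid [624.2  59.6] ang 5.0 len [53.1  4.6]
{'delta_rot':[[6.94,0,0],[6.94,0,0],[6.94,0,0],[6.94,0,0],[6.94,0,0],[6.94,0,0],[7.45,0,0],[7.45,0,0]],'xyz':[[-0.01,-0.52,-2.12],[-0.01,-0.77,-2.05],[-0.01,-1.01,-1.94],[-0.01,-1.24,-1.8],[-0.01,-1.45,-1.64],[-0.01,-1.63,-1.45],[0.08,-2.32,-1.11],[0.08,-2.45,-0.8]]} 8
{'delta_rot':[[7.45,0,0],[7.45,0,0],[7.45,0,0],[7.45,0,0]],'xyz':[[0.08,-2.53,-0.48],[0.08,-2.57,-0.15],[0.08,-2.57,0.19],[0.08,-2.52,0.52]]} 4
```

View pics/b8.png

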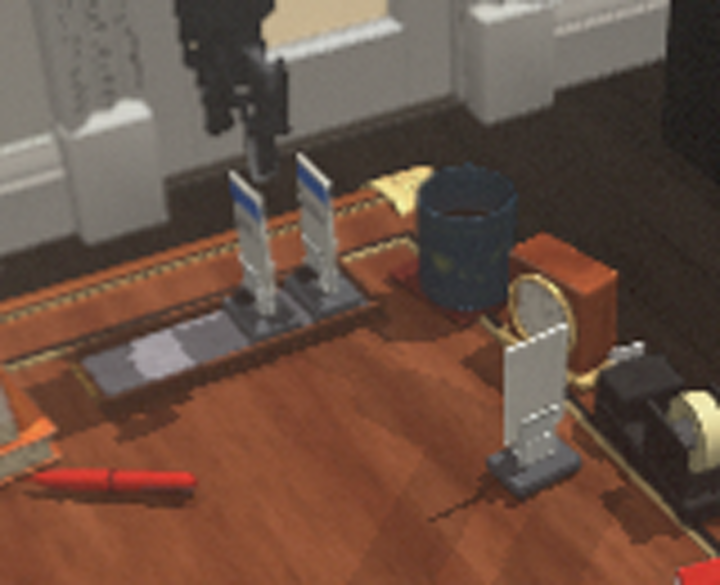

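>>> send_rows --delta_rot '[[6.94, 0, 0], [6.94, 0, 0], [6.94, 0, 0], [6.94, 0, 0], [6.94, 0, 0], [6.94, 0, 0], [7.45, 0, 0], [7.45, 0, 0]]' --xyz '[[-0.01, -0.52, -2.12], [-0.01, -0.77, -2.05], [-0.01, -1.01, -1.94], [-0.01, -1.24, -1.8], [-0.01, -1.45, -1.64], [-0.01, -1.63, -1.45], [0.08, -2.32, -1.11], [0.08, -2.45, -0.8]]' --grip '[7, 7, 7, 7, 7, 7, 7, 7]'

```text
clock: 50.85
tool_pos: [581.6, 152.2, 153.3]
eef_rot: [-3.104, 1.571, -2.497]
contact_force: [0.7, -0.1, -0.1]
finger_gap: 70.0
```

>>> send_rows --delta_rot '[[7.45, 0, 0], [7.45, 0, 0], [7.45, 0, 0], [7.45, 0, 0], [0, 0, 0], [0, 0, 0], [0, 0, 0], [0, 0, 0]]' --xyz '[[0.08, -2.53, -0.48], [0.08, -2.57, -0.15], [0.08, -2.57, 0.19], [0.08, -2.52, 0.52], [0, 0, 0], [0, 0, 0], [0, 0, 0], [0, 0, 0]]' --grip '[7, 7, 7, 7, 7, 7, 7, 7]'

```text
clock: 51.65
tool_pos: [623.4, 60.1, 150.2]
eef_rot: [2.518, 1.57, 2.612]
contact_force: [0.5, 0.1, -0.2]
finger_gap: 70.1
```

```bash
python3 -c "
from h import *
relcheck('a1.png',win=(80,200,240,380))
a,b,ca,cb=clouds()
for c in(ca,cb):
    P=c.reshape(-1,3);P=P[np.isfinite(P[:,0])]
    m=(P[:,0]>655)&(P[:,0]<700)&(P[:,1]>20)&(P[:,1]<100)&(P[:,2]<110)&(P[:,2]>20)
    print(m.sum(), P[m].max(0) if m.any() else '', P[m].min(0) if m.any() else '')
"
```

```text
t 51.65 tcp [623.4  60.1 150.2] psi 5.39 tilt [-0.0005  0.0003] F [ 0.5   0.09 -0.16] gap 70.1 q6 -0.07
2 | C 52 t -29.1 27.7 w -24.7 -19.0 60.9 | R 5 t 64.9 69.8 w -17.4 -10.5 -4.0
12 | L 3 t -30.9 -29.8 w -18.0 -7.3 8.6 | C 91 t -29.2 29.4 w -23.7 -8.4 20.1
35 | C 88 t -26.0 27.3 w -11.4 -4.1 3.5
68 | C 42 t -26.3 27.9 w -6.4 -1.0 1.0
80 | C 40 t -26.3 26.0 w -5.4 -1.3 1.8
92 | C 45 t -25.8 25.8 w -6.0 -1.4 2.6
105 | C 70 t -28.4 27.0 w -5.0 -1.6 1.7
61 [699.87351936  92.74802761  48.68930208] [690.6468038   21.61651337  20.09774748]
13 [699.6294228   40.16605869  28.80002178] [692.34482516  21.17720149  20.10529237]
```

View pics/a1.png

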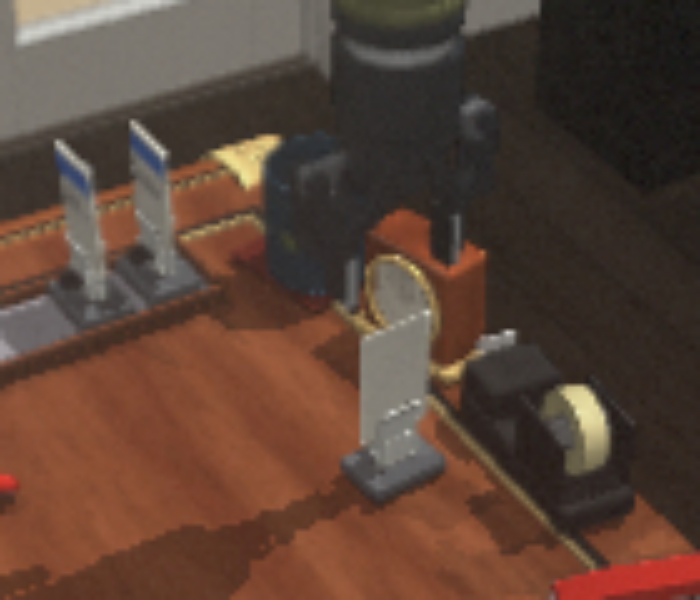

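>>> send_rows --delta_rot '[[0, 0, 0], [0, 0, 0], [0, 0, 0], [0, 0, 0], [0, 0, 0], [0, 0, 0], [0, 0, 0], [0, 0, 0]]' --xyz '[[1.6, 0, 0], [2, 0, 0], [2, 0, 0], [1, 0, 0], [0, 0, 0], [0, 0, 0], [0, 0, 0], [0, 0, 0]]' --grip '[7, 7, 7, 7, 7, 7, 4.5, 4.5]'

```text
clock: 52.6
tool_pos: [625.0, 59.0, 85.8]
eef_rot: [-0.043, 1.568, 0.049]
contact_force: [-0.3, 0.8, 3.5]
finger_gap: 52.9
```

>>> send_rows --delta_rot '[[0, 0, 0], [0, 0, 0], [0, 0, 0], [0, 0, 0]]' --xyz '[[0, 0, 0], [0, 0, 0], [0, 0, 0], [0, 0, 0]]' --grip '[4.5, 4.5, 4.5, 4.5]'

```text
clock: 53.0
tool_pos: [625.0, 59.0, 85.8]
eef_rot: [-0.019, 1.568, 0.073]
contact_force: [0.2, -0.2, 5.2]
finger_gap: 52.7
```

>>> send_rows --delta_rot '[[0, 0, 0], [0, 0, 0], [0, 0, 0], [0, 0, 0], [0, 0, 0], [0, 0, 0]]' --xyz '[[-0.1, 0, 0], [-0.2, 0, 0], [-0.3, 0, 0], [-0.3, 0, 0], [-0.1, 0, 0], [0, 0, 0]]' --grip '[4.5, 4.5, 4.5, 4.5, 4.5, 4.5]'

```text
clock: 53.6
tool_pos: [624.0, 59.0, 94.4]
eef_rot: [-0.015, 1.571, 0.077]
contact_force: [0.6, -0.7, -1.8]
finger_gap: 52.7
```

>>> send_rows --delta_rot '[[0, 0, 0], [0, 0, 0], [0, 0, 0], [0, 0, 0], [0, 0, 0], [0, 0, 0]]' --xyz '[[-0.3, 0, 0], [-0.4, 0, 0], [-0.4, 0, 0], [-0.4, 0, 0], [-0.1, 0, 0], [0, 0, 0]]' --grip '[4.5, 4.5, 4.5, 4.5, 4.5, 4.5]'

```text
clock: 54.2
tool_pos: [624.1, 59.0, 110.7]
eef_rot: [-0.03, 1.57, 0.062]
contact_force: [-0.1, 0.1, -2.3]
finger_gap: 52.5
```

```bash
python3 -c "
from h import *
relcheck('a2.png',win=(80,200,240,380))
"; python3 br2.py 26
```

```text
t 54.2 tcp [624.1  59.  110.7] psi 5.27 tilt [0.0008 0.    ] F [-0.11  0.11 -2.34] gap 52.5 q6 -0.07
2 | R 5 t 60.3 69.4 w -25.6 -13.9 9.9
12 | R 3 t 68.0 68.8 w -14.8 -14.7 -8.6
35 | L 7 t -32.8 -29.6 w -21.5 -0.2 13.2 | C 151 t -29.3 28.5 w -25.2 -6.8 20.4 | R 3 t 29.6 67.7 w -13.8 -13.3 -8.5
68 | C 37 t -26.0 25.1 w -7.1 -3.5 3.7
80 | C 50 t -29.0 26.6 w -11.4 -1.6 3.1
92 | C 46 t -28.5 27.6 w -5.0 -0.1 2.9
105 | L 8 t -39.2 -30.7 w -11.5 -6.0 3.4 | C 63 t -23.9 27.5 w -13.1 -0.8 2.1
s -36 13 z pct [30.8 33.7 39.8] w -18.0 16.0
s -30 24 z pct [27.8 36.8 40.6] w -23.0 20.0
s -24 22 z pct [35.2 39.7 41.6] w -20.0 17.0
s -18 16 z pct [30.6 38.7 47. ] w -20.0 21.0
s -12 17 z pct [27.6 37.4 41.6] w -23.0 21.0
s -6 10 z pct [29.  38.1 43.7] w -21.0 -5.0
s 0 14 z pct [29.2 37.5 45. ] w -21.0 -5.0
s 6 11 z pct [27.1 36.9 43.5] w -22.0 -6.0
s 12 9 z pct [27.3 37.2 40.5] w -20.0 -4.0
s 18 11 z pct [28.2 36.9 38.2] w -22.0 2.0
s 24 11 z pct [31.5 37.6 39.6] w -20.0 10.0
t -30 2 z pct [38.1 40.6 43. ] w -19.0 -18.0
t -24 2 z pct [38.8 39.1 39.3] w -19.0 -19.0
t -18 1 z pct [38.4 38.4 38.4] w -20.0 -20.0
t -12 2 z pct [31. 32. 33.] w -20.0 -20.0
```

View pics/a2.png

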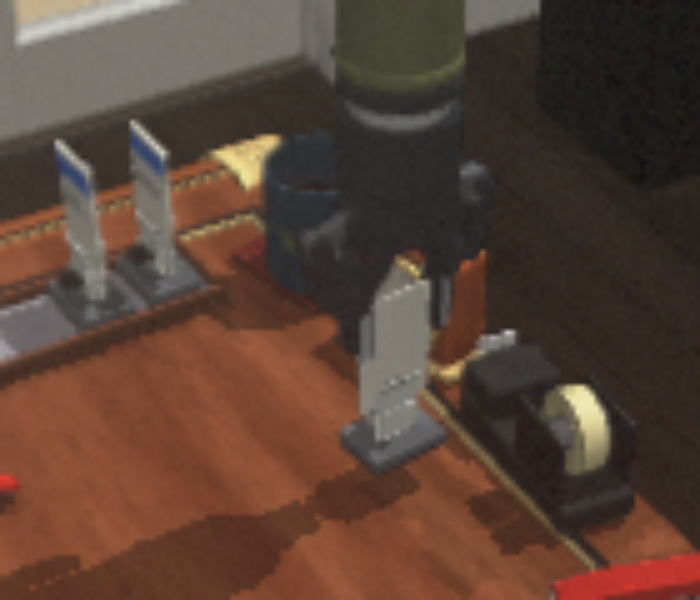

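```bash
python3 -c "
from h import *
plan([(540,80,122,25,32),(470,190,124,60,32),(470,324.3,125,91.6,32)],cur=(624.2,59,110.5,5.3))
"
```

```text
{'delta_rot':[[-6.57,0,0],[-6.57,0,0],[-6.57,0,0],[-7.0,0,0],[-7.0,0,0],[-7.0,0,0],[-7.0,0,0],[-7.0,0,0]],'xyz':[[-0.38,0.96,-2.73],[-0.38,1.26,-2.6],[-0.38,1.55,-2.44],[-0.04,2.59,-0.34],[-0.04,2.61,-0.02],[-0.04,2.59,0.3],[-0.04,2.54,0.61],[-0.04,2.44,0.91]]} 8
{'delta_rot':[[-6.32,0,0],[-6.32,0,0],[-6.32,0,0],[-6.32,0,0],[-6.32,0,0]],'xyz':[[-0.02,1.34,2.33],[-0.02,1.08,2.46],[-0.02,0.8,2.56],[-0.02,0.51,2.64],[-0.02,0.22,2.68]]} 5
```

>>> send_rows --delta_rot '[[-6.57, 0, 0], [-6.57, 0, 0], [-6.57, 0, 0], [-7.0, 0, 0], [-7.0, 0, 0], [-7.0, 0, 0], [-7.0, 0, 0], [-7.0, 0, 0]]' --xyz '[[-0.38, 0.96, -2.73], [-0.38, 1.26, -2.6], [-0.38, 1.55, -2.44], [-0.04, 2.59, -0.34], [-0.04, 2.61, -0.02], [-0.04, 2.59, 0.3], [-0.04, 2.54, 0.61], [-0.04, 2.44, 0.91]]' --grip '[4.5, 4.5, 4.5, 4.5, 4.5, 4.5, 4.5, 4.5]'

```text
clock: 55.15
tool_pos: [469.1, 190.9, 123.7]
eef_rot: [-0.082, 1.571, 0.97]
contact_force: [0.7, -0.1, -1.6]
finger_gap: 52.6
```

>>> send_rows --delta_rot '[[-6.32, 0, 0], [-6.32, 0, 0], [-6.32, 0, 0], [-6.32, 0, 0], [-6.32, 0, 0], [0, 0, 0], [0, 0, 0], [0, 0, 0]]' --xyz '[[-0.02, 1.34, 2.33], [-0.02, 1.08, 2.46], [-0.02, 0.8, 2.56], [-0.02, 0.51, 2.64], [-0.02, 0.22, 2.68], [0, 0, 0], [0, 0, 0], [0, 0, 0]]' --grip '[4.5, 4.5, 4.5, 4.5, 4.5, 4.5, 4.5, 4.5]'

```text
clock: 55.95
tool_pos: [469.4, 323.5, 124.3]
eef_rot: [2.365, 1.569, -2.321]
contact_force: [-0.3, -0.7, -2.7]
finger_gap: 52.5
```

```bash
python3 -c "
from h import *
st()
a=shot('scene'); cv2.imwrite('pics/a3.png',cv2.resize(a['image'][80:150,210:300,::-1],None,fx=7,fy=7,interpolation=cv2.INTER_CUBIC))"; python3 br2.py 40; python3 br.py 40
```

```text
t 55.95 tcp [469.4 323.5 124.3] psi 91.53 tilt [-0.001  -0.0011] F [-0.29 -0.7  -2.73] gap 52.5 q6 -1.07
s -30 11 z pct [39.3 47.2 51.4] w -16.0 22.0
s -24 30 z pct [35.7 41.6 48.2] w -18.0 24.0
s -18 19 z pct [45.7 48.5 52.7] w -18.0 24.0
s -12 19 z pct [46.3 49.7 58.8] w -18.0 23.0
s -6 11 z pct [49.  49.8 52.2] w -17.0 23.0
s 0 8 z pct [41.1 49.7 55.8] w 8.0 24.0
s 6 12 z pct [48.5 50.5 53.5] w -18.0 22.0
s 12 2 z pct [50.7 51.5 52.2] w 21.0 23.0
s 18 2 z pct [51.8 53.3 54.7] w 20.0 24.0
s 24 3 z pct [51.8 52.5 54.3] w 19.0 23.0
s 36 1 z pct [51.6 51.6 51.6] w 16.0 16.0
t -24 23 z pct [40.2 45.3 51.7] w -17.0 23.0
t -18 9 z pct [44.2 48.1 51.8] w 10.0 23.0
t -12 13 z pct [43.2 49.  51.8] w 7.0 23.0
t -6 10 z pct [45.9 50.5 58.8] w 10.0 22.0
t 12 2 z pct [51.3 51.5 51.6] w 18.0 21.0
t 18 6 z pct [50.1 52.2 58.3] w 15.0 21.0
t 24 5 z pct [49.7 51.9 54.4] w 5.0 21.0
t 30 6 z pct [51.1 54.4 59.7] w 14.0 24.0
s -21 11 t -25.1 13.8 zmax 53.0 zmed 51.0
s -14 13 t -24.0 4.2 zmax 55.0 zmed 49.0
s -7 10 t -23.9 -9.7 zmax 57.0 zmed 49.0
s 0 11 t -23.1 -5.2 zmax 57.0 zmed 48.0
s 7 18 t -26.3 12.4 zmax 56.0 zmed 49.0
s 14 21 t -26.3 31.3 zmax 56.0 zmed 51.0
s 21 20 t -26.6 30.3 zmax 55.0 zmed 49.0
t -14 3 t -23.9 -22.5 zmax 50.0 zmed 49.0
t -7 1 t -22.5 -22.5 zmax 46.0 zmed 46.0
t 0 2 t -23.4 -22.8 zmax 50.0 zmed 49.0
t 7 18 t -22.3 19.2 zmax 56.0 zmed 49.0
t 14 29 t -24.1 33.7 zmax 56.0 zmed 50.0
t 21 12 t -21.0 25.5 zmax 57.0 zmed 48.0
```

View pics/a3.png

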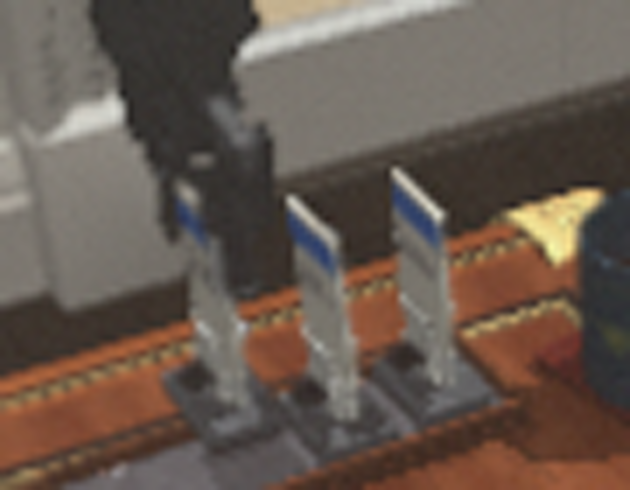

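>>> send_rows --delta_rot '[[0, 2, 0], [0, 2, 0], [0, 0, 0], [0, 0, 0], [0, 0, 0]]' --xyz '[[0, 0, 0], [0, 0, 0], [0, 0, 0], [0, 0, 0], [0, 0, 0]]' --grip '[4.5, 4.5, 4.5, 4.5, 4.5]'

```text
clock: 56.7
tool_pos: [469.8, 324.1, 124.6]
eef_rot: [3.138, 1.501, -1.548]
contact_force: [0.4, -0.2, -1.7]
finger_gap: 52.8
```

```bash
python3 -c "
from h import *
st()"; python3 br2.py 40; python3 br.py 40
```

```text
t 56.7 tcp [469.8 324.1 124.6] psi 91.56 tilt [ 0.0016 -0.0693] F [ 0.38 -0.16 -1.69] gap 52.8 q6 -1.0
s -36 15 z pct [42.6 46.  51.9] w -14.0 23.0
s -30 28 z pct [36.1 46.4 51.6] w -18.0 23.0
s -24 12 z pct [41.  50.6 52.6] w -13.0 24.0
s -18 19 z pct [45.9 50.7 60.3] w -17.0 21.0
s -12 16 z pct [42.3 51.  54.8] w -16.0 24.0
s -6 8 z pct [48.2 51.1 52.1] w -12.0 23.0
s 0 12 z pct [47.5 51.4 55.4] w -18.0 22.0
s 6 4 z pct [50.  51.1 52. ] w -18.0 21.0
s 12 2 z pct [50.8 51.6 52.5] w -16.0 23.0
s 18 1 z pct [48.9 48.9 48.9] w 20.0 20.0
s 24 2 z pct [49.  49.1 49.2] w 17.0 20.0
t -36 6 z pct [47.9 49.1 51.2] w -17.0 5.0
t -30 26 z pct [42.9 48.5 53.2] w -20.0 21.0
t -24 29 z pct [41.9 49.3 55.2] w -21.0 24.0
t -18 13 z pct [45.6 48.4 51.7] w -17.0 23.0
t -12 11 z pct [45.1 48.2 53.9] w 10.0 23.0
t -6 1 z pct [51. 51. 51.] w 13.0 13.0
t 12 8 z pct [50.1 51.3 53. ] w 12.0 22.0
t 18 7 z pct [44.4 49.1 54.8] w 12.0 21.0
t 24 4 z pct [44.3 51.3 55.5] w 15.0 21.0
t 30 2 z pct [43.9 46.2 48.4] w 17.0 21.0
s -21 12 t -30.2 17.0 zmax 52.0 zmed 49.0
s -14 13 t -31.1 4.0 zmax 52.0 zmed 50.0
s -7 9 t -28.8 -7.0 zmax 53.0 zmed 49.0
s 0 13 t -30.5 -8.8 zmax 54.0 zmed 50.0
s 7 17 t -29.8 8.4 zmax 57.0 zmed 51.0
s 14 18 t -30.4 18.2 zmax 55.0 zmed 49.0
s 21 22 t -30.9 26.2 zmax 53.0 zmed 50.0
t -21 8 t -27.9 -18.3 zmax 53.0 zmed 50.0
t -14 13 t -30.3 -19.0 zmax 56.0 zmed 50.0
t -7 7 t -30.8 -18.5 zmax 55.0 zmed 50.0
t 0 8 t -28.9 -18.5 zmax 54.0 zmed 49.0
t 7 23 t -28.8 21.8 zmax 56.0 zmed 50.0
t 14 33 t -30.7 29.0 zmax 58.0 zmed 50.0
t 21 10 t -19.7 22.0 zmax 56.0 zmed 52.0
```

>>> send_rows --delta_rot '[[0, 0, 0], [0, 0, 0], [0, 0, 0], [0, 0, 0], [0, 0, 0], [0, 0, 0]]' --xyz '[[0.8, 0, 0.06], [0.8, 0, 0.06], [0.7, 0, 0.05], [0.4, 0, 0.03], [0, 0, 0], [0, 0, 0]]' --grip '[4.5, 4.5, 4.5, 4.5, 4.5, 4.5]'

```text
clock: 57.5
tool_pos: [469.9, 324.6, 97.4]
eef_rot: [3.137, 1.501, -1.548]
contact_force: [0.7, 0.2, -2.1]
finger_gap: 52.6
```

>>> send_rows --delta_rot '[[0, 0, 0], [0, 0, 0], [0, 0, 0], [0, 0, 0]]' --xyz '[[0.15, 0, 0.01], [0.05, 0, 0], [0, 0, 0], [0, 0, 0]]' --grip '[4.5, 4.5, 4.5, 4.5]'

```text
clock: 57.9
tool_pos: [469.9, 324.5, 95.7]
eef_rot: [-3.138, 1.501, -1.54]
contact_force: [-0.6, -0.6, -1.5]
finger_gap: 52.6
```

>>> send_rows --delta_rot '[[0, 0, 0], [0, 0, 0], [0, 0, 0], [0, 0, 0]]' --xyz '[[0.15, 0, 0.01], [0, 0, 0], [0, 0, 0], [0, 0, 0]]' --grip '[4.5, 4.5, 4.5, 4.5]'

```text
clock: 58.3
tool_pos: [470.2, 325.0, 94.4]
eef_rot: [-3.13, 1.502, -1.532]
contact_force: [-0.3, 1.2, 1.6]
finger_gap: 52.8
```

```bash
python3 -c "
from h import *
st()
a=shot('scene'); cv2.imwrite('pics/a4.png',cv2.resize(a['image'][80:150,210:300,::-1],None,fx=7,fy=7,interpolation=cv2.INTER_CUBIC))"
```

```text
t 58.3 tcp [470.2 325.   94.4] psi 91.58 tilt [ 0.0027 -0.0688] F [-0.27  1.24  1.57] gap 52.8 q6 -0.99
```

View pics/a4.png

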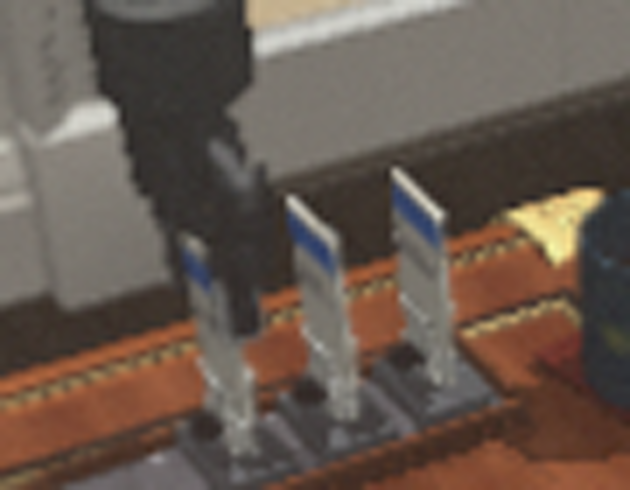

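Contact felt on the tray floor; release and retreat.

>>> send_rows --delta_rot '[[0, 0, 0], [0, 0, 0], [0, 0, 0], [0, 0, 0], [0, 0, 0], [0, 0, 0], [0, 0, 0], [0, 0, 0]]' --xyz '[[0, 0, 0], [0, 0, 0], [0, 0, 0], [0, 0, 0], [-1, 0, -0.07], [-2.5, 0, -0.17], [-3, 0, -0.2], [-2, 0, -0.14]]' --grip '[7, 7, 7, 7, 7, 7, 7, 7]'

```text
clock: 59.15
tool_pos: [470.6, 325.0, 181.9]
eef_rot: [-3.109, 1.502, -1.511]
contact_force: [0.5, 0.0, -0.2]
finger_gap: 70.0
```

>>> send_rows --delta_rot '[[0, -4, 0], [0, 0, 0], [0, 0, 0], [0, 0, 0], [0, 0, 0], [0, 0, 0]]' --xyz '[[-4, 0, 0], [-2, 0, -3], [0, 0, -4], [0, 0, -4], [0, 0, -4], [0, 0, 0]]' --grip '[7, 7, 7, 7, 7, 7]'

```text
clock: 59.75
tool_pos: [473.5, 173.3, 240.1]
eef_rot: [-3.017, 1.568, -1.422]
contact_force: [0.5, 0.2, 0.1]
finger_gap: 69.8
```

```bash
python3 -c "
from h import *
st()
a,b=holders(dict(D=(582,327.5,'card'),B=(526,325.9,'card'),A=(470,324.3,'card')))
cv2.imwrite('pics/f1.png',cv2.resize(a['image'][60:340,190:480,::-1],None,fx=2.1,fy=2.1,interpolation=cv2.INTER_CUBIC))
cv2.imwrite('pics/f1t.png',cv2.resize(b['image'][140:290,160:500,::-1],None,fx=2.3,fy=2.3,interpolation=cv2.INTER_CUBIC))
cv2.imwrite('pics/f1tt.png',cv2.resize(b['image'][170:280,165:230,::-1],None,fx=5,fy=5,interpolation=cv2.INTER_CUBIC))
cv2.imwrite('pics/f1s.png',cv2.resize(a['image'][90:170,210:320,::-1],None,fx=6,fy=6,interpolation=cv2.INTER_CUBIC))
"
```

```text
t 59.75 tcp [473.5 173.3 240.1] psi 91.34 tilt [ 0.0003 -0.0023] F [0.51 0.25 0.06] gap 69.8 q6 -1.32
D s 116 mid [580.5 326.4] ang 92.1 len [57.1 11.8]
D t 53 mid [581.8 327.8] ang 92.5 len [53.7 11.9]
B s 119 mid [524.4 324.8] ang 91.5 len [58.  57.1]
B t 0
A s 116 mid [466.8 326.5] ang 92.7 len [63.8 58.5]
A t 0
```

View pics/f1.png

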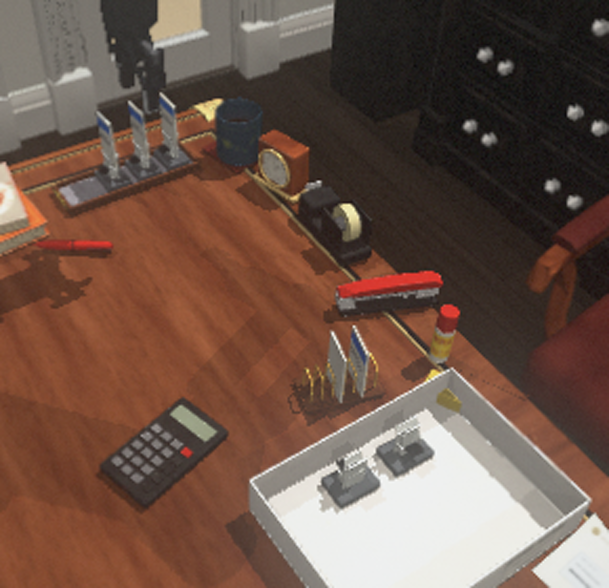

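View pics/f1tt.png

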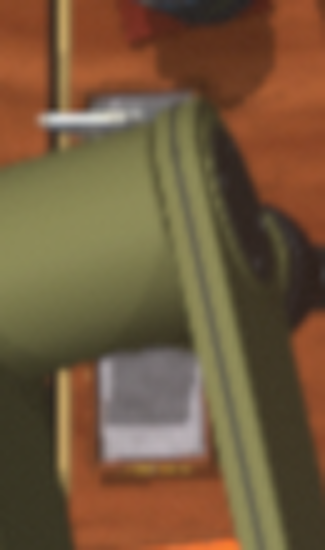

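View pics/f1s.png

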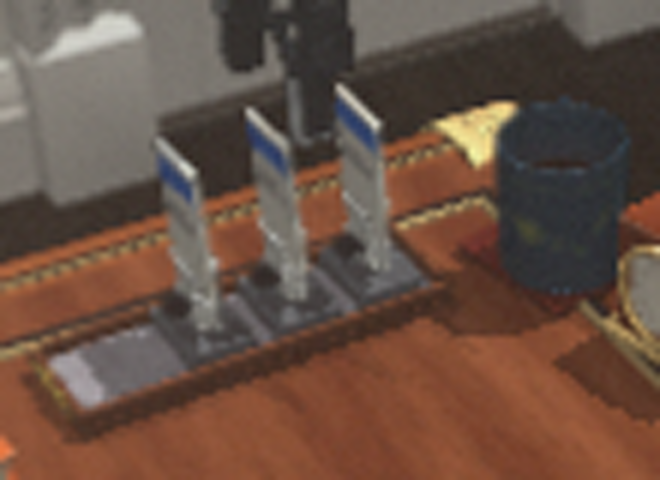

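View pics/f1t.png

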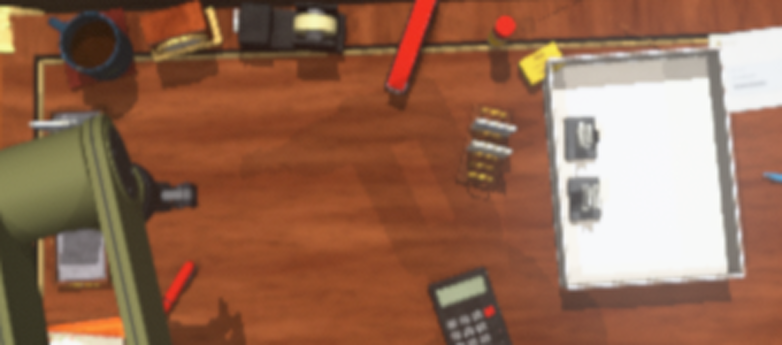

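>>> send_rows --delta_rot '[[0, 0, 0], [0, 0, 0], [0, 0, 0], [0, 0, 0], [0, 0, 0], [0, 0, 0], [0, 0, 0]]' --xyz '[[0, 0, -4], [0, 0, -4], [0, 0, -4], [0, 0, -4], [0, 0, -4], [0, 0, -3], [0, 0, 0]]' --grip '[7, 7, 7, 7, 7, 7, 7]'

```text
clock: 60.55
tool_pos: [481.5, -54.5, 239.6]
eef_rot: [-2.342, 1.569, -0.746]
contact_force: [-0.4, 1.5, -0.1]
finger_gap: 70.3
```

```bash
python3 -c "
from h import *
st()
a,b,ca,cb=clouds()
for n,g in dict(D=(582,327.5),B=(526,325.9),A=(470,324.3)).items():
  for nm,c in(('s',ca),('t',cb)):
    P=c.reshape(-1,3);P=P[np.isfinite(P[:,0])]
    m=(abs(P[:,0]-g[0])<20)&(abs(P[:,1]-g[1])<40)
    Q=P[m&(P[:,2]>75)&(P[:,2]<140)]
    if len(Q)<5: print(n,nm,len(Q)); continue
    mm=Q[:,:2].mean(0);U,S,V=np.linalg.svd(Q[:,:2]-mm,full_matrices=False);t=(Q[:,:2]-mm)@V[0]
    L=P[m&(P[:,2]>12)&(P[:,2]<26)]
    print(n,nm,'card',(mm+V[0]*(t.min()+t.max())/2).round(1),round(np.degrees(np.arctan2(V[0,1],V[0,0]))%180,1),np.ptp(t).round(1),'ztop',np.percentile(Q[:,2],97).round(1),'base x',np.percentile(L[:,0],[2,98]).round(1),'y',np.percentile(L[:,1],[2,98]).round(1),'z',np.median(L[:,2]).round(1))
    # lean: fit x,y vs z
    print('   lean dx/dz',np.polyfit(Q[:,2],Q[:,0],1)[0].round(3))
cv2.imwrite('pics/f2tt.png',cv2.resize(b['image'][170:280,165:230,::-1],None,fx=5,fy=5,interpolation=cv2.INTER_CUBIC))
"
```

```text
t 60.55 tcp [481.5 -54.5 239.6] psi 91.45 tilt [ 0.0013 -0.0012] F [-0.36  1.45 -0.1 ] gap 70.3 q6 -1.79
D s card [580.6 327.9] 91.8 57.7 ztop 132.8 base x [562.8 601.3] y [288.3 350.3] z 19.7
   lean dx/dz -0.003
D t card [581.7 327.7] 91.1 54.5 ztop 135.8 base x [562.5 601.8] y [289.1 363.3] z 18.9
   lean dx/dz 0.043
B s card [523.9 324.7] 92.2 61.5 ztop 134.6 base x [507.7 545.2] y [287.2 359. ] z 19.2
   lean dx/dz 0.007
B t card [525.2 326.4] 91.5 57.5 ztop 137.0 base x [506.8 544.8] y [286.9 363.5] z 18.9
   lean dx/dz 0.023
A s card [466.1 324.7] 92.1 62.9 ztop 133.9 base x [451.1 487.9] y [285.7 351.3] z 18.8
   lean dx/dz 0.006
A t card [468.  326.8] 91.8 57.8 ztop 136.9 base x [450.4 489.5] y [286.2 361. ] z 19.6
   lean dx/dz 0.014
```

View pics/f2tt.png

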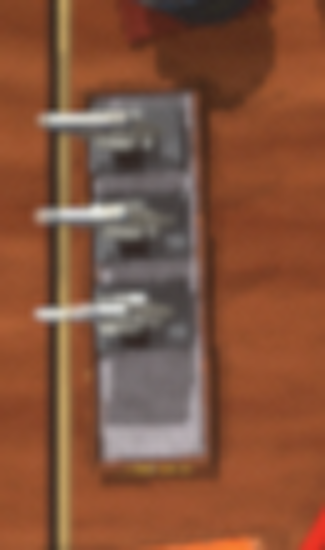

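```bash
python3 -c "
from h import *
a,b,ca,cb=clouds()
for n,g in dict(D=(581,327.5),B=(525,325.9),A=(467.5,325.5)).items():
  for nm,c in(('s',ca),):
    P=c.reshape(-1,3);P=P[np.isfinite(P[:,0])]
    m=(abs(P[:,0]-g[0])<9)&(abs(P[:,1]-g[1])<40)&(P[:,2]>72)&(P[:,2]<142)
    Q=P[m][:,1:].astype(np.float32)
    print(n,len(Q),cv2.minAreaRect(Q))
    for z0 in range(72,136,9):
        q=Q[(Q[:,1]>z0)&(Q[:,1]<z0+9)]
        if len(q): print('  ',z0,q[:,0].min().round(1),q[:,0].max().round(1))
P=ca.reshape(-1,3);P=P[np.isfinite(P[:,0])];Q=rackframe(P)
for x in(22.5,-7.5):
    q=Q[(abs(Q[:,0]-x)<11)&(abs(Q[:,1])<32)&(Q[:,2]>50)&(Q[:,2]<105)]
    print('rack',x,q[:,2].max().round(1),'x',np.percentile(q[:,0],[3,50,97]).round(1),'lean',np.polyfit(q[:,2],q[:,0],1)[0].round(3),'y',q[:,1].min().round(),q[:,1].max().round())
"
```

```text
D 107 ((326.63568115234375, 104.51063537597656), (62.37443161010742, 54.71588897705078), 88.29949951171875)
   72 300.5 351.3
   81 298.8 349.9
   90 299.9 353.8
   99 301.7 352.2
   108 301.9 351.3
   117 299.6 348.8
   126 301.2 349.9
   135 336.3 336.3
B 109 ((325.0860900878906, 104.99559020996094), (62.23584747314453, 58.61552810668945), 89.66981506347656)
   72 300.5 345.9
   81 301.0 354.3
   90 295.7 347.3
   99 298.5 349.3
   108 299.8 352.5
   117 298.1 349.9
   126 302.4 348.0
   135 307.2 345.9
A 105 ((325.9228515625, 103.37149810791016), (60.32162094116211, 62.402069091796875), 0.19001677632331848)
   72 296.2 345.8
   81 299.6 354.9
   90 297.4 348.7
   99 295.8 356.1
   108 300.1 341.6
   117 303.4 354.9
   126 303.8 353.0
rack 22.5 95.4 x [19.7 21.  24. ] lean 0.02 y -28.0 26.0
rack -7.5 94.3 x [-10.6  -9.5  -6.9] lean 0.022 y -29.0 25.0
```

```bash
python3 -c "
from bench import close_job
print(close_job())"
```

```text
the job is handed in; nothing more can be done
None
```

The job is handed in at about 61 s of the 210 s. All five holders had their cards, so no holder started out empty, and I pulled each card straight up once.

- **Sound clips (3):** these holders came up with their cards. They now stand crosswise in the walnut tray, cards still in the clips, levers towards the brass plate.
- **Weak clips (2):** these let go of their cards. The cards stand upright in two separate gaps of the rack, and both empty holders stand upright in the repair box.

**Last checks:** the pictures and depth readings showed the tray bases flat on the floor and the tray cards square to within about 1° of the tray. The rack cards leaned about 1°. The bystanders looked undisturbed and the gripper was well clear.

**One flaw:** two of the tray holders swung about 4–6° sideways in the grip while I carried them. I levelled their bases before setting them down, but those two cards lean a few degrees in their clips, an estimated 2–5°. I left them as they are.

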